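# Gauge the preforms and index the carrier

### The job

Push the preform carrier along its slide until it clicks into the green loading station, and there check every preform in it by pushing a gauge rod from the stand down into its mouth: a good one takes the rod fully home and keeps it, but one of them is short-bored and stops the rod well short, so pull that rod out again and put this bad preform in the red reject bin. Once all are checked, with every rod either fully home in a good preform or back in the stand, push the carrier on until it clicks into the yellow reading station. Leave the other things on the bench where they are.

Things in the scene. Friction and masses are not known exactly. Their poses are not given: they have to be found in the camera images.
- rail: Fixed aluminium slide rail: a channel 590 mm long, 100 mm wide, 26 mm tall over its side walls, floor 12 mm above the bench. y runs along the slide, from the parking end past the green station to the yellow; x across it, away from the robot. Origin: on the bench under the centre line. A spring ball in each coloured station block (far side, 30 mm tall) clicks into the carrier.
- load_station (a point): The green loading station: where the carrier's origin is when it has clicked into the green station's detent (channel floor, on the centre line).
- read_station (a point): The yellow reading station: where the carrier's origin is when it has clicked into the yellow station's detent, 160 mm from the green one along the rail's +y. The channel goes on about 70 mm beyond.
- carrier: White sliding carrier, parked short of green: base 240 (along its y = rail y) x 70 x 16 mm; three pockets at y = -60, 0, 60 mm, floor 16 and rim 51 mm above the origin. At each end an upright steel push plate 50 mm wide, 8 mm thick, outer face 120 mm from the origin along y, top 66 mm above it. Slides easily; a detent holds to about 8 N. Origin: centre of its underside.
- pre_a: Blue bottle preform: tube 100 mm tall, 27 mm outside, 18 mm bore, standing mouth up in a carrier pocket (35 mm of it inside). A good one is bored about 85 mm deep, a short-bored one about 45 mm; outwardly the same. Exactly one of those present is short, and it may be any of them. Origin: centre of its underside, z along the tube to the mouth. May be absent.
- pre_b: Blue bottle preform: tube 100 mm tall, 27 mm outside, 18 mm bore, standing mouth up in a carrier pocket (35 mm of it inside). A good one is bored about 85 mm deep, a short-bored one about 45 mm; outwardly the same. Exactly one of those present is short, and it may be any of them. Origin: centre of its underside, z along the tube to the mouth. May be absent.
- pre_c: Blue bottle preform: tube 100 mm tall, 27 mm outside, 18 mm bore, standing mouth up in a carrier pocket (35 mm of it inside). A good one is bored about 85 mm deep, a short-bored one about 45 mm; outwardly the same. Exactly one of those present is short, and it may be any of them. Origin: centre of its underside, z along the tube to the mouth. May be absent.
- rod_1: Gauge rod, hanging upright in the stand by its flange: steel shaft 13 mm in diameter, 70 mm long, tip tapered; above it an orange flange 28 mm wide, 5 mm thick, then an orange grip 18 mm in diameter, 38 mm tall (113 mm in all). Origin: the tip (lower end), z up to the grip. Fully home, the flange sits on the mouth of the preform, the tip 30 mm above its underside.
- rod_2: Gauge rod, hanging upright in the stand by its flange: steel shaft 13 mm in diameter, 70 mm long, tip tapered; above it an orange flange 28 mm wide, 5 mm thick, then an orange grip 18 mm in diameter, 38 mm tall (113 mm in all). Origin: the tip (lower end), z up to the grip. Fully home, the flange sits on the mouth of the preform, the tip 30 mm above its underside.
- rod_3: Gauge rod, hanging upright in the stand by its flange: steel shaft 13 mm in diameter, 70 mm long, tip tapered; above it an orange flange 28 mm wide, 5 mm thick, then an orange grip 18 mm in diameter, 38 mm tall (113 mm in all). Origin: the tip (lower end), z up to the grip. Fully home, the flange sits on the mouth of the preform, the tip 30 mm above its underside.
- rod_stand: The grey stand for the rods, loose on the bench (1.2 kg): a block 56 x 190 x 74 mm (x, y, z), with three square 19 mm holes right through it in a row along its y, 60 mm apart. Origin: centre of its underside.
- rod_stand_hole0 (a point): Mouth of hole 0 of the stand, level with its top, 74 mm above the bench.
- rod_stand_hole1 (a point): Mouth of hole 1 of the stand, level with its top, 74 mm above the bench.
- rod_stand_hole2 (a point): Mouth of hole 2 of the stand, level with its top, 74 mm above the bench.
- reject_bin: The red open-topped reject bin, loose on the bench: 120 x 130 mm (x, y), 60 mm tall, walls and floor 4 mm. Origin: centre of its underside.
- spare_1: A blue preform, 100 mm tall and 27 mm wide, standing closed end up on the bench; not part of the job. Origin: centre of its underside.
- spare_2: A blue preform, 100 mm tall and 27 mm wide, standing closed end up on the bench; not part of the job. Origin: centre of its underside.
- spare_3: A blue preform, 100 mm tall and 27 mm wide, standing closed end up on the bench; not part of the job. Origin: centre of its underside.
- cap_jar: A small clear jar with a blue lid, 52 mm wide and 60 mm tall; not part of the job. Origin: centre of its underside.
- caliper: A caliper lying flat, 150 mm long, up to 12 mm thick; not part of the job. Origin: underside, middle of its beam.
- loupe: A black round magnifier, 44 mm wide and 28 mm tall; not part of the job. Origin: centre of its underside.

How it is judged (in metres and radians):
On the way, in this order (a step that is already met when the one before it is completed fails the run):
1. the carrier has clicked into the green loading station (horizontal distance between carrier and load_station below 0.005 m and linear speed of carrier below 0.02 m/s), for 0.3 s.
2. with the carrier still at the green station, every good preform has a rod fully home in it, and the short-bored one, which cannot take a rod home, lies or stands in the reject bin (horizontal distance between carrier and load_station below 0.005 m and ((x of pre_a in the frame of reject_bin between -0.06 and 0.06 m and y of pre_a in the frame of reject_bin between -0.065 and 0.065 m and height (world z) of pre_a below 0.05 m and linear speed of pre_a below 0.05 m/s and horizontal distance between each of pre_b, pre_c and carrier below 0.07 m and z of each of pre_b, pre_c in the frame of carrier below 0.022 m and angle between each of pre_b, pre_c's own z axis and vertical below 0.15 rad and ((horizontal distance between rod_1 and pre_b below 0.01 m and z of rod_1 in the frame of pre_b between 0.02 and 0.036 m) or (horizontal distance between rod_2 and pre_b below 0.01 m and z of rod_2 in the frame of pre_b between 0.02 and 0.036 m) or (horizontal distance between rod_3 and pre_b below 0.01 m and z of rod_3 in the frame of pre_b between 0.02 and 0.036 m)) and ((horizontal distance between rod_1 and pre_c below 0.01 m and z of rod_1 in the frame of pre_c between 0.02 and 0.036 m) or (horizontal distance between rod_2 and pre_c below 0.01 m and z of rod_2 in the frame of pre_c between 0.02 and 0.036 m) or (horizontal distance between rod_3 and pre_c below 0.01 m and z of rod_3 in the frame of pre_c between 0.02 and 0.036 m))) or (x of pre_b in the frame of reject_bin between -0.06 and 0.06 m and y of pre_b in the frame of reject_bin between -0.065 and 0.065 m and height (world z) of pre_b below 0.05 m and linear speed of pre_b below 0.05 m/s and horizontal distance between each of pre_a, pre_c and carrier below 0.07 m and z of each of pre_a, pre_c in the frame of carrier below 0.022 m and angle between each of pre_a, pre_c's own z axis and vertical below 0.15 rad and ((horizontal distance between rod_1 and pre_a below 0.01 m and z of rod_1 in the frame of pre_a between 0.02 and 0.036 m) or (horizontal distance between rod_2 and pre_a below 0.01 m and z of rod_2 in the frame of pre_a between 0.02 and 0.036 m) or (horizontal distance between rod_3 and pre_a below 0.01 m and z of rod_3 in the frame of pre_a between 0.02 and 0.036 m)) and ((horizontal distance between rod_1 and pre_c below 0.01 m and z of rod_1 in the frame of pre_c between 0.02 and 0.036 m) or (horizontal distance between rod_2 and pre_c below 0.01 m and z of rod_2 in the frame of pre_c between 0.02 and 0.036 m) or (horizontal distance between rod_3 and pre_c below 0.01 m and z of rod_3 in the frame of pre_c between 0.02 and 0.036 m))) or (x of pre_c in the frame of reject_bin between -0.06 and 0.06 m and y of pre_c in the frame of reject_bin between -0.065 and 0.065 m and height (world z) of pre_c below 0.05 m and linear speed of pre_c below 0.05 m/s and horizontal distance between each of pre_a, pre_b and carrier below 0.07 m and z of each of pre_a, pre_b in the frame of carrier below 0.022 m and angle between each of pre_a, pre_b's own z axis and vertical below 0.15 rad and ((horizontal distance between rod_1 and pre_a below 0.01 m and z of rod_1 in the frame of pre_a between 0.02 and 0.036 m) or (horizontal distance between rod_2 and pre_a below 0.01 m and z of rod_2 in the frame of pre_a between 0.02 and 0.036 m) or (horizontal distance between rod_3 and pre_a below 0.01 m and z of rod_3 in the frame of pre_a between 0.02 and 0.036 m)) and ((horizontal distance between rod_1 and pre_b below 0.01 m and z of rod_1 in the frame of pre_b between 0.02 and 0.036 m) or (horizontal distance between rod_2 and pre_b below 0.01 m and z of rod_2 in the frame of pre_b between 0.02 and 0.036 m) or (horizontal distance between rod_3 and pre_b below 0.01 m and z of rod_3 in the frame of pre_b between 0.02 and 0.036 m))))), for 0.2 s.
3. the carrier has clicked into the yellow reading station (horizontal distance between carrier and read_station below 0.005 m), for 0.2 s.
At the end, for the whole second after the job is handed in: Carrier at rest within 5 mm of the yellow station; good preforms upright in it (0.15 rad), each with a rod home (flange within 6 mm of the mouth); the short-bored one at rest in the bin; every rod home in a good preform or hanging in the stand (horizontal distance between carrier and read_station below 0.005 m and linear speed of carrier below 0.01 m/s and ((x of pre_a in the frame of reject_bin between -0.06 and 0.06 m and y of pre_a in the frame of reject_bin between -0.065 and 0.065 m and height (world z) of pre_a below 0.05 m and linear speed of pre_a below 0.05 m/s and horizontal distance between each of pre_b, pre_c and carrier below 0.07 m and z of each of pre_b, pre_c in the frame of carrier below 0.022 m and angle between each of pre_b, pre_c's own z axis and vertical below 0.15 rad and ((horizontal distance between rod_1 and pre_b below 0.01 m and z of rod_1 in the frame of pre_b between 0.02 and 0.036 m) or (horizontal distance between rod_2 and pre_b below 0.01 m and z of rod_2 in the frame of pre_b between 0.02 and 0.036 m) or (horizontal distance between rod_3 and pre_b below 0.01 m and z of rod_3 in the frame of pre_b between 0.02 and 0.036 m)) and ((horizontal distance between rod_1 and pre_c below 0.01 m and z of rod_1 in the frame of pre_c between 0.02 and 0.036 m) or (horizontal distance between rod_2 and pre_c below 0.01 m and z of rod_2 in the frame of pre_c between 0.02 and 0.036 m) or (horizontal distance between rod_3 and pre_c below 0.01 m and z of rod_3 in the frame of pre_c between 0.02 and 0.036 m))) or (x of pre_b in the frame of reject_bin between -0.06 and 0.06 m and y of pre_b in the frame of reject_bin between -0.065 and 0.065 m and height (world z) of pre_b below 0.05 m and linear speed of pre_b below 0.05 m/s and horizontal distance between each of pre_a, pre_c and carrier below 0.07 m and z of each of pre_a, pre_c in the frame of carrier below 0.022 m and angle between each of pre_a, pre_c's own z axis and vertical below 0.15 rad and ((horizontal distance between rod_1 and pre_a below 0.01 m and z of rod_1 in the frame of pre_a between 0.02 and 0.036 m) or (horizontal distance between rod_2 and pre_a below 0.01 m and z of rod_2 in the frame of pre_a between 0.02 and 0.036 m) or (horizontal distance between rod_3 and pre_a below 0.01 m and z of rod_3 in the frame of pre_a between 0.02 and 0.036 m)) and ((horizontal distance between rod_1 and pre_c below 0.01 m and z of rod_1 in the frame of pre_c between 0.02 and 0.036 m) or (horizontal distance between rod_2 and pre_c below 0.01 m and z of rod_2 in the frame of pre_c between 0.02 and 0.036 m) or (horizontal distance between rod_3 and pre_c below 0.01 m and z of rod_3 in the frame of pre_c between 0.02 and 0.036 m))) or (x of pre_c in the frame of reject_bin between -0.06 and 0.06 m and y of pre_c in the frame of reject_bin between -0.065 and 0.065 m and height (world z) of pre_c below 0.05 m and linear speed of pre_c below 0.05 m/s and horizontal distance between each of pre_a, pre_b and carrier below 0.07 m and z of each of pre_a, pre_b in the frame of carrier below 0.022 m and angle between each of pre_a, pre_b's own z axis and vertical below 0.15 rad and ((horizontal distance between rod_1 and pre_a below 0.01 m and z of rod_1 in the frame of pre_a between 0.02 and 0.036 m) or (horizontal distance between rod_2 and pre_a below 0.01 m and z of rod_2 in the frame of pre_a between 0.02 and 0.036 m) or (horizontal distance between rod_3 and pre_a below 0.01 m and z of rod_3 in the frame of pre_a between 0.02 and 0.036 m)) and ((horizontal distance between rod_1 and pre_b below 0.01 m and z of rod_1 in the frame of pre_b between 0.02 and 0.036 m) or (horizontal distance between rod_2 and pre_b below 0.01 m and z of rod_2 in the frame of pre_b between 0.02 and 0.036 m) or (horizontal distance between rod_3 and pre_b below 0.01 m and z of rod_3 in the frame of pre_b between 0.02 and 0.036 m)))) and ((horizontal distance between rod_1 and rod_stand_hole0 below 0.01 m and height (world z) of rod_1 below 0.012 m) or (horizontal distance between rod_1 and rod_stand_hole1 below 0.01 m and height (world z) of rod_1 below 0.012 m) or (horizontal distance between rod_1 and rod_stand_hole2 below 0.01 m and height (world z) of rod_1 below 0.012 m) or (horizontal distance between rod_1 and pre_a below 0.01 m and z of rod_1 in the frame of pre_a between 0.02 and 0.036 m) or (horizontal distance between rod_1 and pre_b below 0.01 m and z of rod_1 in the frame of pre_b between 0.02 and 0.036 m) or (horizontal distance between rod_1 and pre_c below 0.01 m and z of rod_1 in the frame of pre_c between 0.02 and 0.036 m)) and ((horizontal distance between rod_2 and rod_stand_hole0 below 0.01 m and height (world z) of rod_2 below 0.012 m) or (horizontal distance between rod_2 and rod_stand_hole1 below 0.01 m and height (world z) of rod_2 below 0.012 m) or (horizontal distance between rod_2 and rod_stand_hole2 below 0.01 m and height (world z) of rod_2 below 0.012 m) or (horizontal distance between rod_2 and pre_a below 0.01 m and z of rod_2 in the frame of pre_a between 0.02 and 0.036 m) or (horizontal distance between rod_2 and pre_b below 0.01 m and z of rod_2 in the frame of pre_b between 0.02 and 0.036 m) or (horizontal distance between rod_2 and pre_c below 0.01 m and z of rod_2 in the frame of pre_c between 0.02 and 0.036 m)) and ((horizontal distance between rod_3 and rod_stand_hole0 below 0.01 m and height (world z) of rod_3 below 0.012 m) or (horizontal distance between rod_3 and rod_stand_hole1 below 0.01 m and height (world z) of rod_3 below 0.012 m) or (horizontal distance between rod_3 and rod_stand_hole2 below 0.01 m and height (world z) of rod_3 below 0.012 m) or (horizontal distance between rod_3 and pre_a below 0.01 m and z of rod_3 in the frame of pre_a between 0.02 and 0.036 m) or (horizontal distance between rod_3 and pre_b below 0.01 m and z of rod_3 in the frame of pre_b between 0.02 and 0.036 m) or (horizontal distance between rod_3 and pre_c below 0.01 m and z of rod_3 in the frame of pre_c between 0.02 and 0.036 m))); the robot touches nothing.
It fails at once if another thing on the bench (spare preforms, jar, caliper, magnifier) is moved more than 30 mm (distance of any of spare_1, spare_2, spare_3, cap_jar, caliper, loupe from where it was at the start of the episode above 0.03 m).
Of pre_a, pre_b only 1 to 2 are there at a start; the rules pass over those that are not, and their reading is None.
At some moment in a run one of reject_bin, rod_stand may be knocked a few centimetres aside while the robot is not near it.
It also fails if it takes over 200 s, if anything falls off the work surface, if the arm or the gripper's body presses on something with over 40 N, if the wrist force passes 120 N, or if a joint passes its speed limit or range.

### The arm

A 6-joint arm with a two-finger parallel gripper is mounted at the origin on the work surface. World frame = base frame: x ahead of the robot, y to its left, z up, the work surface at z = 0. Lengths are in mm, angles in rad, forces in N, time in s.
With the tool pointing down it reaches from about 350 to 975 mm from the base axis. Payload 7.1 kg.
Tool frame: the origin (TCP) lies at the very end of the fingers, on their centre line; the grasp point (between the pads) lies 19 mm behind it; z points along the fingers, x is the direction in which the jaws open and shut, and the axes are right-handed (so a half turn about z gives the same grasp; the last joint's range is limited). The gripper opens to 88 mm and grips with 3 to 60 N. Pads are 20 mm wide; open, the fingers measure 115 mm over their backs; the gripper's body (75 mm by 178 mm) begins 61 mm behind the grasp point.
Start: joints at [1.147, 0.423, 1.63, -0, 1.089, -0.019], TCP at [246.114, 574.485, 222.675] pointing down, gripper open.
Joint ranges: [-3, 3], [-0.9, 2.11], [0.09, 2.58], [-1.31, 4.45], [0.11, 2.69], [-2.54, 2.54]. Speed limits (rad/s): [2.39, 2.39, 3.01, 3.14, 3.14, 3.14].

### API

Orientations are given as a rotation vector (axis times angle).
In Python, from workcell import * gives the robot as it stands.
- The arm moves only by the tool arm_command, never from a script. Its argument "increments" is a list of rows, each a list of 2 entries, a list of its own where there are three numbers: the shift along the tool's x, y, z in cm, then the turn about the tool's z in degrees. In form: [[[dx, dy, dz], turn], ...]. A call has 1 to 20 rows; each row shifts and turns the pose as measured when the row begins, along the tool's axes as they then stand; what a row does not reach is not made up. A row lasts 1/10 s, in which the tool goes at most 50 mm and 8.59 degrees, less where a joint would pass 70% of its speed; a pose out of reach is approached as far as the arm can. A call is refused whole if a number of a shift passes 5 or a number of a turn 8.59, either way. A call with a gripper value outside its range is refused whole. "gripper" is the opening, from 0 (shut) to 1 (fully open), set as the call begins (left out, the last holds). The fingers move at their own pace and stop on an object; the grip force is fixed at half the most. Time passes only in rows, so rows that do not move let the fingers close. It gives the time, the measured TCP pose, the force and the opening at its end, in the units of the state.
- get_obs(): the state, without advancing time (a new reading comes with each control period).
- get_image(name): name is "scene" or "top" or "wrist"; returns the picture (480x640x3 uint8, red, green, blue); there is no depth.
- camera_params(name): a dict with "K" (3x3 intrinsics, pixels), "k1" (the pictures are not rectified: a ray, as slopes to the right and down, at radius r is drawn at 1 + k1 r^2 times it, then the intrinsics apply), "rvec" (rotation vector, rad) and "tvec" (3), from world to camera coordinates, as OpenCV has them; the wrist camera has in their place "T_tool_cam" (4x4, takes a point from camera to tool coordinates, whose origin is the TCP and whose axes are the tool frame's). Camera axes: x right, y down, z forward; pixel columns grow to the right and rows downward; lengths in mm; the calibration is good to about 2 mm. A picture is of the moment at which its call begins: read the wrist's pose just before it. camera_params takes no time and is no camera call.
- close_job(): hands the job in, once; it reports no verdict.
The state is a dict: "t": time; "qpos": joint angles; "qvel": joint speeds; "joint_torque": joint torques, N m; "ee_pos": TCP position; "orientation": TCP orientation; "ft_force": force on the tool from outside, world axes, zero at the start; "moment": the same for the moment, N m; "width": finger opening in mm.
Only numpy, scipy, OpenCV 4.12 (cv2) and the standard library are available. Lean on these libraries where they do the work, as an engineer would, in place of code of your own. Each camera call takes 0.05 s, during which the arm holds its last target.

## Working session

There is one attempt and no reset: what is moved stays moved. The work goes in short steps, Python scripts to look and compute and a tool call to move; the robot and the scene stay as the last step left them, time stands still between calls to the robot, and variables do not carry over. Pictures are saved under pics/ and viewed, and the job is handed in when it is done.

Besides the shell and the picture viewer there is one more tool, called after ">>>" in YAML: its name, and indented under it one key for each argument. arm_command: Moves the arm, as the interface text tells. Its arguments: {"type":"object","properties":{"increments":{"type":"array","items":{"type":"array"}},"gripper":{"type":"number"}},"required":["increments"]}

```bash
ls; mkdir -p pics; python3 - <<'E'
from workcell import *
import cv2
print(get_obs())
for n in ["scene","top","wrist"]:
    im=get_image(n); cv2.imwrite(f"pics/{n}0.png",im[:,:,::-1]); print(n,camera_params(n))
E
```

```text
pics
{'t': 0.0, 'qpos': array([ 1.14698386e+00,  4.23845787e-01,  1.63071338e+00, -2.15093693e-05,
        1.08861497e+00, -1.89912078e-02]), 'qvel': array([-0.00020462,  0.00088761, -0.00160319,  0.00156836,  0.00079245,
       -0.00131136]), 'joint_torque': array([ 5.93441528e-04, -5.44647467e+01, -2.73659277e+01,  6.42947154e-02,
        2.27014540e-02, -1.35775617e-04]), 'ee_pos': array([245.89766498, 573.96518385, 221.88943699]), 'orientation': array([ 2.62194124e+00,  1.72904943e+00, -2.08288956e-03]), 'ft_force': array([ 0.38920043,  0.51007598, -0.38222161]), 'moment': array([ 0.02335435, -0.02692499, -0.06459401]), 'width': 87.62346147874169}
scene {'K': array([[566.31375702,   0.        , 323.08670133],
       [  0.        , 566.31375702, 240.17145967],
       [  0.        ,   0.        ,   1.        ]]), 'k1': -0.11613512597150494, 'rvec': array([ 1.7014072 ,  1.79211546, -0.79318744]), 'tvec': array([  19.79317062, -316.08842165, 1746.08507684])}
top {'K': array([[603.06915631,   0.        , 325.48676014],
       [  0.        , 603.06915631, 245.14564525],
       [  0.        ,   0.        ,   1.        ]]), 'k1': -0.0008365873472949193, 'rvec': array([ 2.20628725, -2.17999036,  0.08630076]), 'tvec': array([ -12.53222284,  571.60011139, 1602.13874395])}
wrist {'K': array([[379.73855394,   0.        , 319.15606296],
       [  0.        , 379.73855394, 234.3736233 ],
       [  0.        ,   0.        ,   1.        ]]), 'k1': -0.07942407966866641, 'T_tool_cam': array([[ 9.99998795e-01,  8.43902209e-04,  1.30289009e-03,
        -6.08594408e-01],
       [-1.14725170e-03,  9.67181423e-01,  2.54084195e-01,
        -6.69587239e+01],
       [-1.04570888e-03, -2.54085384e-01,  9.67181226e-01,
        -1.61903752e+02],
       [ 0.00000000e+00,  0.00000000e+00,  0.00000000e+00,
         1.00000000e+00]])}
```

View pics/scene0.png

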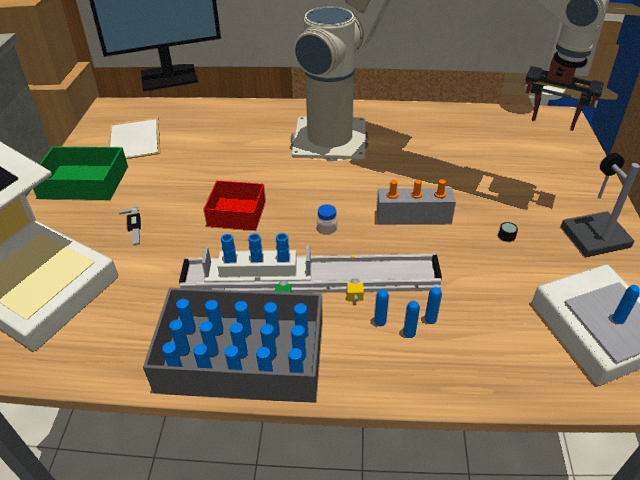

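View pics/top0.png

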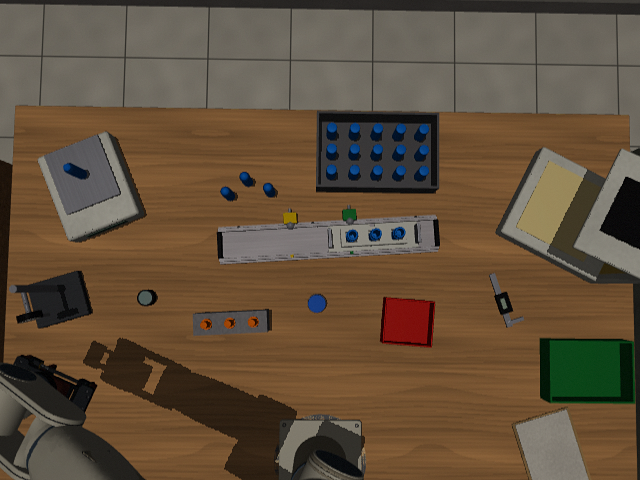

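View pics/wrist0.png

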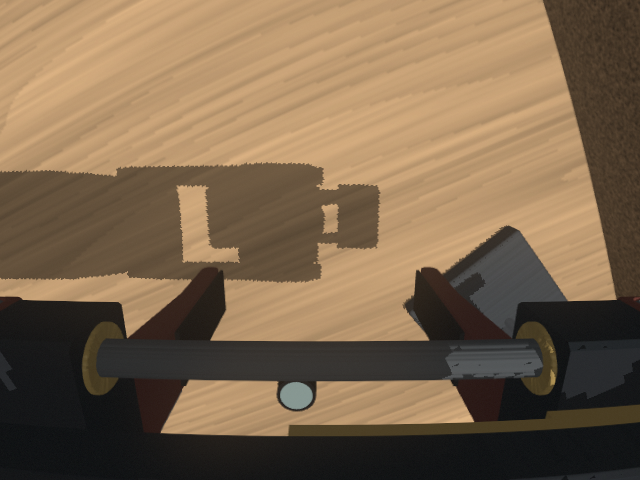

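```bash
cat > h.py <<'E'
from workcell import *
import cv2, numpy as np
from scipy.spatial.transform import Rotation as R
def pose():
    o=get_obs(); return np.array(o["ee_pos"]),R.from_rotvec(o["orientation"]),o
def cam(name,p=None,r=None):
    c=camera_params(name)
    if name=="wrist":
        T=c["T_tool_cam"]; Rwc=r.as_matrix()@T[:3,:3]; C=p+r.as_matrix()@T[:3,3]
    else:
        Rm=cv2.Rodrigues(c["rvec"])[0]; Rwc=Rm.T; C=-Rm.T@c["tvec"]
    return c["K"],c["k1"],Rwc,C
def ray(cm,u,v):
    K,k1,Rwc,C=cm
    d=cv2.undistortPoints(np.array([[[u,v]]],float),K,np.array([k1,0,0,0.]))[0,0]
    return C,Rwc@np.array([d[0],d[1],1.])
def onplane(cm,u,v,z):
    C,d=ray(cm,u,v); return C+d*(z-C[2])/d[2]
def proj(cm,P):
    K,k1,Rwc,C=cm
    q=Rwc.T@(np.array(P,float)-C); q=q/q[2]; r2=q[0]**2+q[1]**2
    s=1+k1*r2; return K[0,0]*q[0]*s+K[0,2],K[1,1]*q[1]*s+K[1,2]
def shot(name,tag=None):
    p,r,o=pose(); im=get_image(name); 
    if tag: cv2.imwrite(f"pics/{tag}.png",im[:,:,::-1])
    return im,cam(name,p,r)
def masks(im):
    h=cv2.cvtColor(im,cv2.COLOR_RGB2HSV); H,S,V=cv2.split(h)
    m=lambda a,b,s,v:((H>=a)&(H<=b)&(S>s)&(V>v)).astype(np.uint8)*255
    return dict(orange=m(5,17,200,120),blue=m(98,115,170,60),red=(m(0,3,180,60)|m(176,180,180,60)),green=m(55,75,150,40),yellow=m(22,30,180,90))
def blobs(m,amin=20):
    n,l,s,c=cv2.connectedComponentsWithStats(m)
    return [(c[i].round(1),s[i]) for i in range(1,n) if s[i][4]>=amin]
def go(x,y,z,yaw=None):
    """tool-frame shift (cm) and turn (deg) from current pose to target; yaw=angle of tool x in world (deg)"""
    p,r,o=pose(); M=r.as_matrix()
    d=M.T@(np.array([x,y,z])-p)/10; cy=np.degrees(np.arctan2(M[1,0],M[0,0]))
    print("p",p.round(1),"yaw",round(cy,1),"shift cm",d.round(2), end=" ")
    if yaw is not None:
        t=(yaw-cy+90)%180-90; print("turn",round(-t,1),end="")
    print()
E
python3 - <<'E'
from h import *
im=cv2.imread("pics/top0.png")[:,:,::-1].copy(); cm=cam("top"); 
for k,m in masks(im).items():
    for c,s in blobs(m): print(k,c,s, onplane(cm,*c,0 if k!='orange' else 100)[:2].round(0))
p,r,o=pose(); print(r.as_matrix().round(3))
big=cv2.resize(im[190:350,180:450],None,fx=2.9,fy=2.9,interpolation=cv2.INTER_CUBIC); cv2.imwrite("pics/topz.png",big[:,:,::-1])
E
```

```text
orange [251.7 321.5] [248 317  10  10  59] [370. 180.]
orange [204.2 323.8] [200 319  11  10  57] [363. 299.]
orange [227.8 322.9] [224 318  10  10  55] [366. 240.]
blue [331.5 127.3] [327 123  10  10  79] [899. -19.]
blue [354.6 127.7] [350 122  10  11  79] [899. -82.]
blue [377.6 128. ] [373 124  10   9  76] [ 899. -146.]
blue [400.6 128.3] [396 124  10  10  80] [ 899. -209.]
blue [423.6 128.8] [419 124  10  10  78] [ 898. -273.]
blue [331.4 148.2] [327 144  10  10  77] [840. -19.]
blue [354.4 148.6] [350 144  10  10  78] [840. -82.]
blue [377.4 148.9] [373 144  10  10  78] [ 840. -146.]
blue [400.6 149.2] [396 145  10  10  80] [ 840. -210.]
blue [423.6 149.5] [419 145  10  10  79] [ 840. -273.]
blue [ 66.5 167. ] [ 63 164   8   7  44] [778. 704.]
blue [331.2 169.3] [327 165  10  10  79] [782. -19.]
blue [354.2 169.4] [350 165  10  10  80] [782. -82.]
blue [377.4 169.9] [373 165  10  10  78] [ 782. -146.]
blue [400.5 170.2] [396 166  10  10  81] [ 782. -210.]
blue [423.6 170.4] [419 166  10  10  82] [ 782. -273.]
blue [243.5 175.8] [240 172   8   8  55] [760. 221.]
blue [267.3 186.9] [264 183   8   9  55] [731. 155.]
blue [224.4 190.7] [221 187   8   8  53] [719. 272.]
blue [398.2 232.7] [393 227  12  12  86] [ 609. -204.]
blue [374.8 234.6] [370 229  12  12  76] [ 603. -140.]
blue [351.3 235.8] [346 230  12  12  85] [599. -76.]
blue [316.4 303.1] [308 295  18  17 236] [416.  17.]
red [406.7 321.1] [ 382  297   53   50 2051] [ 370. -228.]
green [349.1 213.9] [343 209  13  11 122] [659. -69.]
green [586.  369.4] [ 549  340   86   63 4246] [ 246. -713.]
yellow [289.4 217.4] [283 212  14  12 131] [648.  93.]
[[ 0.394  0.919 -0.001]
 [ 0.919 -0.394 -0.001]
 [-0.001 -0.    -1.   ]]
```

View pics/topz.png

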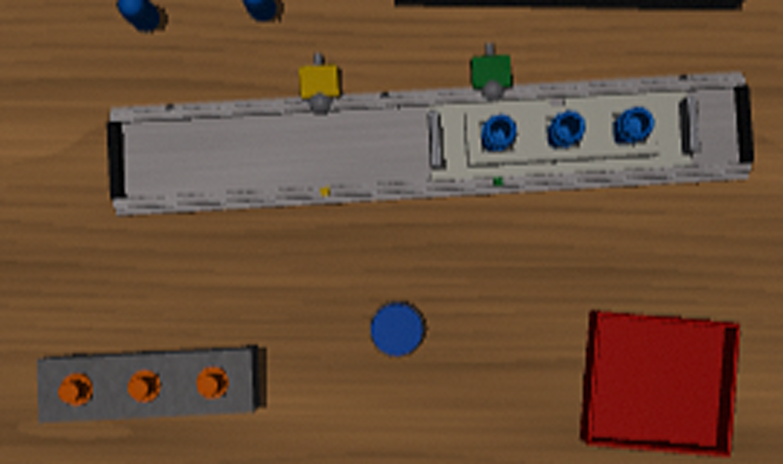

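```bash
python3 - <<'E'
from h import *
im=cv2.imread("pics/top0.png")[:,:,::-1].copy(); cm=cam("top")
G=onplane(cm,349.1,213.9,30);Y=onplane(cm,289.4,217.4,30);print(G,Y,np.linalg.norm(G-Y),np.degrees(np.arctan2(-(Y-G)[0],(Y-G)[1])))
f=lambda u,v:(180+u/2.9,190+v/2.9)
for n,u,v,z in [("gdot",498,182,26),("ydot",326,191,26),("rail-end R top",748,74,26),("rail-end R bot",752,178,26),("L top",110,110,26),("L bot",116,212,26),("plateR",688,128,78),("plateL",435,138,78)]:
    print(n,onplane(cm,*f(u,v),z).round(1))
for c in [(398.2,232.7),(374.8,234.6),(351.3,235.8)]: print("pre",onplane(cm,*c,128).round(1))
for c in [(251.7,321.5),(227.8,322.9),(204.2,323.8)]: print("rod",onplane(cm,*c,100).round(1))
E
```

```text
[655.71562807 -67.88545112  30.        ] [644.20896311  91.89893298  30.        ] 160.19816709349269 4.118970698432142
gdot [551.7 -76.1  26. ]
ydot [541.5  82.4  26. ]
rail-end R top [ 654.9 -307.4   26. ]
rail-end R bot [ 558.3 -311.    26. ]
L top [613.9 282.8  26. ]
L bot [519.8 275.1  26. ]
plateR [ 599.4 -243.1   78. ]
plateL [587.6 -16.5  78. ]
pre [ 598.1 -186.9  128. ]
pre [ 592.5 -128.   128. ]
pre [588.7 -69.  128. ]
rod [370.5 179.6 100. ]
rod [366.3 239.9 100. ]
rod [363.4 299.3 100. ]
```

>>> arm_command:
  increments:
    - [[0, 0, -1], 7.8]
    - [[0, 0, -1], 7.8]
    - [[0, 0, -1], 7.8]
    - [[0, 0, -1], 7.8]
    - [[0, 0, -1], 7.8]
    - [[0, 0, 0], 7.8]
    - [[0, 0, 0], 7.8]
    - [[0, 0, 0], 7.8]
    - [[0, 0, 0], 0]
  gripper: 0

```text
t: 1.05
ee_pos: [245.1, 572.2, 270.8]
orientation: [3.134, 0.052, -0.005]
ft_force: [-0.3, 1.0, -0.2]
width: 19.2
```

```bash
python3 -c "
from h import *
go(603,-272,230,4.1)"
```

```text
p [245.1 572.2 270.8] yaw 1.9 shift cm [32.98 85.53  4.57] turn -2.2
```

>>> arm_command:
  increments:
    - [[1.7, 4.3, 0], -0.2]
    - [[1.7, 4.3, 0], -0.2]
    - [[1.7, 4.3, 0], -0.2]
    - [[1.7, 4.3, 0], -0.2]
    - [[1.7, 4.3, 0], -0.2]
    - [[1.7, 4.3, 0], -0.2]
    - [[1.7, 4.3, 0], -0.2]
    - [[1.7, 4.3, 0], -0.2]
    - [[1.7, 4.3, 0], -0.2]
    - [[1.7, 4.3, 0], -0.2]
    - [[1.7, 4.3, 0], -0.2]
    - [[1.7, 4.3, 0], 0]
    - [[1.7, 4.3, 0], 0]
    - [[1.7, 4.3, 0], 0]
    - [[1.7, 4.3, 0], 0]
    - [[1.7, 4.3, 0], 0]
    - [[1.7, 4.3, 0], 0]
    - [[1.7, 4.3, 0], 0]
    - [[1.0, 4, 0], 0]
    - [[0, 0, 0], 0]

```text
t: 3.05
ee_pos: [653.2, -237.2, 271.6]
orientation: [3.125, 0.255, -0.004]
ft_force: [0.2, -0.0, -0.8]
width: 0.4
```

```bash
python3 -c "
from h import *
go(603,-272,230,4.1)
shot('wrist','w1')
print(get_obs()['qpos'])"
```

```text
p [ 653.2 -237.2  271.6] yaw 9.3 shift cm [-5.5   2.59  4.19] turn 5.2
[-0.36050314  0.48052756  1.4210027  -0.00614937  1.24158242 -0.5217906 ]
```

View pics/w1.png

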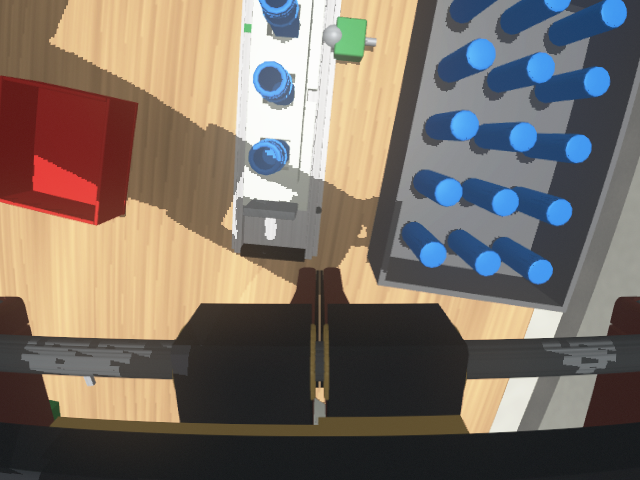

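>>> arm_command:
  increments:
    - [[-2.8, 1.3, 0], 2.6]
    - [[-2.8, 1.3, 0], 2.6]
    - [[0, 0, 0], 0]
    - [[0, 0, 0], 0]

```text
t: 3.5
ee_pos: [597.6, -264.8, 270.0]
orientation: [3.138, 0.128, -0.011]
ft_force: [0.1, -0.6, 0.2]
width: 0.5
```

```bash
python3 -c "
from h import *
go(603,-272,230,4.1)
im,cm=shot('wrist','w2')
for k in ['green','blue']:
  for c,s in blobs(masks(im)[k],60): print(k,c,s,onplane(cm,*c,30 if k=='green' else 128).round(1))
cv2.imwrite('pics/w2z.png',cv2.resize(im[0:330,150:450],None,fx=1.8,fy=1.8)[:,:,::-1])
"
```

```text
p [ 597.6 -264.8  270. ] yaw 4.7 shift cm [0.5  0.75 3.99] turn 0.6
blue [536.7  15.6] [523   0  29  33 702] [749.1 -92.8 128. ]
blue [603.4   2.3] [592   0  28   7 129] [802.1 -74.5 128. ]
blue [594.8  38.7] [ 539   11  101   54 3028] [ 799.6 -102.4  128. ]
blue [581.4  99.4] [ 511   74  129   47 3132] [ 797.4 -149.1  128. ]
blue [513.6 157.7] [499 144  31  29 629] [ 749.8 -200.3  128. ]
blue [591.6 165.6] [ 530  148  106   37 2139] [ 818.4 -199.5  128. ]
blue [581.2 225.6] [ 543  205   77   41 1457] [ 821.8 -250.2  128. ]
blue [501.1 222.7] [488 210  27  26 521] [ 749.9 -254.   128. ]
```

View pics/w2z.png

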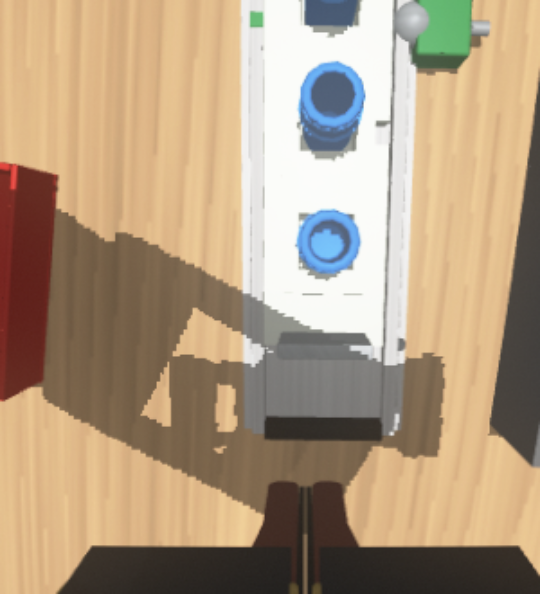

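```bash
python3 - <<'E'
from h import *
p,r,o=pose(); cm=cam('wrist',p,r)
f=lambda u,v:(150+u/1.8,v/1.8)
a=np.radians(4.1);yh=np.array([-np.sin(a),np.cos(a)]);xh=np.array([np.cos(a),np.sin(a)])
for n,u,v,z in [("m1",329,241,128),("m2",332,95,128),("plate top L",275,356,78),("plate top R",370,356,78),("platetop inner",320,334,78),("endwall top",322,418,26),("gdot",257,19,26),("ball",411,21,26),("notch",383,124,30)]:
    P=onplane(cm,*f(u,v),z); print(n,P.round(1),"s",round(P[:2]@yh,1),"c",round(P[:2]@xh,1))
E
```

```text
m1 [ 603.5 -195.4  128. ] s -238.0 c 588.0
m2 [ 599.4 -136.   128. ] s -178.5 c 588.2
plate top L [ 582.1 -255.7   78. ] s -296.7 c 562.4
plate top R [ 631.6 -251.5   78. ] s -296.1 c 612.0
platetop inner [ 604.6 -242.3   78. ] s -284.9 c 585.7
endwall top [ 611.7 -300.2   26. ] s -343.2 c 588.7
gdot [556.6 -79.2  26. ] s -118.7 c 549.5
ball [640.5 -73.   26. ] s -118.6 c 633.6
notch [ 630.4 -129.    30. ] s -173.7 c 619.5
```

```bash
python3 -c "
from h import *
go(607,-273,55,4.1)"
```

```text
p [ 597.7 -264.8  270. ] yaw 4.7 shift cm [ 1.01  0.87 21.49] turn 0.6
```

>>> arm_command:
  increments:
    - [[0.6, 0.4, 3], 0.6]
    - [[0.4, 0.4, 3], 0]
    - [[0, 0, 3], 0]
    - [[0, 0, 3], 0]
    - [[0, 0, 3], 0]
    - [[0, 0, 3], 0]
    - [[0, 0, 0], 0]
    - [[0, 0, 0], 0]

```text
t: 4.35
ee_pos: [617.1, -263.5, 87.4]
orientation: [3.135, 0.145, 0.002]
ft_force: [0.3, 0.1, 0.5]
width: 0.4
```

```bash
python3 -c "
from h import *
go(607,-273,55,4.1)
shot('wrist','w3'); im,cm=shot('scene','s3')
cv2.imwrite('pics/s3.png',cv2.resize(im[200:320,160:480],None,fx=2.5,fy=2.5)[:,:,::-1])"
```

```text
p [ 617.1 -263.5   87.4] yaw 5.3 shift cm [-1.1   0.84  3.24] turn 1.2
```

View pics/s3.png

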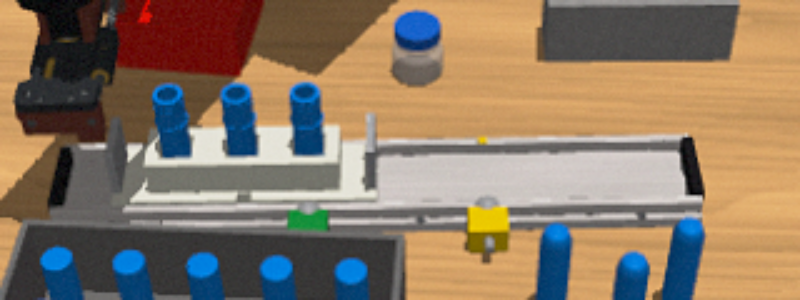

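View pics/w3.png

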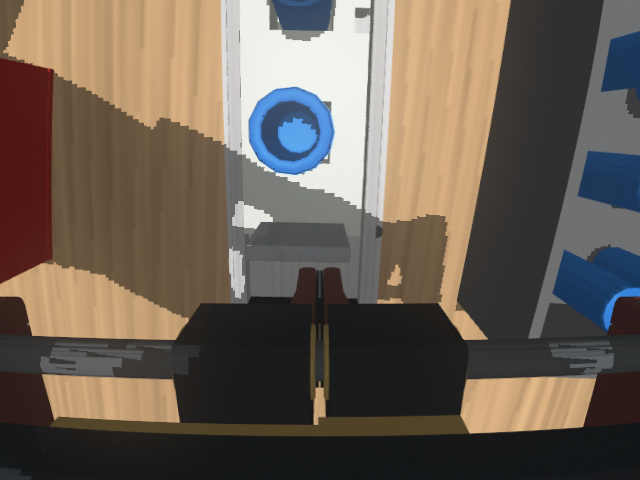

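>>> arm_command:
  increments:
    - [[-0.6, 0.4, 0], 0.6]
    - [[-0.5, 0.4, 0], 0.6]
    - [[0, 0, 0], 0]
    - [[0, 0, 1], 0]
    - [[0, 0, 1], 0]
    - [[0, 0, 1], 0]
    - [[0, 0, 0], 0]

```text
t: 5.15
ee_pos: [608.7, -275.4, 61.3]
orientation: [3.132, 0.107, 0.016]
ft_force: [0.2, -1.5, -0.5]
width: 0.5
```

```bash
python3 -c "
from h import *
go(607,-273,55,4.1)
im,cm=shot('wrist','w4')"
```

```text
p [ 608.7 -275.4   61.3] yaw 3.9 shift cm [-0.16 -0.26  0.63] turn -0.2
```

View pics/w4.png

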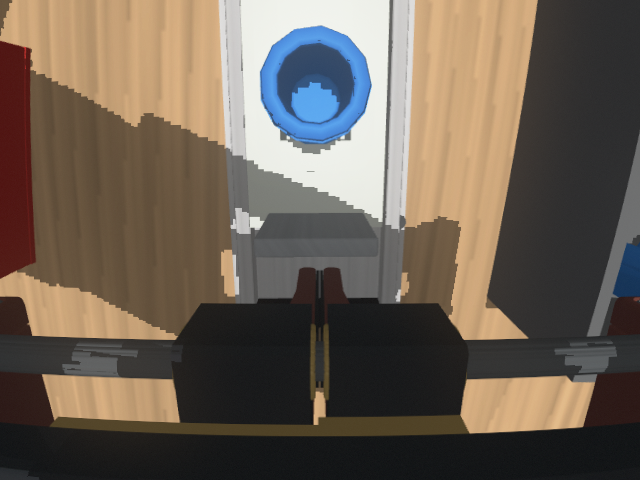

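>>> arm_command:
  increments:
    - [[-0.1, -0.5, 0.4], 0]
    - [[0, -0.7, 0], 0]
    - [[0, -0.7, 0], 0]
    - [[0, -0.7, 0], 0]
    - [[0, -0.7, 0], 0]
    - [[0, -0.7, 0], 0]
    - [[0, -0.6, 0], 0]
    - [[0, -0.5, 0], 0]
    - [[0, 0, 0], 0]

```text
t: 6.1
ee_pos: [604.5, -223.2, 57.3]
orientation: [3.126, 0.11, 0.018]
ft_force: [-0.1, -1.6, -2.0]
width: 0.5
```

```bash
python3 -c "
from h import *
go(607,-273,55,4.1)
im,cm=shot('wrist','w5')
im,cm=shot('top','t5')
cv2.imwrite('pics/t5.png',cv2.resize(im[195:275,300:450],None,fx=5,fy=5,interpolation=cv2.INTER_CUBIC)[:,:,::-1])
for c,s in blobs(masks(im)['green']): print(c)
print(get_obs()['ft_force'])
"
```

```text
p [ 604.5 -223.2   57.3] yaw 4.1 shift cm [-0.1   4.98  0.3 ] turn -0.0
[349.1 213.9]
[586.1 369.5]
[ 0.23843944 -0.573346   -0.00949238]
```

View pics/t5.png

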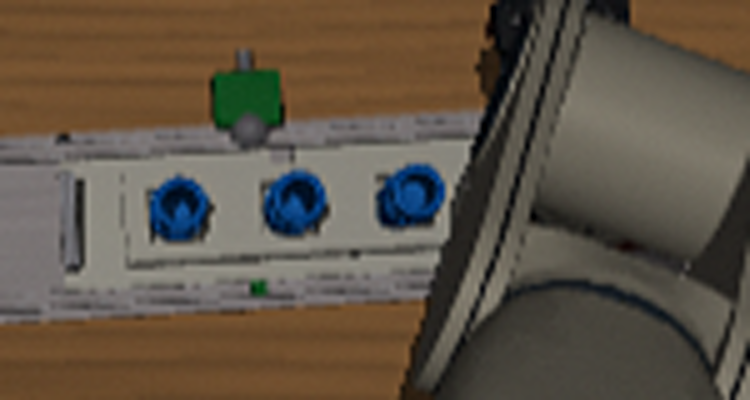

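View pics/w5.png

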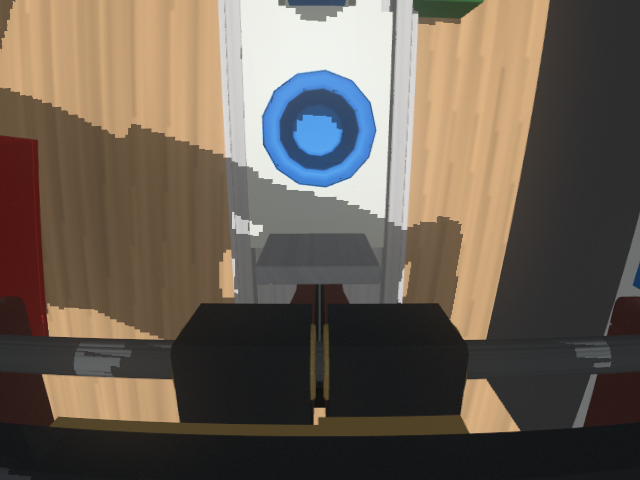

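>>> arm_command:
  increments:
    - [[0, -0.5, 0], 0]
    - [[0, -0.5, 0], 0]
    - [[0, -0.3, 0], 0]
    - [[0, 0, 0], 0]

```text
t: 6.6
ee_pos: [603.8, -210.4, 57.5]
orientation: [3.126, 0.109, 0.02]
ft_force: [0.0, -2.7, -1.4]
width: 1.0
```

```bash
cat > see.py <<'E'
from h import *
import sys
tag=sys.argv[1]
p,r,o=pose(); a=np.radians(4.1); print("s",round(-np.sin(a)*p[0]+np.cos(a)*p[1],1),p.round(1),o['ft_force'].round(2),o['t'])
im,cm=shot('top')
cv2.imwrite(f'pics/{tag}.png',cv2.resize(im[195:275,300:450],None,fx=5,fy=5,interpolation=cv2.INTER_CUBIC)[:,:,::-1])
E
python3 see.py t6
```

```text
s -253.0 [ 603.8 -210.4   57.5] [ 0.04 -2.65 -1.42] 6.6
```

View pics/t6.png

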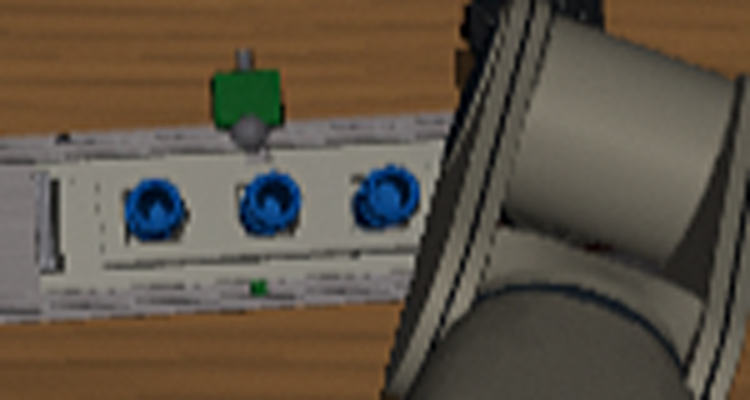

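>>> arm_command:
  increments:
    - [[0, -0.3, 0], 0]
    - [[0, -0.2, 0], 0]
    - [[0, 0, 0], 0]

```text
t: 6.95
ee_pos: [603.5, -205.5, 57.5]
orientation: [3.125, 0.109, 0.02]
ft_force: [-0.1, -1.5, -0.9]
width: 0.5
```

>>> arm_command:
  increments:
    - [[0, -0.2, 0], 0]
    - [[0, 0, 0], 0]

```text
t: 7.15
ee_pos: [603.4, -203.9, 57.5]
orientation: [3.124, 0.109, 0.02]
ft_force: [-0.5, -0.7, 0.8]
width: 0.5
```

```bash
python3 see.py t7
```

```text
s -246.6 [ 603.4 -203.9   57.5] [-0.49 -0.7   0.82] 7.15
```

View pics/t7.png

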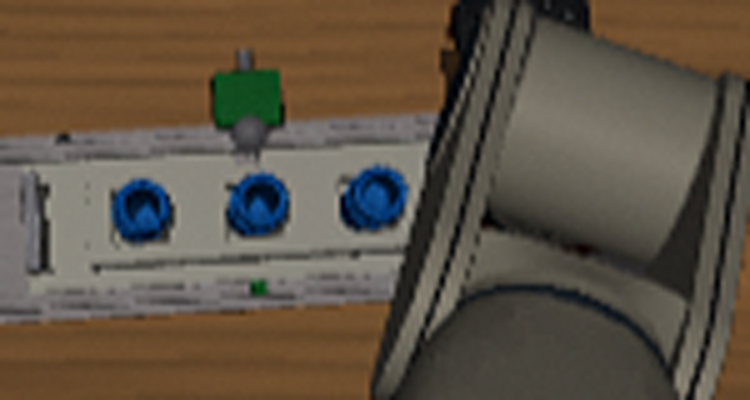

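>>> arm_command:
  increments:
    - [[0, -0.2, 0], 0]
    - [[0, 0, 0], 0]

```text
t: 7.4
ee_pos: [603.2, -202.2, 57.5]
orientation: [3.124, 0.109, 0.02]
ft_force: [0.1, -1.2, -0.8]
width: 0.6
```

```bash
python3 see.py t8
```

```text
s -244.8 [ 603.2 -202.2   57.5] [ 0.06 -1.24 -0.76] 7.4
```

View pics/t8.png

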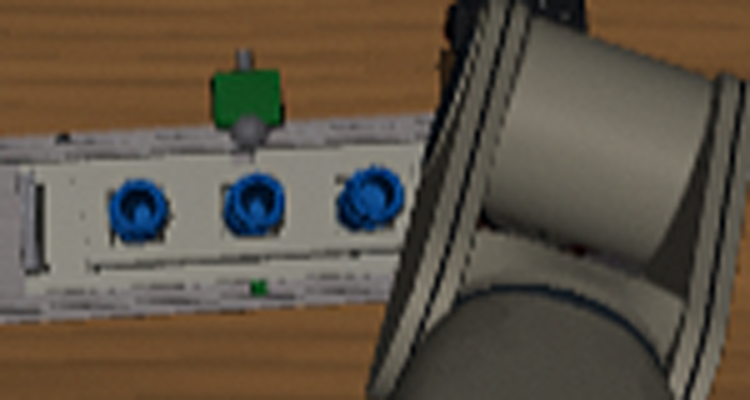

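```bash
cat > car.py <<'E'
from h import *
p,r,o=pose(); im,cm=shot('top'); a=np.radians(4.1)
yh=np.array([-np.sin(a),np.cos(a)])
print("tcp s",round(p[:2]@yh,1),o['ft_force'].round(2),round(o['t'],2))
for c,s in blobs(masks(im)['blue']):
    if 225<c[1]<245: print(c,round(onplane(cm,*c,128)[:2]@yh,1))
E
python3 car.py
```

```text
tcp s -244.8 [-0.6  -1.62 -1.01] 7.45
[373.9 234.3] -167.9
[326.9 236.8] -49.6
[350.2 236. ] -108.1
```

>>> arm_command:
  increments:
    - [[0, 0.5, 0], 0]
    - [[0, 1, 0], 0]
    - [[0, 0, 0], 0]
    - [[0, 0, 0], 0]

```text
t: 7.9
ee_pos: [604.8, -217.6, 57.9]
orientation: [3.125, 0.109, 0.021]
ft_force: [0.5, -0.2, 0.4]
width: 0.6
```

```bash
python3 car.py;python3 see.py t9; python3 -c "
from h import *
im,cm=shot('scene','s9')
cv2.imwrite('pics/s9.png',cv2.resize(im[220:310,180:340],None,fx=5,fy=5,interpolation=cv2.INTER_CUBIC)[:,:,::-1])"
```

```text
tcp s -260.3 [ 0.49 -0.21  0.45] 7.9
[374.  234.3] -168.1
[326.9 236.9] -49.6
[350.2 235.9] -108.1
s -260.3 [ 604.8 -217.6   57.9] [ 0.83 -0.02  0.42] 7.95
```

View pics/s9.png

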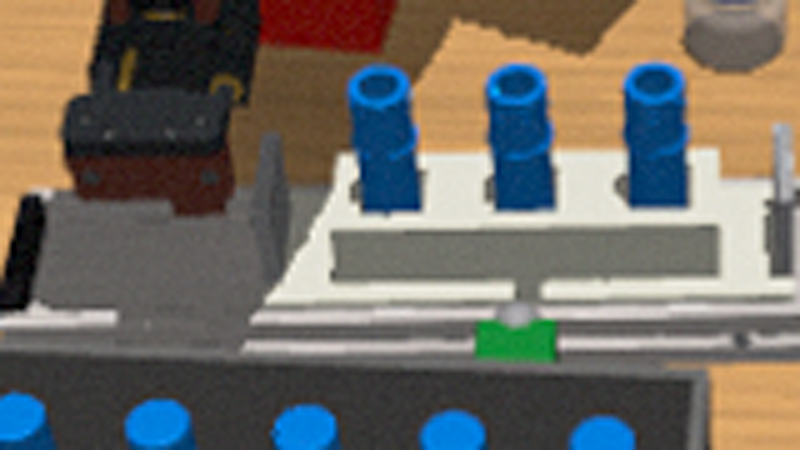

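View pics/t9.png

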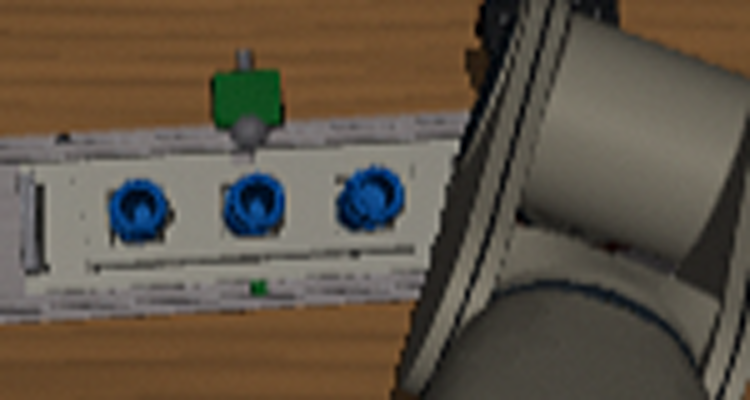

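```bash
python3 -c "
from h import *
im,cm=shot('scene'); im2,cm2=shot('top')
a=cv2.resize(im[265:297,260:310],None,fx=12,fy=12,interpolation=cv2.INTER_NEAREST)
b=cv2.resize(im2[205:237,330:380],None,fx=12,fy=12,interpolation=cv2.INTER_NEAREST)
cv2.imwrite('pics/z1.png',cv2.resize(np.vstack([a,b]),(450,576))[:,:,::-1])
"
```

```text
(no output)
```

View pics/z1.png

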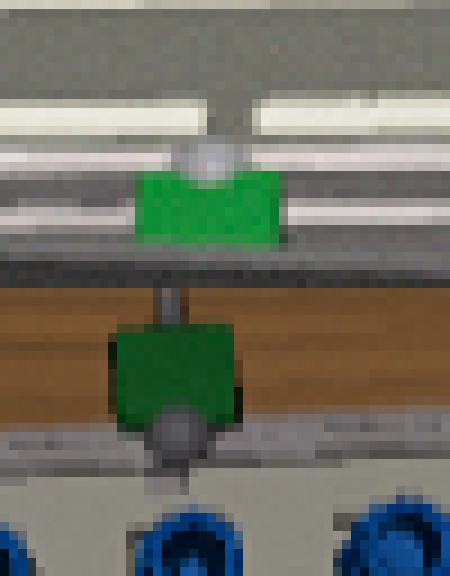

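```bash
python3 -c "
from h import *
a=np.radians(4.1);yh=np.array([-np.sin(a),np.cos(a)])
t=cam('top');s=cam('scene')
for z in (20,28,34): print(z,'top slot',onplane(t,348.6,226.6,z)[:2]@yh,'ball',onplane(t,350,221.3,z)[:2]@yh,'scene slot',onplane(s,285.8,277.8,z)[:2]@yh,'ball',onplane(s,283.4,282.2,z)[:2]@yh)
print(onplane(t,348.6,226.6,28),onplane(s,285.8,277.8,28))
print(onplane(t,349.1,213.9,30),onplane(s,260+209/9,265+207/9,22))
"
```

```text
20 top slot -111.68377813001474 ball -116.3495825143124 scene slot -112.93707899603449 ball -117.91136323043118
28 top slot -111.23103426731183 ball -115.87375055657203 scene slot -112.21729997065336 ball -117.14917768552189
34 top slot -110.89147637028462 ball -115.51687658826677 scene slot -111.67746570161752 ball -116.57753852683994
[621.70262917 -66.95223044  28.        ] [622.12015834 -67.91109782  28.        ]
[655.71562807 -67.88545112  30.        ] [647.87313239 -71.33851585  22.        ]
```

>>> arm_command:
  increments:
    - [[0, 0.4, -3], 0]
    - [[0, 0, -4], 0]
    - [[0, 0, -4], 0]
    - [[0, 0, -3], 0]
    - [[0, -3, 0], 0]
    - [[0, -4, 0], 0]
    - [[0, -4, 0], 0]
    - [[0, -4, 0], 0]
    - [[0, -4, 0], 0]
    - [[0, -4, 0], 0]
    - [[0, -4, 0], 0]
    - [[0, -2, 0], 0]
    - [[0, 0, 0], 0]

```text
t: 9.45
ee_pos: [581.7, 81.6, 200.6]
orientation: [3.126, 0.108, 0.025]
ft_force: [0.7, -0.2, -0.3]
width: 0.4
```

```bash
python3 -c "
from h import *
go(582,74,57,4.1)
im,cm=shot('wrist','w10')"
```

```text
p [581.7  81.6 200.6] yaw 4.0 shift cm [-0.25  0.57 14.37] turn -0.1
```

View pics/w10.png

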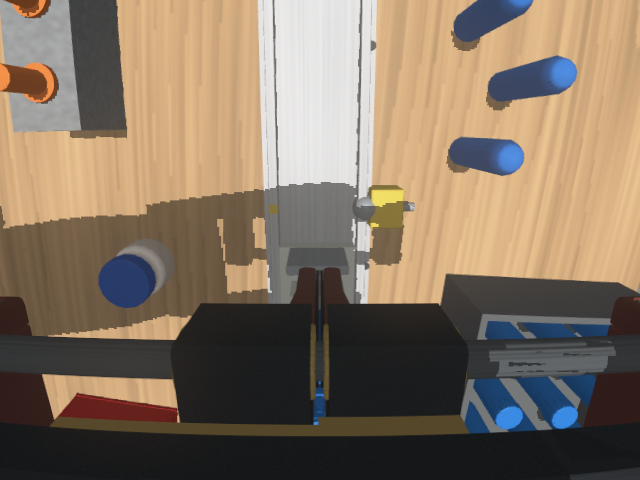

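```bash
python3 -c "
from h import *
p,r,o=pose();cm=cam('wrist',p,r)
a=np.radians(4.1);yh=np.array([-np.sin(a),np.cos(a)])
for u,v,z in [(317,247,78),(317,272,78),(274,208,26),(364,208,28),(386,206,30)]:
  P=onplane(cm,u,v,z);print(P.round(1),round(P[:2]@yh,1))
print(p[:2]@yh)
im=cv2.imread('pics/w10.png');cv2.imwrite('pics/w10z.png',cv2.resize(im[170:310,240:440],None,fx=4,fy=4))
"
```

```text
[585.3  62.   78. ] 19.9
[586.7  41.1  78. ] -0.9
[545.8  79.9  26. ] 40.6
[626.4  85.7  28. ] 40.6
[645.6  89.2  30. ] 42.8
38.76528715901752
```

View pics/w10z.png

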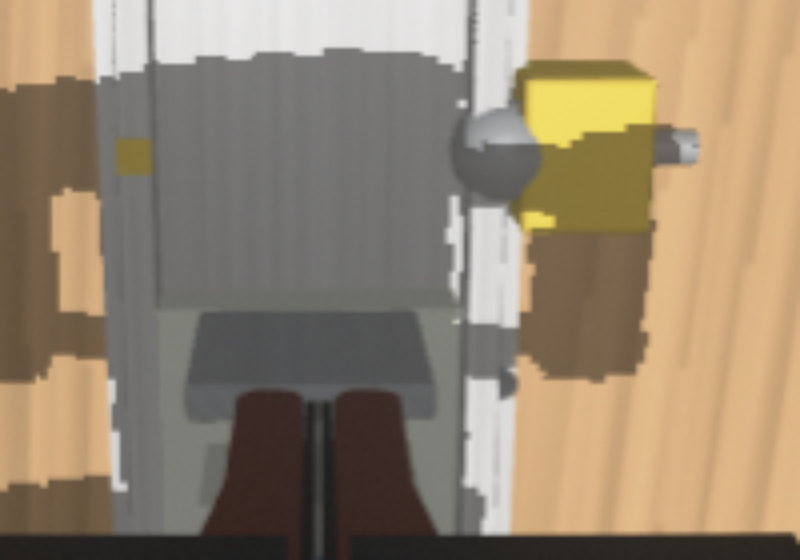

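```bash
python3 -c "
from h import *
p,r,o=pose();cm=cam('wrist',p,r)
a=np.radians(4.1);yh=np.array([-np.sin(a),np.cos(a)])
for n,u,v,z in [('platetop',317,265.75,78),('basecorner',317,245,28),('platefoot',317,248,28),('ball',364,208.7,28),('dot',273.5,209.3,26),('block',387,207.5,30)]:
  P=onplane(cm,u,v,z);print(n,P.round(1),round(P[:2]@yh,1))
"
```

```text
platetop [586.3  46.4  78. ] 4.4
basecorner [586.7  48.3  28. ] 6.2
platefoot [586.9  45.4  28. ] 3.3
ball [626.5  85.   28. ] 40.0
dot [545.4  78.7  26. ] 39.5
block [646.7  87.9  30. ] 41.4
```

>>> arm_command:
  increments:
    - [[0.1, 0.4, 3], 0]
    - [[0.1, 0.4, 3], 0]
    - [[0, 0.3, 3], 0]
    - [[0, 0, 2], 0]
    - [[0, 0, 1], 0]
    - [[0, 0, 0], 0]

```text
t: 10.1
ee_pos: [589.2, 61.9, 78.8]
orientation: [3.125, 0.102, 0.032]
ft_force: [0.6, 0.3, -0.5]
width: 0.4
```

```bash
python3 car.py; python3 -c "
from h import *
go(584,70,57,4.1)
im,cm=shot('wrist','w11')"
```

```text
tcp s 19.6 [ 0.55  0.27 -0.51] 10.1
[373.8 234.3] -167.6
[350.3 236. ] -108.4
p [589.7  61.9  79.6] yaw 3.8 shift cm [-0.56 -0.88  2.23] turn -0.3
```

View pics/w11.png

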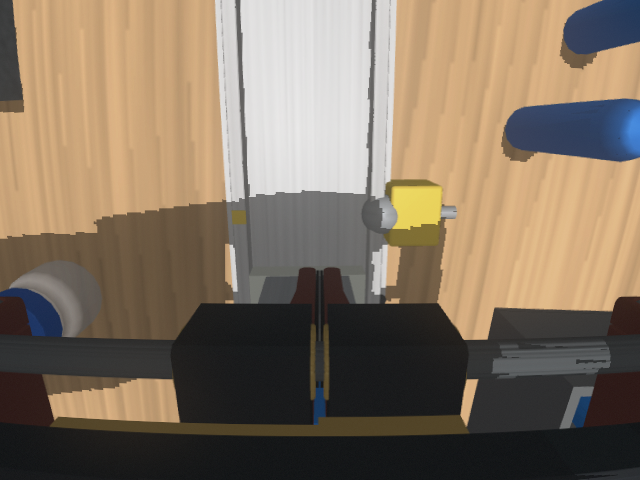

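>>> arm_command:
  increments:
    - [[-0.4, -0.5, 0], 0]
    - [[0, 0, 1], 0]
    - [[0, 0, 1], 0]
    - [[0, 0, 0], 0]

```text
t: 10.6
ee_pos: [588.6, 67.5, 62.5]
orientation: [3.126, 0.103, 0.047]
ft_force: [-0.3, 0.3, -0.4]
width: 0.6
```

```bash
python3 car.py
```

```text
tcp s 25.2 [-0.31  0.35 -0.4 ] 10.6
[373.9 234.4] -167.8
[330.4 236.3] -58.4
[350.2 236. ] -108.1
```

>>> arm_command:
  increments:
    - [[0, 0.5, 0], 0]
    - [[0, 0.5, 0], 0]
    - [[0, 0, 0], 0]

```text
t: 10.95
ee_pos: [589.7, 57.2, 63.2]
orientation: [3.126, 0.104, 0.048]
ft_force: [0.2, 0.1, 0.3]
width: 0.4
```

>>> arm_command:
  increments:
    - [[0, 0.15, 0], 0]
    - [[0, 0, 0], 0]

```text
t: 11.15
ee_pos: [589.9, 55.6, 63.3]
orientation: [3.127, 0.102, 0.048]
ft_force: [-0.7, 1.4, -1.6]
width: 0.4
```

```bash
python3 car.py
```

```text
tcp s 13.3 [-0.68  1.39 -1.55] 11.15
[375.5 234. ] -171.9
[352.2 235.9] -113.1
```

```bash
python3 -c "
from h import *
im,cm=shot('scene'); im2,cm2=shot('top')
a=cv2.resize(im[265:297,260:310],None,fx=12,fy=12,interpolation=cv2.INTER_NEAREST)
b=cv2.resize(im2[205:237,330:380],None,fx=12,fy=12,interpolation=cv2.INTER_NEAREST)
cv2.imwrite('pics/z2.png',cv2.resize(np.vstack([a,b]),(450,576))[:,:,::-1])
"
```

```text
(no output)
```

View pics/z2.png

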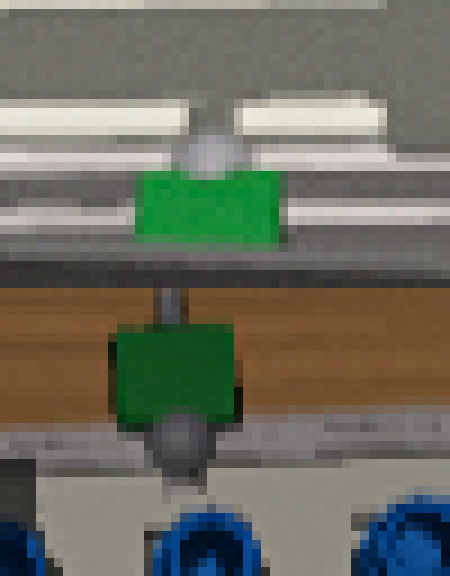

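>>> arm_command:
  increments:
    - [[0, -0.5, 0], 0]
    - [[0, -0.5, 0], 0]
    - [[0, 0, -1], 0]
    - [[0, 0, -2], 0]
    - [[0, 0, -3], 0]
    - [[0, 0, -3], 0]
    - [[0, 0, 0], 0]
  gripper: 1

```text
t: 12.0
ee_pos: [586.2, 68.1, 158.1]
orientation: [3.125, 0.106, 0.047]
ft_force: [0.5, 0.2, -0.2]
width: 53.0
```

```bash
python3 car.py; python3 -c "
from h import *
go(366,240,240,4)
print(pose()[1].as_matrix().round(3))"
```

```text
tcp s 26.1 [ 0.49  0.25 -0.18] 12.0
[375.4 234. ] -171.7
[352.2 235.6] -113.2
p [585.2  68.  156.3] yaw 3.9 shift cm [-20.46 -18.51  -9.21] turn -0.1
[[ 0.997  0.067  0.028]
 [ 0.068 -0.998 -0.014]
 [ 0.027  0.015 -1.   ]]
```

>>> arm_command:
  increments:
    - [[0, 0, -3], 0]
    - [[-2.5, -2.3, -3], 0]
    - [[-2.5, -2.3, -2], 0]
    - [[-2.5, -2.3, 0], 0]
    - [[-2.5, -2.3, 0], 0]
    - [[-2.5, -2.3, 0], 0]
    - [[-2.5, -2.3, 0], 0]
    - [[-2.5, -2.3, 0], 0]
    - [[0, 0, 0], 0]
    - [[0, 0, 0], 0]

```text
t: 13.05
ee_pos: [386.2, 220.8, 224.7]
orientation: [3.122, 0.105, 0.026]
ft_force: [1.4, 0.2, 0.4]
width: 87.8
```

```bash
python3 -c "
from h import *
go(366,240,240,4)
print(pose()[1].as_matrix().round(3)[:,2])
im,cm=shot('wrist','w12')
"
```

```text
p [386.2 220.8 224.7] yaw 3.9 shift cm [-1.86 -2.02 -1.6 ] turn -0.1
[ 0.017 -0.018 -1.   ]
```

View pics/w12.png

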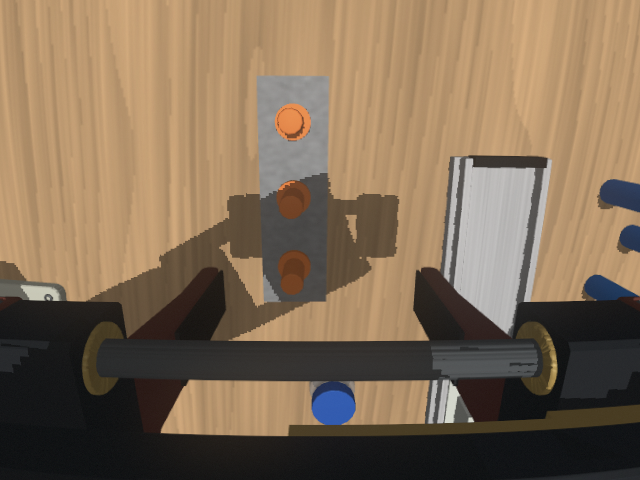

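```bash
python3 -c "
from h import *
p,r,o=pose();cm=cam('wrist',p,r)
for u,v in [(290,121),(291,200),(292,283)]: print(onplane(cm,u,v,117).round(1))
im=cv2.imread('pics/w12.png');cv2.imwrite('pics/w12z.png',cv2.resize(im[70:310,220:360],None,fx=2.5,fy=2.5))
t=cam('top')
for c in [(251.7,321.5),(227.8,322.9),(204.2,323.8)]: print('rod',onplane(t,*c,108).round(1))
"
```

```text
[364.9 294.6 117. ]
[368.3 240.1 117. ]
[372.1 176.2 117. ]
rod [371.  178.7 108. ]
rod [366.8 238.7 108. ]
rod [363.9 297.8 108. ]
```

View pics/w12z.png

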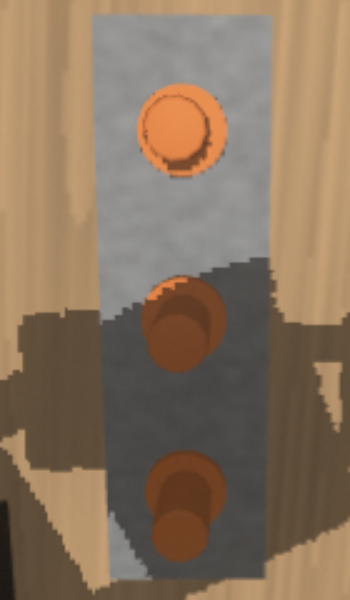

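```bash
python3 -c "
from h import *
p,r,o=pose();cm=cam('wrist',p,r)
for u,v in [(290,120.4),(291.2,206.8),(292,284.4)]: print(onplane(cm,u,v,117).round(1))
go(371,176,150,4)
"
```

```text
[364.9 295.  117. ]
[368.7 235.1 117. ]
[372.2 175.  117. ]
p [386.2 220.5 224.6] yaw 3.8 shift cm [-1.94  4.2   7.51] turn -0.2
```

>>> arm_command:
  increments:
    - [[-1.0, 2.1, 1], 0]
    - [[-0.9, 2.1, 1], 0]
    - [[0, 0, 2], 0]
    - [[0, 0, 2], 0]
    - [[0, 0, 0], 0]
    - [[0, 0, 0], 0]

```text
t: 13.7
ee_pos: [375.3, 171.8, 163.0]
orientation: [3.121, 0.094, 0.028]
ft_force: [0.0, 0.0, 0.4]
width: 87.6
```

```bash
python3 -c "
from h import *
go(371.7,176,85,4)
print(pose()[1].as_matrix().round(3)[:,2])
im,cm=shot('wrist','w13')
"
```

```text
p [375.3 171.8 163. ] yaw 3.5 shift cm [-0.47 -0.59  7.78] turn -0.5
[ 0.018 -0.018 -1.   ]
```

View pics/w13.png

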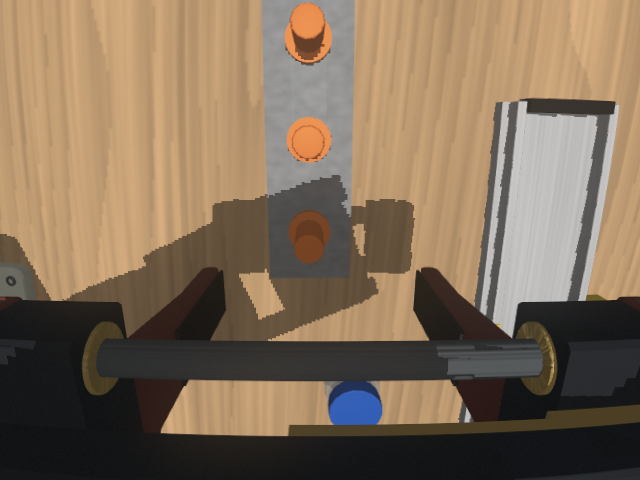

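```bash
python3 -c "
from h import *
p,r,o=pose();cm=cam('wrist',p,r)
for u,v in [(308,20),(308,142),(309,249)]: print(onplane(cm,u,v,117).round(1))
"
```

```text
[364.7 295.1 117. ]
[368.1 235.  117. ]
[371.9 175.5 117. ]
```

>>> arm_command:
  increments:
    - [[-0.4, -0.5, 1.5], 0]
    - [[0, 0, 1.5], 0]
    - [[0, 0, 1.5], 0]
    - [[0, 0, 1.0], 0]
    - [[0, 0, 0], 0]
    - [[0, 0, 0], 0]

```text
t: 14.35
ee_pos: [377.7, 177.7, 111.1]
orientation: [3.125, 0.093, 0.043]
ft_force: [-0.3, 0.0, 0.1]
width: 88.0
```

```bash
python3 -c "
from h import *
go(372,175.7,85,4)
print(pose()[1].as_matrix().round(3)[:,2])
"
```

```text
p [377.7 177.7 111.1] yaw 3.4 shift cm [-0.65  0.12  2.59] turn -0.6
[ 0.028 -0.014 -1.   ]
```

>>> arm_command:
  increments:
    - [[-0.7, 0.1, 0], 0]
    - [[0, 0, 0], 0]

```text
t: 14.55
ee_pos: [370.9, 176.4, 111.9]
orientation: [3.126, 0.093, 0.045]
ft_force: [0.2, -0.6, -0.4]
width: 87.7
```

```bash
cat > st.py <<'E'
from h import *
import sys
a=[float(x) for x in sys.argv[1:]]
go(*a)
print(pose()[1].as_matrix().round(3)[:,2], pose()[2]['ft_force'].round(1),round(pose()[2]['width'],1),'t',round(pose()[2]['t'],1))
E
python3 st.py 372 175.7 85 4
```

```text
p [370.9 176.4 111.9] yaw 3.4 shift cm [0.03 0.04 2.69] turn -0.6
[ 0.029 -0.013 -0.999] [ 0.2 -0.6 -0.4] 87.7 t 14.6
```

>>> arm_command:
  increments:
    - [[0, 0, 1], 0]
    - [[0, 0, 0], 0]

```text
t: 14.75
ee_pos: [371.6, 176.6, 102.2]
orientation: [3.127, 0.093, 0.049]
ft_force: [-1.0, 0.2, 0.3]
width: 87.8
```

```bash
python3 st.py 372 175.7 85 4
```

```text
p [371.6 176.6 102.2] yaw 3.4 shift cm [-0.02  0.07  1.72] turn -0.6
[ 0.031 -0.012 -0.999] [-1.   0.2  0.3] 87.8 t 14.8
```

>>> arm_command:
  increments:
    - [[0, 0, 0.9], 0]
    - [[0, 0, 0.8], 0]
    - [[0, 0, 0], 0]

```text
t: 15.05
ee_pos: [372.3, 176.4, 83.5]
orientation: [3.127, 0.093, 0.049]
ft_force: [1.4, -0.9, -0.3]
width: 87.7
```

```bash
python3 st.py 372 175.7 85 4; python3 -c "
from h import *
shot('wrist','w14')"
```

```text
p [372.3 176.4  83.5] yaw 3.4 shift cm [-0.03  0.07 -0.15] turn -0.6
[ 0.031 -0.012 -0.999] [ 1.4 -0.9 -0.3] 87.7 t 15.1
```

View pics/w14.png

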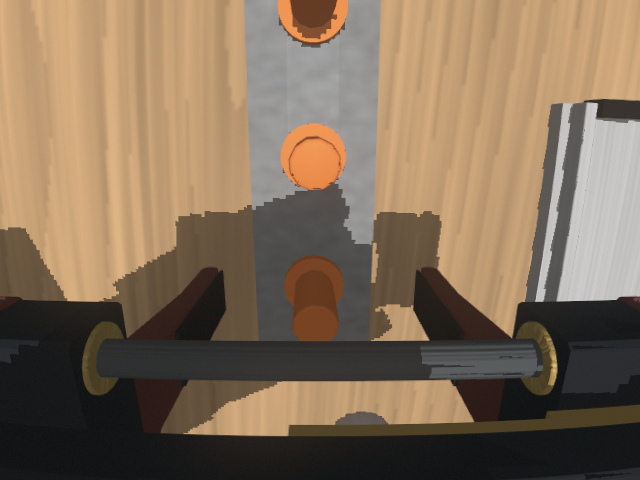

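```bash
python3 -c "
from h import *
p,r,o=pose();cm=cam('wrist',p,r)
print(proj(cm,p),onplane(cm,316,322,117).round(1),onplane(cm,314,288,79).round(1),onplane(cm,315,163,117).round(1), 'axis at 117:',(p+r.as_matrix()[:,2]*(-33)).round(1))
"
```

```text
(np.float64(315.18800175957324), np.float64(287.7495479699152)) [371.9 176.9 117. ] [372.1 174.2  79. ] [368.2 235.5 117. ] axis at 117: [371.3 176.9 116.8]
```

>>> arm_command:
  increments:
    - [[0, 0, 0], 0]
    - [[0, 0, 0], 0]
    - [[0, 0, 0], 0]
    - [[0, 0, 0], 0]
    - [[0, 0, 0], 0]
    - [[0, 0, 0], 0]
    - [[0, 0, 0], 0]
    - [[0, 0, 0], 0]
  gripper: 0

```text
t: 15.9
ee_pos: [372.9, 176.6, 84.3]
orientation: [3.127, 0.093, 0.05]
ft_force: [-0.7, 0.5, 0.1]
width: 27.4
```

>>> arm_command:
  increments:
    - [[0, 0, -1], 0]
    - [[0, 0, -1], 0]
    - [[0, 0, -2], 0]
    - [[0, 0, -2], 0]
    - [[0, 0, -2], 0]
    - [[0, 0, -2], 0]
    - [[0, 0, 0], 0]

```text
t: 16.6
ee_pos: [368.8, 177.7, 192.0]
orientation: [3.128, 0.093, 0.051]
ft_force: [-0.4, -0.4, -0.5]
width: 17.5
```

```bash
python3 st.py 372 175.7 230 4; python3 -c "
from h import *
shot('wrist','w15')"
```

```text
p [368.8 177.7 192. ] yaw 3.4 shift cm [ 0.43  0.27 -3.79] turn -0.6
[ 0.033 -0.011 -0.999] [-0.4 -0.4 -0.5] 17.5 t 16.6
```

View pics/w15.png

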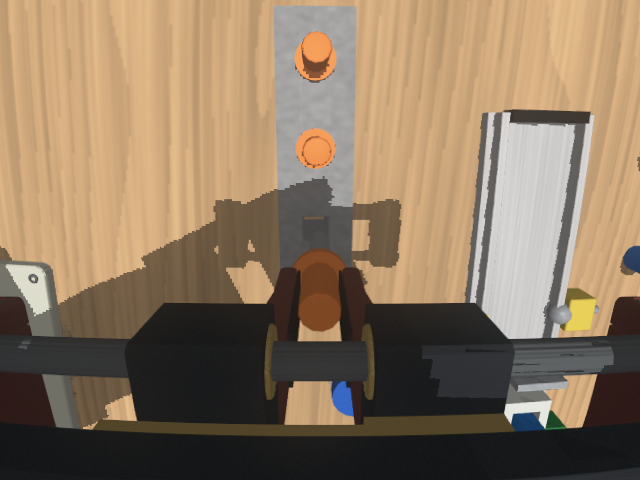

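```bash
python3 -c "
from h import *
p,r,o=pose();cm=cam('wrist',p,r)
for z in (-36,-33,-30,-25,-20,-15,0,4): print(z,np.round(proj(cm,p+r.as_matrix()@np.array([0,0,z])),1))
im=cv2.imread('pics/w15.png');cv2.imwrite('pics/w15z.png',cv2.resize(im[230:350,240:400],None,fx=5,fy=5))
"
```

```text
-36 [314.3 325.7]
-33 [314.4 321.9]
-30 [314.5 318.2]
-25 [314.6 312.3]
-20 [314.7 306.8]
-15 [314.9 301.6]
0 [315.2 287.7]
4 [315.3 284.4]
```

View pics/w15z.png

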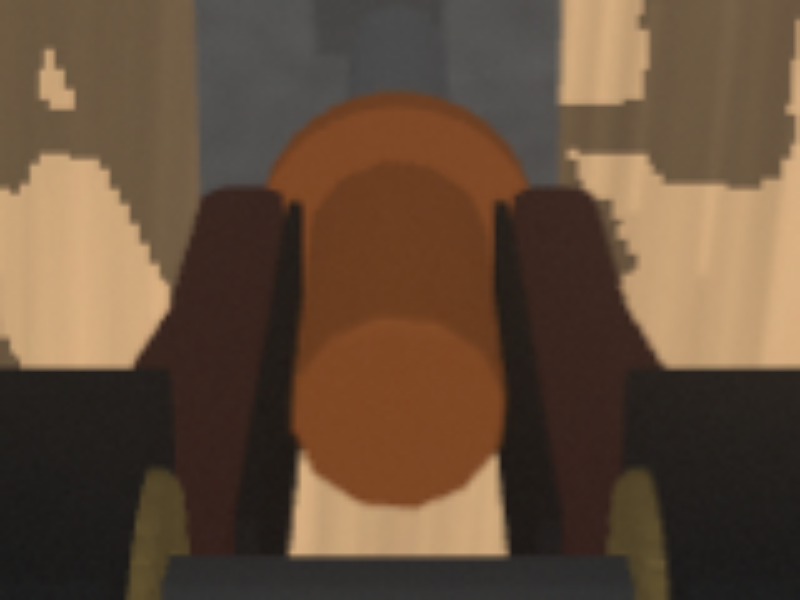

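```bash
python3 st.py 599 -20 265 4
```

```text
p [368.2 177.4 190.8] yaw 3.4 shift cm [22.07 21.18 -6.46] turn -0.6
[ 0.031 -0.012 -0.999] [-1.1  0.  -1.1] 16.9 t 16.6
```

>>> arm_command:
  increments:
    - [[0, 0, -3], 0]
    - [[0, 0, -3], 0]
    - [[1, 1, -2], 0]
    - [[2.5, 2.4, 0], 0]
    - [[2.5, 2.4, 0], 0]
    - [[2.5, 2.4, 0], 0]
    - [[2.5, 2.4, 0], 0]
    - [[2.5, 2.4, 0], -0.6]
    - [[2.5, 2.4, 0], 0]
    - [[2.5, 2.4, 0], 0]
    - [[2.5, 2.4, 0], 0]
    - [[0, 0, 0], 0]
    - [[0, 0, 0], 0]

```text
t: 17.95
ee_pos: [589.4, -19.1, 267.1]
orientation: [3.124, 0.114, 0.018]
ft_force: [-0.3, 0.5, -0.2]
width: 17.4
```

```bash
python3 st.py 599 -20 265 4; python3 -c "
from h import *
shot('wrist','w16')"
```

```text
p [589.4 -19.1 267.1] yaw 4.2 shift cm [0.95 0.15 0.22] turn 0.2
[ 0.012 -0.015 -1.   ] [-0.3  0.5 -0.2] 17.4 t 17.9
```

View pics/w16.png

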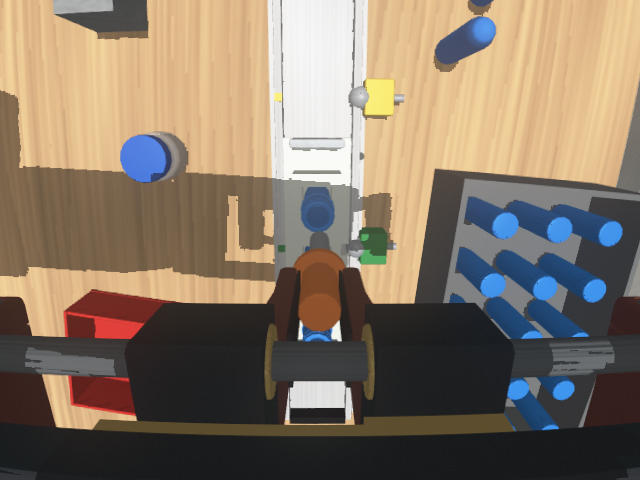

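```bash
python3 -c "
from h import *
im=cv2.imread('pics/w16.png');cv2.imwrite('pics/w16z.png',cv2.convertScaleAbs(cv2.resize(im[80:280,260:400],None,fx=5,fy=3,interpolation=cv2.INTER_CUBIC),alpha=1.6))
p,r,o=pose();cm=cam('wrist',p,r)
for n,u,v,z in [('yball',359,97,28),('ydot',278.5,97,26),('gball',355,248,28),('gdot',282,248,26),('mouth',318,216,128)]: print(n,onplane(cm,u,v,z).round(1))
"
```

```text
yball [626.4  86.   28. ]
ydot [545.6  80.1  26. ]
gball [637.8 -72.5  28. ]
gdot [557.2 -78.9  26. ]
mouth [591.7 -16.8 128. ]
```

View pics/w16z.png

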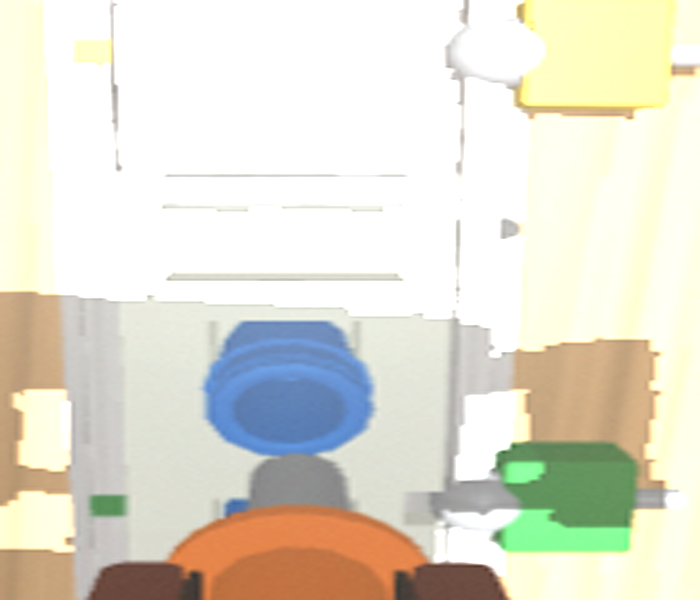

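>>> arm_command:
  increments:
    - [[0, -0.3, 1], 0]
    - [[0, 0, 1], 0]
    - [[0, 0, 1], 0]
    - [[0, 0, 1], 0]
    - [[0, 0, 0], 0]
    - [[0, 0, 0], 0]

```text
t: 18.6
ee_pos: [585.6, -13.1, 221.9]
orientation: [3.125, 0.121, 0.012]
ft_force: [-0.2, 0.2, -1.3]
width: 17.2
```

```bash
python3 st.py 589.1 -16.6 225 4; python3 -c "
from h import *
im,_=shot('wrist','w17')
cv2.imwrite('pics/w17z.png',cv2.convertScaleAbs(cv2.resize(im[180:330,250:390],None,fx=5,fy=4,interpolation=cv2.INTER_CUBIC)[:,:,::-1],alpha=1.6))
im,_=shot('scene')
cv2.imwrite('pics/s17.png',cv2.convertScaleAbs(cv2.resize(im[150:300,200:350],None,fx=4,fy=4,interpolation=cv2.INTER_CUBIC)[:,:,::-1],alpha=1.3))
"
```

```text
p [585.6 -13.1 221.9] yaw 4.4 shift cm [ 0.32  0.38 -0.3 ] turn 0.4
[ 0.008 -0.014 -1.   ] [-0.2  0.2 -1.3] 17.2 t 18.6
```

View pics/w17z.png

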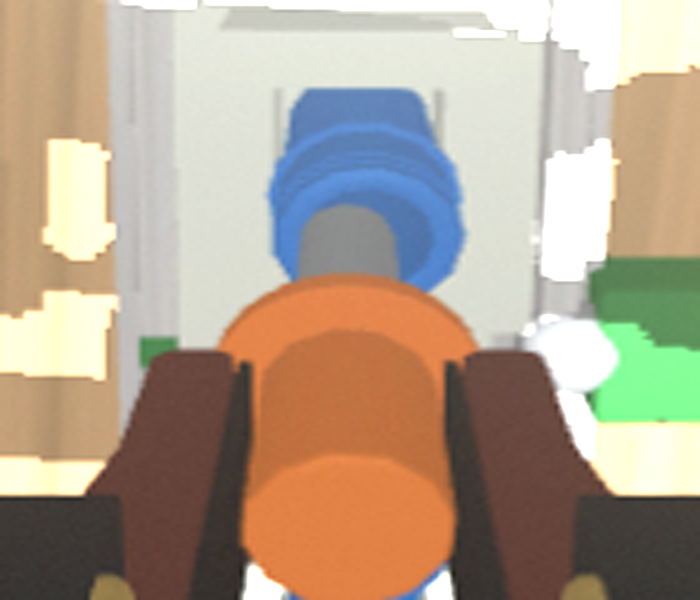

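View pics/s17.png

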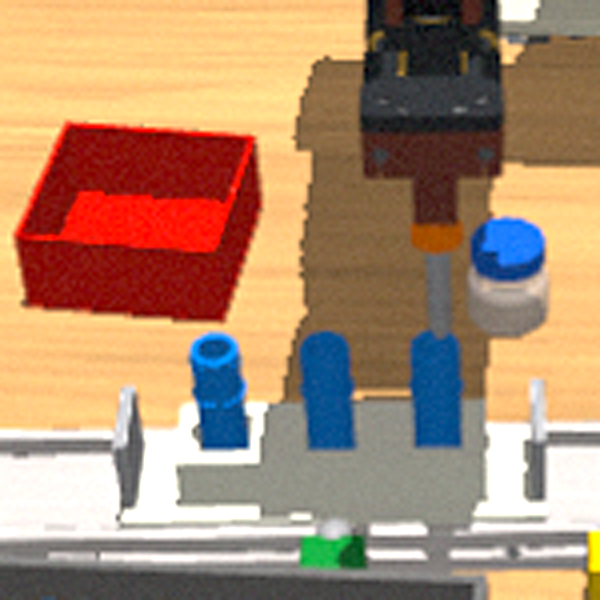

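>>> arm_command:
  increments:
    - [[0.3, 0.35, 0], 0]
    - [[0, 0, 0], 0]
    - [[0, 0, 0], 0]

```text
t: 19.0
ee_pos: [590.3, -17.0, 223.6]
orientation: [3.124, 0.12, 0.017]
ft_force: [0.1, -0.2, -0.9]
width: 17.1
```

```bash
python3 st.py 589.1 -16.6 225 4; python3 -c "
from h import *
im,_=shot('wrist','w18')
cv2.imwrite('pics/w18z.png',cv2.convertScaleAbs(cv2.resize(im[180:330,250:390],None,fx=5,fy=4,interpolation=cv2.INTER_CUBIC)[:,:,::-1],alpha=1.6))
"
```

```text
p [590.3 -17.  223.6] yaw 4.4 shift cm [-0.11 -0.05 -0.14] turn 0.4
[ 0.011 -0.015 -1.   ] [ 0.1 -0.2 -0.9] 17.1 t 19.0
```

View pics/w18z.png

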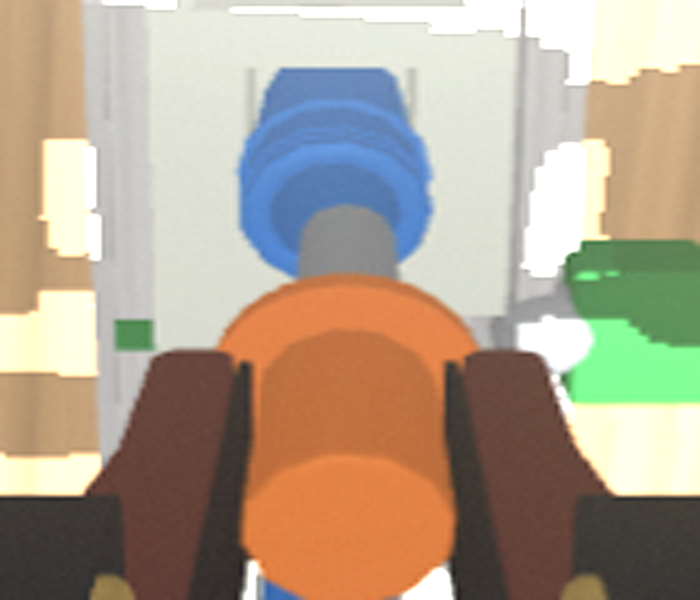

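```bash
python3 -c "
from h import *
p,r,o=pose();cm=cam('wrist',p,r)
for z in (80,85,88,96): print(z,np.round(proj(cm,p+r.as_matrix()@np.array([2.1,0,z])),1))
print('mouth',onplane(cm,250+335/5,180+212/4,128), (p+r.as_matrix()@np.array([0,0,95.6])))
print(p[2]-128)
"
```

```text
80 [319.5 240.7]
85 [319.5 238.7]
88 [319.5 237.5]
96 [319.5 234.6]
mouth [591.77953823 -17.17385811 128.        ] [591.50017802 -18.39854108 128.11583038]
95.69927778545897
```

>>> arm_command:
  increments:
    - [[-0.12, -0.05, 0], -0.4]
    - [[0, 0, 0], 0]
    - [[0, 0, 0.5], 0]
    - [[0, 0, 0.5], 0]
    - [[0, 0, 0.5], 0]
    - [[0, 0, 0], 0]

```text
t: 19.65
ee_pos: [589.0, -16.8, 207.4]
orientation: [3.124, 0.132, 0.017]
ft_force: [-0.1, 0.6, -0.7]
width: 17.1
```

```bash
python3 st.py 589 -16.6 205 4; python3 -c "
from h import *
im,_=shot('wrist','w19')
cv2.imwrite('pics/w19z.png',cv2.convertScaleAbs(cv2.resize(im[180:330,250:390],None,fx=5,fy=4,interpolation=cv2.INTER_CUBIC)[:,:,::-1],alpha=1.6))
"
```

```text
p [589.  -16.8 207.4] yaw 4.8 shift cm [ 0.   -0.03  0.24] turn 0.8
[ 0.012 -0.014 -1.   ] [-0.1  0.6 -0.7] 17.1 t 19.6
```

View pics/w19z.png

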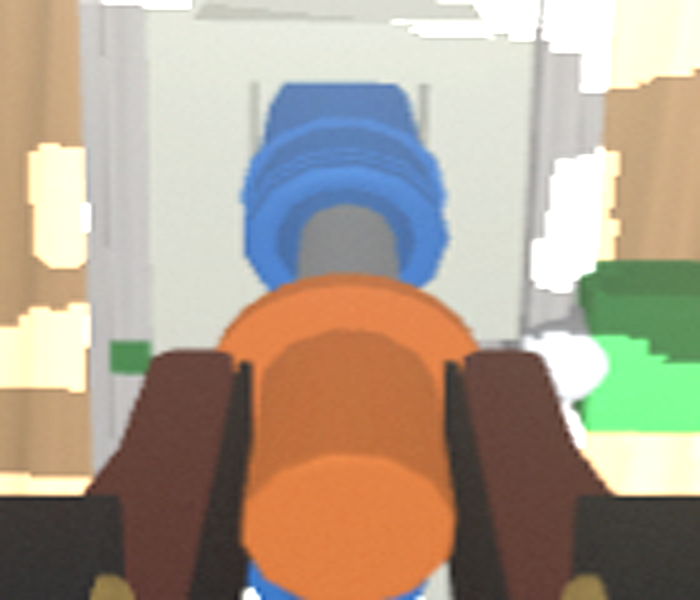

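>>> arm_command:
  increments:
    - [[0, 0, 0.8], 0]
    - [[0, 0, 0.8], 0]
    - [[0, 0, 0.8], 0]
    - [[0, 0, 0], 0]

```text
t: 20.1
ee_pos: [589.4, -17.2, 181.4]
orientation: [3.124, 0.132, 0.017]
ft_force: [-0.5, -0.2, -0.9]
width: 17.3
```

```bash
python3 st.py 588.7 -16.6 150 4
```

```text
p [589.4 -17.2 181.4] yaw 4.8 shift cm [-0.1  -0.11  3.14] turn 0.8
[ 0.012 -0.014 -1.   ] [-0.5 -0.2 -0.9] 17.3 t 20.1
```

>>> arm_command:
  increments:
    - [[0, 0, 0.5], 0]
    - [[0, 0, 0.3], 0]
    - [[0, 0, 0], 0]

```text
t: 20.4
ee_pos: [589.5, -17.3, 172.4]
orientation: [3.124, 0.132, 0.017]
ft_force: [-1.2, 0.1, -0.3]
width: 17.5
```

>>> arm_command:
  increments:
    - [[0, 0, 0.3], 0]
    - [[0, 0, 0.3], 0]
    - [[0, 0, 0], 0]

```text
t: 20.7
ee_pos: [589.8, -17.4, 166.3]
orientation: [3.124, 0.132, 0.018]
ft_force: [-0.2, 0.4, -0.4]
width: 17.3
```

>>> arm_command:
  increments:
    - [[0, 0, 0.3], 0]
    - [[0, 0, 0], 0]

```text
t: 20.9
ee_pos: [590.0, -17.5, 163.2]
orientation: [3.124, 0.132, 0.018]
ft_force: [0.7, 0.4, -0.3]
width: 17.2
```

>>> arm_command:
  increments:
    - [[0, 0, 0.5], 0]
    - [[0, 0, 0.5], 0]
    - [[0, 0, 0], 0]

```text
t: 21.2
ee_pos: [590.1, -17.6, 152.4]
orientation: [3.124, 0.132, 0.019]
ft_force: [-0.5, -0.4, 0.3]
width: 17.1
```

>>> arm_command:
  increments:
    - [[0, 0, 0.3], 0]
    - [[0, 0, 0], 0]

```text
t: 21.4
ee_pos: [590.1, -17.6, 148.9]
orientation: [3.124, 0.132, 0.018]
ft_force: [-0.1, -0.5, -0.0]
width: 17.3
```

>>> arm_command:
  increments:
    - [[0, 0, 0.3], 0]
    - [[0, 0, 0], 0]

```text
t: 21.6
ee_pos: [592.5, -17.8, 149.2]
orientation: [3.123, 0.132, 0.026]
ft_force: [-1.8, 0.1, -1.5]
width: 17.2
```

```bash
python3 st.py 589.4 -17 145 4;python3 -c "
from h import *
im,_=shot('scene')
cv2.imwrite('pics/s20.png',cv2.convertScaleAbs(cv2.resize(im[150:300,200:350],None,fx=4,fy=4,interpolation=cv2.INTER_CUBIC)[:,:,::-1],alpha=1.3))
"
```

```text
p [592.5 -17.8 149.2] yaw 4.8 shift cm [-0.31 -0.11  0.41] turn 0.8
[ 0.017 -0.015 -1.   ] [-1.8  0.1 -1.5] 17.2 t 21.6
```

View pics/s20.png

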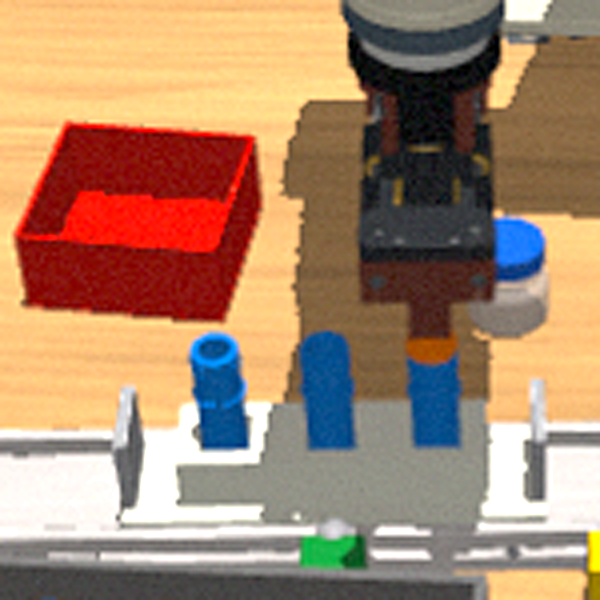

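>>> arm_command:
  increments:
    - [[0, 0, 0], 0]
    - [[0, 0, 0], 0]
    - [[0, 0, 0], 0]
    - [[0, 0, 0], 0]
    - [[0, 0, -1], 0]
    - [[0, 0, -2], 0]
    - [[0, 0, -3], 0]
    - [[0, 0, -3], 0]
    - [[0, 0, 0], 0]
  gripper: 1

```text
t: 22.55
ee_pos: [590.2, -16.4, 242.8]
orientation: [3.123, 0.132, 0.022]
ft_force: [0.3, 1.2, -0.4]
width: 85.3
```

```bash
python3 st.py 368.4 235 240 4;python3 -c "
from h import *
im,_=shot('scene')
cv2.imwrite('pics/s21.png',cv2.convertScaleAbs(cv2.resize(im[150:300,200:480],None,fx=2.8,fy=2.8,interpolation=cv2.INTER_CUBIC)[:,:,::-1],alpha=1.3))
"
```

```text
p [590.2 -16.4 242.8] yaw 4.8 shift cm [-19.98 -26.92  -0.42] turn 0.8
[ 0.015 -0.015 -1.   ] [ 0.3  1.2 -0.4] 85.3 t 22.6
```

View pics/s21.png

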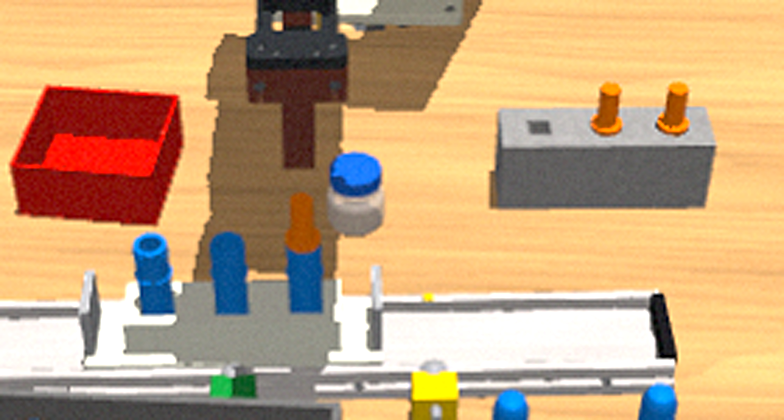

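>>> arm_command:
  increments:
    - [[-1.5, -2, -1], 0]
    - [[-2.3, -3.1, 0], 0.4]
    - [[-2.3, -3.1, 0], 0.4]
    - [[-2.3, -3.1, 0], 0]
    - [[-2.3, -3.1, 0], 0]
    - [[-2.3, -3.1, 0], 0]
    - [[-2.3, -3.1, 0], 0]
    - [[-2.3, -3.1, 0], 0]
    - [[-2.3, -3.1, 0], 0]
    - [[0, 0, 0], 0]
    - [[0, 0, 0], 0]

```text
t: 23.7
ee_pos: [356.7, 241.8, 235.1]
orientation: [3.12, 0.106, -0.004]
ft_force: [0.2, -0.2, -0.6]
width: 88.0
```

```bash
python3 st.py 368.4 235 160 4;python3 -c "
from h import *
im,_=shot('wrist','w22')
"
```

```text
p [356.7 241.8 235.1] yaw 3.9 shift cm [1.15 0.61 7.52] turn -0.1
[-0.002 -0.02  -1.   ] [ 0.2 -0.2 -0.6] 88.0 t 23.7
```

View pics/w22.png

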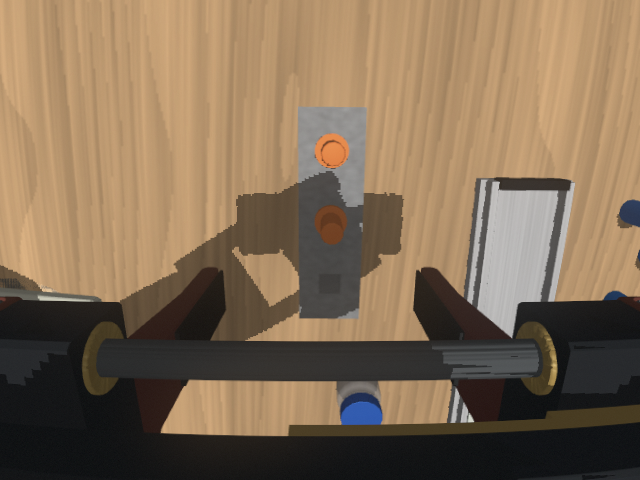

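```bash
python3 -c "
from h import *
p,r,o=pose();cm=cam('wrist',p,r)
for u,v,z in [(332,234,117),(333,153,117),(330,284,74)]: print(onplane(cm,u,v,z).round(1))
go(369,235.5,83,4)
"
```

```text
[368.6 234.5 117. ]
[364.6 295.1 117. ]
[372.6 175.   74. ]
p [356.8 241.5 235. ] yaw 3.8 shift cm [ 1.24  0.37 15.21] turn -0.2
```

>>> arm_command:
  increments:
    - [[0.5, 0.4, 2], 0]
    - [[0.4, 0, 2], 0]
    - [[0, 0, 2], 0]
    - [[0, 0, 2], 0]
    - [[0, 0, 2], 0]
    - [[0, 0, 1], 0]
    - [[0, 0, 0], 0]
    - [[0, 0, 0], 0]

```text
t: 24.55
ee_pos: [372.5, 229.2, 120.4]
orientation: [3.119, 0.085, -0.004]
ft_force: [-0.6, 0.3, 0.5]
width: 87.8
```

```bash
python3 st.py 367 235 82 4
```

```text
p [372.5 229.2 120.4] yaw 3.1 shift cm [-0.51 -0.69  3.83] turn -0.9
[-0.002 -0.021 -1.   ] [-0.6  0.3  0.5] 87.8 t 24.6
```

>>> arm_command:
  increments:
    - [[-0.5, -0.7, 0], 0]
    - [[0, 0, 1], 0]
    - [[0, 0, 1], 0]
    - [[0, 0, 1], 0]
    - [[0, 0, 0.5], 0]
    - [[0, 0, 0], 0]

```text
t: 25.15
ee_pos: [368.2, 236.7, 84.5]
orientation: [3.122, 0.085, 0.003]
ft_force: [-0.2, 0.2, 0.1]
width: 87.4
```

```bash
python3 st.py 367 235 82 4
```

```text
p [368.2 236.7  84.5] yaw 3.1 shift cm [-0.13  0.16  0.25] turn -0.9
[ 0.002 -0.019 -1.   ] [-0.2  0.2  0.1] 87.4 t 25.1
```

>>> arm_command:
  increments:
    - [[-0.1, 0.2, 0.1], 0]
    - [[0, 0, 0], 0]

```text
t: 25.35
ee_pos: [367.0, 234.4, 83.0]
orientation: [3.121, 0.086, 0.001]
ft_force: [-0.8, -0.7, -0.6]
width: 88.1
```

>>> arm_command:
  increments:
    - [[0, 0, 0], 0]
    - [[0, 0, 0], 0]
    - [[0, 0, 0], 0]
    - [[0, 0, 0], 0]
    - [[0, 0, 0], 0]
    - [[0, 0, 0], 0]
    - [[0, 0, 0], 0]
    - [[0, 0, 0], 0]
    - [[0, 0, 0], 0]
    - [[0, 0, 0], 0]
    - [[0, 0, 0], 0]
    - [[0, 0, 0], 0]
  gripper: 0

```text
t: 26.55
ee_pos: [367.7, 234.7, 84.0]
orientation: [3.122, 0.085, 0.004]
ft_force: [0.5, -0.9, -0.6]
width: 17.5
```

>>> arm_command:
  increments:
    - [[0, 0, -0.5], 0]
    - [[0, 0, -1], 0]
    - [[0, 0, -2], 0]
    - [[0, 0, -3], 0]
    - [[0, 0, -3], 0]
    - [[0, 0, -3], 0]
    - [[0, 0, -3], 0]
    - [[0, 0, -2], 0]
    - [[0, 0, 0], 0]

```text
t: 27.45
ee_pos: [366.0, 237.4, 270.7]
orientation: [3.123, 0.085, 0.005]
ft_force: [-0.7, 0.7, -1.7]
width: 17.6
```

```bash
python3 st.py 593 -80 262 4; python3 -c "
from h import *
im,_=shot('wrist','w23')
cv2.imwrite('pics/w23z.png',cv2.resize(im[180:330,250:390],None,fx=5,fy=4,interpolation=cv2.INTER_CUBIC)[:,:,::-1])
p,r,o=pose();cm=cam('wrist',p,r)
for z in (-36,-33,-30,-25,-20): print(z,np.round(proj(cm,p+r.as_matrix()@np.array([2.1,0,z])),1))
"
```

```text
p [366.  237.4 270.7] yaw 3.1 shift cm [20.93 32.91  1.5 ] turn -0.9
[ 0.004 -0.017 -1.   ] [-0.7  0.7 -1.7] 17.6 t 27.4
-36 [320.  325.7]
-33 [319.9 321.8]
-30 [319.9 318.1]
-25 [319.9 312.2]
-20 [319.9 306.7]
```

View pics/w23z.png

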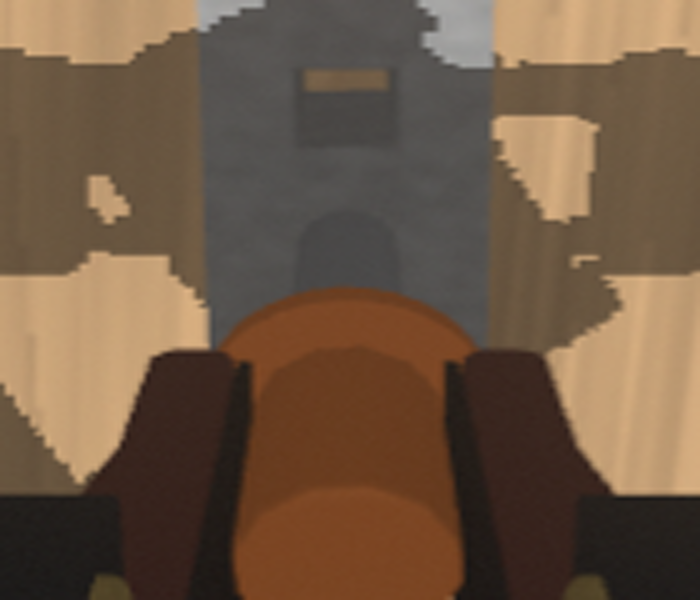

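>>> arm_command:
  increments:
    - [[1.0, 1.5, 0], -0.4]
    - [[2, 3.1, 0], -0.4]
    - [[2, 3.1, 0], 0]
    - [[2, 3.1, 0], 0]
    - [[2, 3.1, 0], 0]
    - [[2, 3.1, 0], 0]
    - [[2, 3.1, 0], 0]
    - [[2, 3.1, 0], 0]
    - [[2, 3.1, 0], 0]
    - [[2, 3.1, 0], 0]
    - [[2, 3.1, 0], 0]
    - [[0, 0, 0], 0]
    - [[0, 0, 0], 0]

```text
t: 28.8
ee_pos: [594.2, -86.8, 252.9]
orientation: [3.122, 0.112, -0.045]
ft_force: [-0.3, 0.2, -0.3]
width: 17.5
```

```bash
python3 st.py 594 -77 225 4
```

```text
p [594.2 -86.8 252.9] yaw 4.1 shift cm [ 0.13 -1.02  2.77] turn 0.1
[-0.028 -0.019 -0.999] [-0.3  0.2 -0.3] 17.5 t 28.8
```

>>> arm_command:
  increments:
    - [[0.1, -0.9, 1], 0]
    - [[0.1, 0, 1], 0]
    - [[0, 0, 0.7], 0]
    - [[0, 0, 0], 0]
    - [[0, 0, 0], 0]

```text
t: 29.3
ee_pos: [590.9, -73.5, 220.4]
orientation: [3.123, 0.118, -0.055]
ft_force: [1.0, -0.1, 0.4]
width: 17.5
```

```bash
python3 st.py 596 -77 220 4; cat > rz.py <<'E'
from h import *
import sys
im,_=shot('wrist')
cv2.imwrite(f'pics/{sys.argv[1]}.png',cv2.convertScaleAbs(cv2.resize(im[180:330,250:390],None,fx=5,fy=4,interpolation=cv2.INTER_CUBIC)[:,:,::-1],alpha=1.5))
E
python3 rz.py w24
```

```text
p [590.9 -73.5 220.4] yaw 4.3 shift cm [0.48 0.39 0.03] turn 0.3
[-0.034 -0.018 -0.999] [ 1.  -0.1  0.4] 17.5 t 29.3
```

View pics/w24.png

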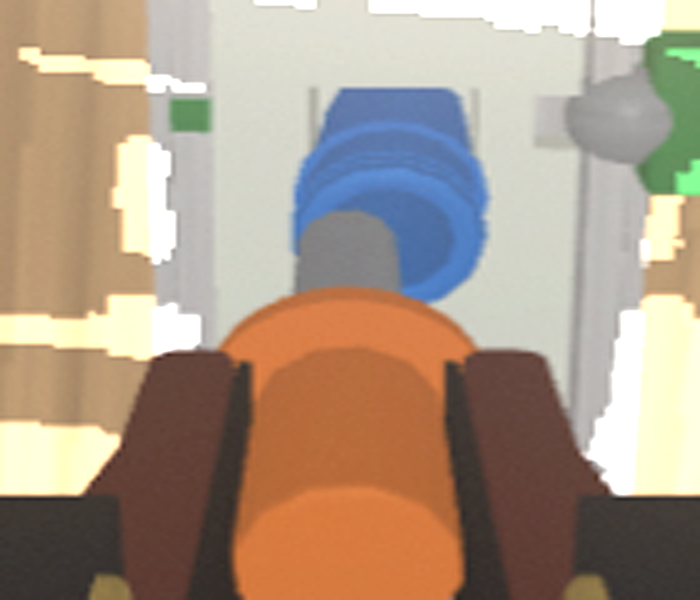

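```bash
python3 -c "
from h import *
p,r,o=pose();cm=cam('wrist',p,r);M=r.as_matrix()
print('mouth',onplane(cm,250+390/5,180+238/4,128)); L=(p[2]-128)/-M[2,2]
print('axis at mouth',p+M[:,2]*L,'rod (vertical in y)',p[1])
"
```

```text
mouth [595.89249988 -77.0836164  128.        ]
axis at mouth [587.68158774 -75.10822959 128.        ] rod (vertical in y) -73.49739696501004
```

>>> arm_command:
  increments:
    - [[0.55, 0.25, 0], 0]
    - [[0, 0, 0], 0]
    - [[0, 0, 0], 0]

```text
t: 29.65
ee_pos: [597.8, -75.8, 221.5]
orientation: [3.122, 0.119, -0.051]
ft_force: [-0.4, -0.5, -0.6]
width: 17.5
```

```bash
python3 st.py 597 -77 220 4; python3 rz.py w25
```

```text
p [597.8 -75.8 221.5] yaw 4.3 shift cm [-0.09  0.11  0.15] turn 0.3
[-0.032 -0.018 -0.999] [-0.4 -0.5 -0.6] 17.5 t 29.6
```

View pics/w25.png

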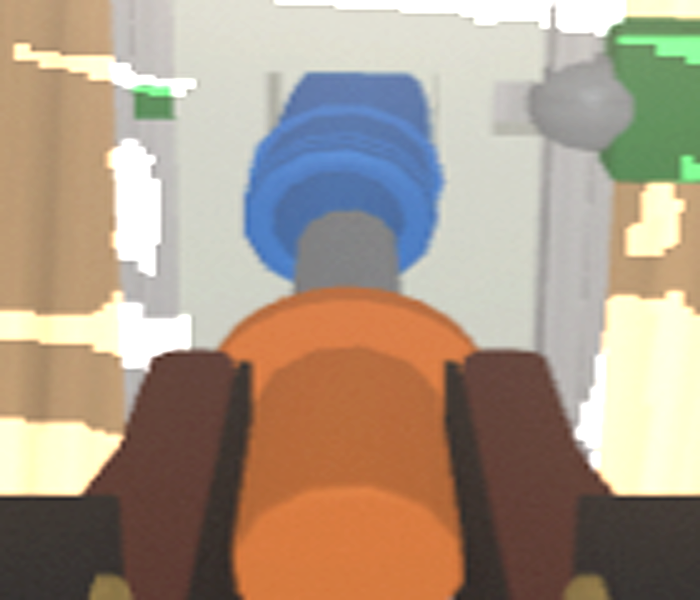

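>>> arm_command:
  increments:
    - [[0, 0.05, 0.7], 0]
    - [[0, 0, 0.7], 0]
    - [[0, 0, 0.7], 0]
    - [[0, 0, 0], 0]

```text
t: 30.1
ee_pos: [597.0, -77.0, 198.7]
orientation: [3.122, 0.118, -0.051]
ft_force: [-0.4, -1.1, -0.2]
width: 17.5
```

```bash
python3 st.py 597 -77 220 4; python3 rz.py w26
```

```text
p [597.  -77.  198.7] yaw 4.3 shift cm [-0.07  0.03 -2.13] turn 0.3
[-0.032 -0.018 -0.999] [-0.4 -1.1 -0.2] 17.5 t 30.1
```

View pics/w26.png

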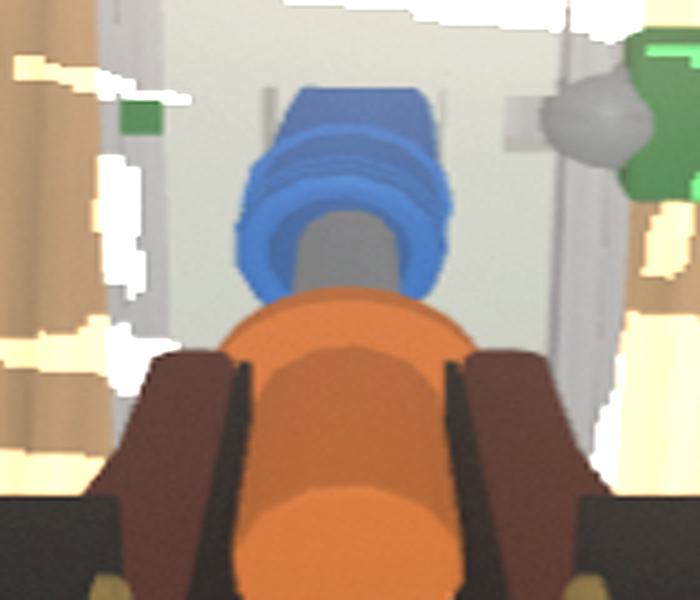

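Tip is inside the mouth, centred. Going deeper; a short bore would stop the rod at TCP z ≈ 163, home ≈ 138.

>>> arm_command:
  increments:
    - [[0, 0, 0.7], 0]
    - [[0, 0, 0.7], 0]
    - [[0, 0, 0.7], 0]
    - [[0, 0, 0.5], 0]
    - [[0, 0, 0], 0]

```text
t: 30.65
ee_pos: [596.3, -77.5, 170.7]
orientation: [3.122, 0.118, -0.05]
ft_force: [-0.6, 0.4, -0.6]
width: 17.3
```

>>> arm_command:
  increments:
    - [[0, 0, 0.3], 0]
    - [[0, 0, 0.3], 0]
    - [[0, 0, 0], 0]

```text
t: 30.95
ee_pos: [596.3, -77.7, 164.3]
orientation: [3.122, 0.118, -0.05]
ft_force: [-0.3, -0.0, -0.0]
width: 17.3
```

>>> arm_command:
  increments:
    - [[0, 0, 0.3], 0]
    - [[0, 0, 0.3], 0]
    - [[0, 0, 0], 0]

```text
t: 31.25
ee_pos: [596.4, -77.8, 158.2]
orientation: [3.122, 0.118, -0.049]
ft_force: [0.0, 0.4, -0.3]
width: 17.7
```

>>> arm_command:
  increments:
    - [[0, 0, 0.4], 0]
    - [[0, 0, 0.4], 0]
    - [[0, 0, 0.4], 0]
    - [[0, 0, 0], 0]

```text
t: 31.65
ee_pos: [595.9, -78.0, 145.1]
orientation: [3.122, 0.118, -0.049]
ft_force: [-0.1, -0.4, -0.5]
width: 17.3
```

>>> arm_command:
  increments:
    - [[0, 0, 0.3], 0]
    - [[0, 0, 0.3], 0]
    - [[0, 0, 0], 0]

```text
t: 31.95
ee_pos: [595.7, -78.2, 138.5]
orientation: [3.122, 0.118, -0.049]
ft_force: [-0.4, 0.2, -0.4]
width: 17.7
```

>>> arm_command:
  increments:
    - [[0, 0, 0.3], 0]
    - [[0, 0, 0], 0]

```text
t: 32.15
ee_pos: [599.1, -78.6, 138.9]
orientation: [3.121, 0.118, -0.037]
ft_force: [-0.4, 0.2, -1.8]
width: 17.1
```

```bash
python3 st.py 597 -77 138 4; cat > sz.py <<'E'
from h import *
import sys
im,_=shot('scene')
cv2.imwrite(f'pics/{sys.argv[1]}.png',cv2.convertScaleAbs(cv2.resize(im[150:300,200:350],None,fx=4,fy=4,interpolation=cv2.INTER_CUBIC)[:,:,::-1],alpha=1.3))
E
python3 sz.py s27
```

```text
p [599.1 -78.6 138.9] yaw 4.3 shift cm [-0.2  -0.18  0.09] turn 0.3
[-0.023 -0.019 -1.   ] [-0.4  0.2 -1.8] 17.1 t 32.1
```

View pics/s27.png

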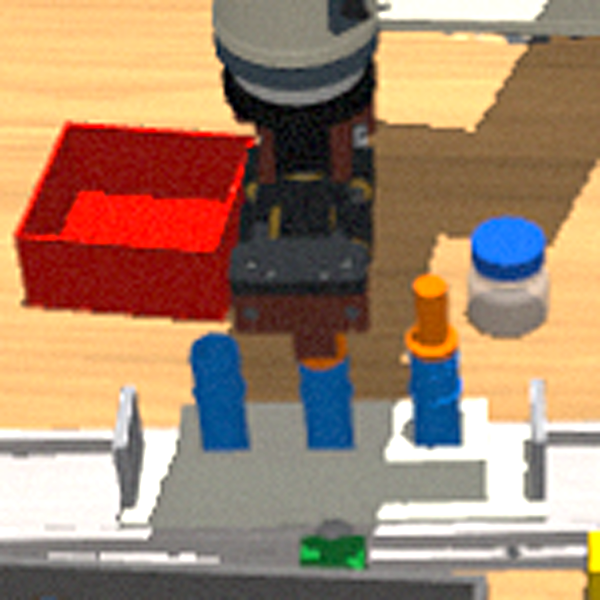

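>>> arm_command:
  increments:
    - [[0, 0, 0], 0]
    - [[0, 0, 0], 0]
    - [[0, 0, 0], 0]
    - [[0, 0, 0], 0]
    - [[0, 0, 0], 0]
    - [[0, 0, -1], 0]
    - [[0, 0, -2], 0]
    - [[0, 0, -3], 0]
    - [[0, 0, -3], 0]
    - [[0, 0, -2], 0]
    - [[0, 0, 0], 0]
  gripper: 1

```text
t: 33.3
ee_pos: [600.8, -76.3, 254.0]
orientation: [3.121, 0.118, -0.042]
ft_force: [-0.1, 0.5, -0.6]
width: 88.0
```

```bash
python3 st.py 364 291 240 4; python3 sz.py s28; python3 car.py
```

```text
p [600.8 -76.3 254. ] yaw 4.3 shift cm [-20.81 -38.43   1.34] turn 0.3
[-0.026 -0.019 -0.999] [-0.1  0.5 -0.6] 88.0 t 33.3
tcp s -118.9 [ 0.39 -0.02 -0.33] 33.35
```

View pics/s28.png

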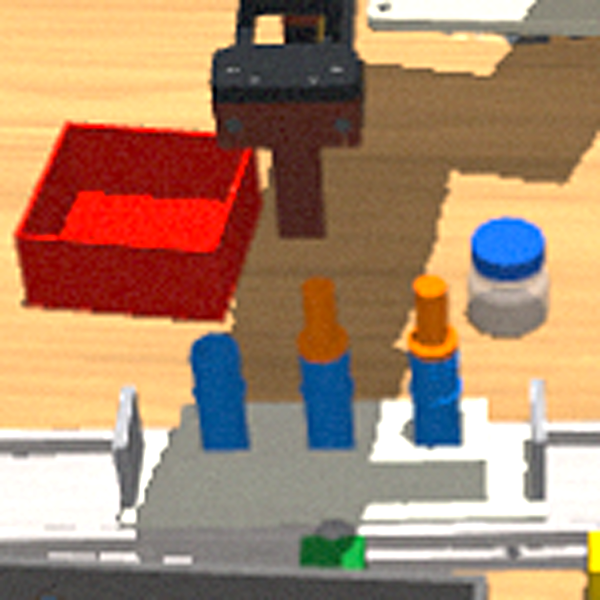

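>>> arm_command:
  increments:
    - [[-1, -1.8, 0], 0]
    - [[-2.0, -3.6, 0], 0.3]
    - [[-2.0, -3.6, 0], 0]
    - [[-2.0, -3.6, 0], 0]
    - [[-2.0, -3.6, 0], 0]
    - [[-2.0, -3.6, 0], 0]
    - [[-2.0, -3.6, 0], 0]
    - [[-2.0, -3.6, 0], 0]
    - [[-2.0, -3.6, 0], 0]
    - [[-2.0, -3.6, 0], 0]
    - [[-1, -1.8, 0], 0]
    - [[0, 0, 0], 0]
    - [[0, 0, 0], 0]

```text
t: 34.7
ee_pos: [344.3, 281.2, 235.5]
orientation: [3.113, 0.109, -0.1]
ft_force: [0.2, -0.2, 0.3]
width: 87.7
```

```bash
python3 st.py 363 295 160 4;python3 -c "
from h import *
im,_=shot('wrist','w29')
"
```

```text
p [344.3 281.2 235.5] yaw 4.0 shift cm [ 2.45 -1.42  7.37] turn -0.0
[-0.063 -0.027 -0.998] [ 0.2 -0.2  0.3] 87.7 t 34.7
```

View pics/w29.png

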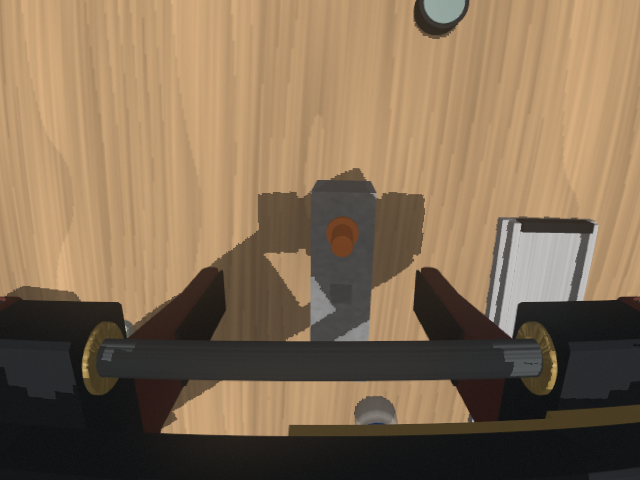

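>>> arm_command:
  increments:
    - [[0.5, -0.3, 0], 0]
    - [[0.5, -0.3, 0], 0]
    - [[0.5, -0.3, 0], 0]
    - [[0.5, -0.3, 0], 0]
    - [[0.3, -0.2, 0], 0]
    - [[0, 0, 0], 0]

```text
t: 35.35
ee_pos: [370.7, 294.9, 232.7]
orientation: [3.113, 0.098, -0.101]
ft_force: [-0.1, 0.1, -0.2]
width: 87.8
```

```bash
python3 st.py 363 295 160 4
```

```text
p [370.7 294.9 232.7] yaw 3.6 shift cm [-0.29 -0.23  7.3 ] turn -0.4
[-0.064 -0.027 -0.998] [-0.1  0.1 -0.2] 87.8 t 35.4
```

>>> arm_command:
  increments:
    - [[0, 0, 2.5], 0]
    - [[0, 0, 2.5], 0]
    - [[0, 0, 2.5], 0]
    - [[0, 0, 0], 0]

```text
t: 35.75
ee_pos: [367.2, 293.5, 156.9]
orientation: [3.115, 0.097, -0.097]
ft_force: [0.9, -1.4, 0.8]
width: 87.8
```

```bash
python3 st.py 363 295 160 4
```

```text
p [367.2 293.5 156.9] yaw 3.5 shift cm [-0.43 -0.17 -0.29] turn -0.5
[-0.061 -0.025 -0.998] [ 0.9 -1.4  0.8] 87.8 t 35.8
```

>>> arm_command:
  increments:
    - [[0, 0, -4], 0]
    - [[0, 0, -4], 0]
    - [[0, 0, 0], 0]
    - [[0, 0, 0], 0]

```text
t: 36.15
ee_pos: [372.2, 295.4, 241.2]
orientation: [3.114, 0.097, -0.1]
ft_force: [0.1, 0.4, 0.0]
width: 87.9
```

>>> arm_command:
  increments:
    - [[4, 0, 0], 0]
    - [[0, 0, 0], 0]
    - [[0, 0, 0], 0]

```text
t: 36.45
ee_pos: [412.1, 297.6, 238.6]
orientation: [3.114, 0.098, -0.101]
ft_force: [-0.5, -0.7, 0.3]
width: 87.4
```

>>> arm_command:
  increments:
    - [[-4, 0, 0], 0]
    - [[0, 0, 0], 0]
    - [[0, 0, 0], 0]

```text
t: 36.75
ee_pos: [369.1, 294.0, 239.4]
orientation: [3.111, 0.097, -0.106]
ft_force: [0.0, -0.6, 0.2]
width: 87.6
```

>>> arm_command:
  increments:
    - [[0, 4, 0], 0]
    - [[0, 0, 0], 0]
    - [[0, 0, 0], 0]

```text
t: 37.05
ee_pos: [371.7, 253.6, 240.1]
orientation: [3.111, 0.1, -0.106]
ft_force: [-0.6, 1.0, 0.5]
width: 87.9
```

>>> arm_command:
  increments:
    - [[0, -4, 0], 0]
    - [[0, 0, 0], 0]
    - [[0, 0, 0], 0]

```text
t: 37.35
ee_pos: [370.0, 295.5, 239.1]
orientation: [3.111, 0.098, -0.105]
ft_force: [0.2, -0.2, -0.8]
width: 87.8
```

>>> arm_command:
  increments:
    - [[3, 0, 0], 0]
    - [[3, 0, 0], 0]
    - [[3, 0, 0], 0]
    - [[3, 0, 0], 0]
    - [[0, 0, 0], 0]
    - [[0, 0, 0], 0]

```text
t: 37.95
ee_pos: [492.8, 302.1, 229.1]
orientation: [3.11, 0.101, -0.109]
ft_force: [-0.4, 0.0, 0.3]
width: 87.7
```

>>> arm_command:
  increments:
    - [[-3, 0, 0], 0]
    - [[-3, 0, 0], 0]
    - [[-3, 0, 0], 0]
    - [[-3, 0, 0], 0]
    - [[0, 0, 0], 0]
    - [[0, 0, 0], 0]

```text
t: 38.55
ee_pos: [364.1, 291.5, 237.0]
orientation: [3.108, 0.102, -0.114]
ft_force: [-0.1, -0.1, 0.7]
width: 87.8
```

>>> arm_command:
  increments:
    - [[0, 3, 0], 0]
    - [[0, 3, 0], 0]
    - [[0, 3, 0], 0]
    - [[0, 3, 0], 0]
    - [[0, 0, 0], 0]
    - [[0, 0, 0], 0]

```text
t: 39.15
ee_pos: [375.3, 168.7, 241.1]
orientation: [3.109, 0.104, -0.108]
ft_force: [-0.7, 0.8, -0.2]
width: 87.7
```

>>> arm_command:
  increments:
    - [[0, -3, 0], 0]
    - [[0, -3, 0], 0]
    - [[0, -3, 0], 0]
    - [[0, -3, 0], 0]
    - [[0, 0, 0], 0]
    - [[0, 0, 0], 0]

```text
t: 39.75
ee_pos: [368.6, 297.2, 237.7]
orientation: [3.111, 0.105, -0.105]
ft_force: [-0.7, 0.4, -0.4]
width: 87.8
```

>>> arm_command:
  increments:
    - [[0, 0, 0], 8]
    - [[0, 0, 0], 8]
    - [[0, 0, 0], 8]
    - [[0, 0, 0], 8]
    - [[0, 0, 0], 0]
    - [[0, 0, 0], 0]

```text
t: 40.35
ee_pos: [368.4, 294.3, 237.1]
orientation: [2.993, -0.779, -0.09]
ft_force: [0.6, 1.0, -0.0]
width: 88.2
```

>>> arm_command:
  increments:
    - [[0, 0, 0], -8]
    - [[0, 0, 0], -8]
    - [[0, 0, 0], -8]
    - [[0, 0, 0], -8]
    - [[0, 0, 0], 0]
    - [[0, 0, 0], 0]

```text
t: 40.95
ee_pos: [368.5, 292.5, 237.1]
orientation: [3.108, 0.131, -0.109]
ft_force: [0.7, 0.3, 0.9]
width: 88.0
```

>>> arm_command:
  increments:
    - [[0, 4.5, 0], 0]
    - [[0, 4.5, 0], 0]
    - [[0, 4.5, 0], 0]
    - [[0, 4.5, 0], 0]
    - [[0, 4.5, 0], 0]
    - [[0, 4.5, 0], 0]
    - [[0, 0, 0], 0]
    - [[0, 0, 0], 0]

```text
t: 41.75
ee_pos: [392.0, 14.4, 245.0]
orientation: [3.11, 0.106, -0.101]
ft_force: [-0.3, 0.3, 0.5]
width: 87.9
```

>>> arm_command:
  increments:
    - [[0, -4.5, 0], 0]
    - [[0, -4.5, 0], 0]
    - [[0, -4.5, 0], 0]
    - [[0, -4.5, 0], 0]
    - [[0, -4.5, 0], 0]
    - [[0, -4.5, 0], 0]
    - [[0, 0, 0], 0]
    - [[0, 0, 0], 0]

```text
t: 42.55
ee_pos: [370.3, 301.7, 237.9]
orientation: [3.111, 0.101, -0.097]
ft_force: [0.0, -1.2, -1.3]
width: 87.5
```

>>> arm_command:
  increments:
    - [[0, 0, 4], 0]
    - [[0, 0, 4], 0]
    - [[0, 0, 0], 0]
    - [[0, 0, 0], 0]

```text
t: 42.95
ee_pos: [364.8, 299.7, 158.0]
orientation: [3.112, 0.102, -0.094]
ft_force: [-0.6, -0.1, -0.6]
width: 88.0
```

>>> arm_command:
  increments:
    - [[0, 0, -1.5], 0]
    - [[0, 0, -1.5], 0]
    - [[0, 0, -1.5], 0]
    - [[0, 0, -1.5], 0]
    - [[0, 0, -1.5], 0]
    - [[0, 0, -1], 0]
    - [[0, 0, 0], 0]
    - [[0, 0, 0], 0]

```text
t: 43.75
ee_pos: [374.0, 301.5, 259.6]
orientation: [3.121, 0.092, -0.075]
ft_force: [-0.3, -0.4, -1.2]
width: 87.7
```

>>> arm_command:
  increments:
    - [[0, 0, 4.5], 0]
    - [[0, 0, 4.5], 0]
    - [[0, 0, 0], 0]
    - [[0, 0, -1.5], 0]
    - [[0, 0, -1.5], 0]
    - [[0, 0, -1.5], 0]
    - [[0, 0, -1.5], 0]
    - [[0, 0, -1.5], 0]
    - [[0, 0, -1.5], 0]
    - [[0, 0, 0], 0]
    - [[0, 0, 0], 0]

```text
t: 44.85
ee_pos: [375.0, 301.7, 270.0]
orientation: [3.122, 0.091, -0.074]
ft_force: [-0.4, 0.1, 0.2]
width: 87.9
```

>>> arm_command:
  increments:
    - [[0, 0, 4.5], 0]
    - [[0, 0, 4.5], 0]
    - [[0, 0, 0], 0]
    - [[0, 0, -1.5], 0]
    - [[0, 0, -1.5], 0]
    - [[0, 0, -1.5], 0]
    - [[0, 0, -1.5], 0]
    - [[0, 0, -1.5], 0]
    - [[0, 0, -1.5], 0]
    - [[0, 0, 0], 0]
    - [[0, 0, 0], 0]

```text
t: 45.95
ee_pos: [376.0, 302.2, 281.5]
orientation: [3.123, 0.091, -0.073]
ft_force: [0.5, -0.4, 0.1]
width: 87.8
```

```bash
python3 st.py 363 295 160 4
```

```text
p [376.  302.2 281.5] yaw 3.3 shift cm [-0.77  0.46 12.21] turn -0.7
[-0.046 -0.018 -0.999] [ 0.5 -0.4  0.1] 87.8 t 46.0
```

>>> arm_command:
  increments:
    - [[-0.8, 0.5, 2], 0]
    - [[0, 0, 2], 0]
    - [[0, 0, 2], 0]
    - [[0, 0, 2], 0]
    - [[0, 0, 2], 0]
    - [[0, 0, 2], 0]
    - [[0, 0, 0], 0]
    - [[0, 0, 0], 0]

```text
t: 46.75
ee_pos: [360.4, 292.9, 157.4]
orientation: [3.119, 0.091, -0.079]
ft_force: [-0.0, -0.5, 0.7]
width: 88.2
```

```bash
python3 st.py 362 295 83 4;python3 -c "
from h import *
im,_=shot('wrist','w30')
"
```

```text
p [360.4 292.9 157.4] yaw 3.3 shift cm [ 0.55 -0.34  7.42] turn -0.7
[-0.05  -0.021 -0.999] [-0.  -0.5  0.7] 88.2 t 46.8
```

View pics/w30.png

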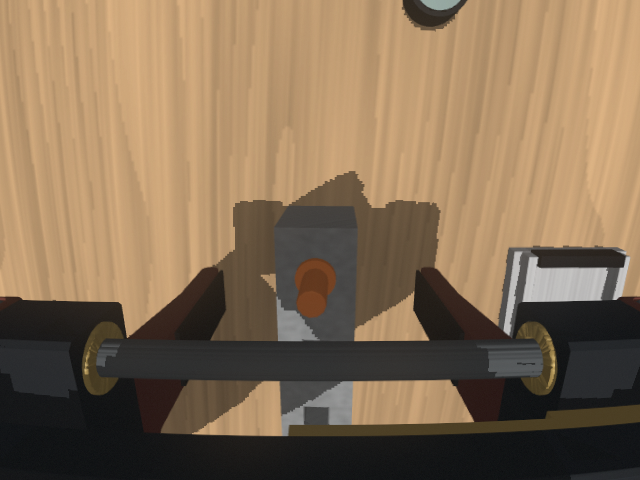

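```bash
python3 -c "
from h import *
p,r,o=pose();cm=cam('wrist',p,r)
for u,v,z in [(311,304,117),(316,415,74),(316,275,79)]: print(onplane(cm,u,v,z).round(1))
im,_=shot('top'); cm=cam('top')
for c,s in blobs(masks(im)['orange'],15): print(c,s,onplane(cm,*c,108).round(1))
cv2.imwrite('pics/t30.png',cv2.resize(im[190:370,170:450],None,fx=2.8,fy=2.8)[:,:,::-1])
"
```

```text
[357.1 264.4 117. ]
[364.2 146.7  74. ]
[357.7 267.4  79. ]
[329.4 235.1] [325 231  10  10  67] [591.5 -14.3 108. ]
[353.3 234.1] [349 230  10  10  63] [594.8 -75.1 108. ]
```

View pics/t30.png

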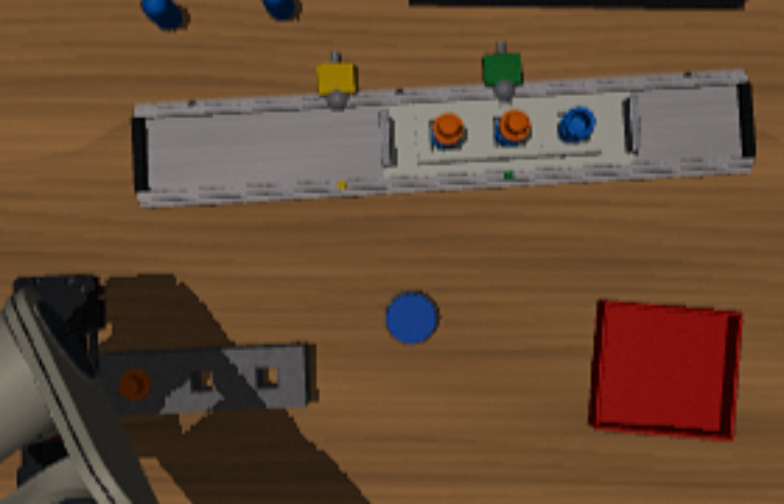

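```bash
python3 st.py 354 264.3 130 4
```

```text
p [360.8 293.1 158. ] yaw 3.3 shift cm [-0.7   2.79  2.88] turn -0.7
[-0.049 -0.02  -0.999] [-0.4 -0.1  0.2] 87.7 t 46.9
```

>>> arm_command:
  increments:
    - [[-0.2, 0.9, 0], 0]
    - [[-0.2, 0.9, 0], 0]
    - [[-0.2, 0.8, 0], 0]
    - [[0, 0, 1], 0]
    - [[0, 0, 1], 0]
    - [[0, 0, 1], 0]
    - [[0, 0, 0], 0]

```text
t: 47.55
ee_pos: [355.7, 264.3, 129.0]
orientation: [3.124, 0.089, -0.07]
ft_force: [-1.2, -0.2, 0.7]
width: 87.6
```

```bash
python3 st.py 354 264.3 83 4;python3 -c "
from h import *
im,_=shot('wrist','w31')
"
```

```text
p [355.7 264.3 129. ] yaw 3.3 shift cm [ 0.04 -0.08  4.6 ] turn -0.7
[-0.045 -0.017 -0.999] [-1.2 -0.2  0.7] 87.6 t 47.5
```

View pics/w31.png

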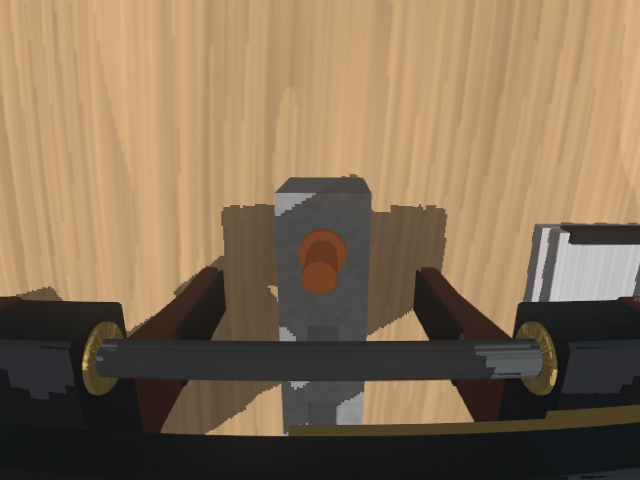

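```bash
python3 -c "
from h import *
p,r,o=pose();cm=cam('wrist',p,r)
for u,v,z in [(319,278,117)]: print(onplane(cm,u,v,z).round(1))
"
```

```text
[357.2 264.3 117. ]
```

>>> arm_command:
  increments:
    - [[0, -0.1, 1], 0]
    - [[0, 0, 1], 0]
    - [[0, 0, 1], 0]
    - [[0, 0, 1], 0]
    - [[0, 0, 0.5], 0]
    - [[0, 0, 0], 0]

```text
t: 48.2
ee_pos: [353.7, 265.2, 79.8]
orientation: [3.123, 0.091, -0.071]
ft_force: [0.3, -0.8, 0.3]
width: 88.1
```

```bash
python3 st.py 354 264.3 83 4
```

```text
p [353.7 265.2  79.8] yaw 3.3 shift cm [ 0.01  0.1  -0.32] turn -0.7
[-0.045 -0.018 -0.999] [ 0.3 -0.8  0.3] 88.1 t 48.2
```

>>> arm_command:
  increments:
    - [[0, 0.1, -0.35], 0]
    - [[0, 0, 0], 0]

```text
t: 48.4
ee_pos: [353.9, 264.2, 83.5]
orientation: [3.123, 0.091, -0.072]
ft_force: [0.7, -0.2, 1.1]
width: 87.7
```

>>> arm_command:
  increments:
    - [[0, 0, 0], 0]
    - [[0, 0, 0], 0]
    - [[0, 0, 0], 0]
    - [[0, 0, 0], 0]
    - [[0, 0, 0], 0]
    - [[0, 0, 0], 0]
    - [[0, 0, 0], 0]
    - [[0, 0, 0], 0]
    - [[0, 0, 0], 0]
    - [[0, 0, 0], 0]
    - [[0, 0, 0], 0]
    - [[0, 0, 0], 0]
  gripper: 0

```text
t: 49.6
ee_pos: [354.9, 264.8, 84.9]
orientation: [3.125, 0.091, -0.067]
ft_force: [0.3, -0.1, -0.2]
width: 17.6
```

```bash
python3 st.py 354 264.3 83 4
```

```text
p [354.9 264.8  84.9] yaw 3.3 shift cm [-0.09  0.04  0.2 ] turn -0.7
[-0.043 -0.016 -0.999] [ 0.3 -0.1 -0.2] 17.6 t 49.6
```

>>> arm_command:
  increments:
    - [[0, 0, -0.5], 0]
    - [[0, 0, -1], 0]
    - [[0, 0, -1.5], 0]
    - [[0, 0, -1.5], 0]
    - [[0, 0, -1.5], 0]
    - [[0, 0, -1.5], 0]
    - [[0, 0, -1.5], 0]
    - [[0, 0, -1.5], 0]
    - [[0, 0, -1.5], 0]
    - [[0, 0, -1.5], 0]
    - [[0, 0, -1.5], 0]
    - [[0, 0, -1.5], 0]
    - [[0, 0, 0], 0]

```text
t: 50.9
ee_pos: [360.9, 266.8, 264.3]
orientation: [3.127, 0.091, -0.064]
ft_force: [0.2, 1.1, -0.9]
width: 17.3
```

```bash
python3 st.py 600 -137 262 4; python3 rz.py w32
```

```text
p [360.9 266.8 264.3] yaw 3.3 shift cm [21.53 41.7  -0.16] turn -0.7
[-0.041 -0.014 -0.999] [ 0.2  1.1 -0.9] 17.3 t 50.9
```

View pics/w32.png

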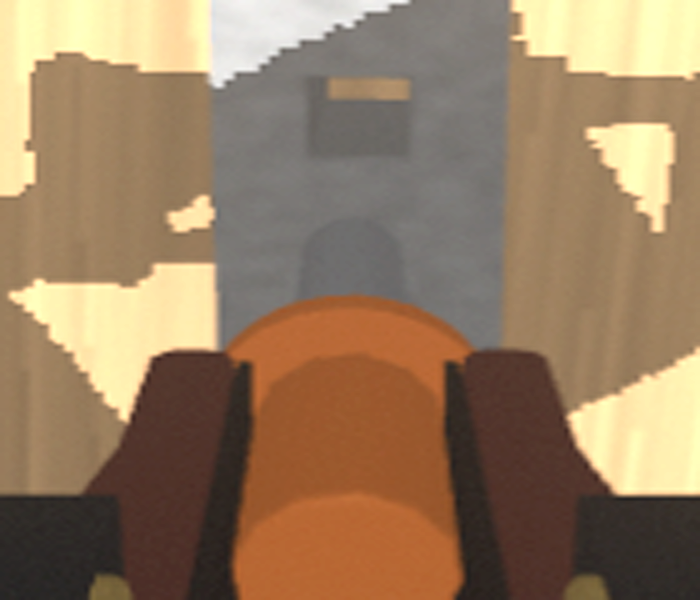

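>>> arm_command:
  increments:
    - [[0, 0.5, -1.5], 0]
    - [[0.7, 1.5, -1], -0.4]
    - [[1.3, 2.6, -0.2], -0.3]
    - [[1.3, 2.6, 0], 0]
    - [[1.3, 2.6, 0], 0]
    - [[1.3, 2.6, 0], 0]
    - [[1.3, 2.6, 0], 0]
    - [[1.3, 2.6, 0], 0]
    - [[1.3, 2.6, 0], 0]
    - [[1.3, 2.6, 0], 0]
    - [[1.3, 2.6, 0], 0]
    - [[1.3, 2.6, 0], 0]
    - [[1.3, 2.6, 0], 0]
    - [[1.3, 2.6, 0], 0]
    - [[1.3, 2.6, 0], 0]
    - [[1.3, 2.6, 0], 0]
    - [[1.3, 2.0, 0], 0]
    - [[0, 0, 0], 0]
    - [[0, 0, 0], 0]

```text
t: 52.85
ee_pos: [587.5, -138.8, 267.9]
orientation: [3.125, 0.114, -0.111]
ft_force: [0.1, 0.2, -0.5]
width: 17.3
```

```bash
python3 st.py 600 -137 225 4; python3 car.py
```

```text
p [ 587.5 -138.8  267.9] yaw 4.2 shift cm [ 1.57 -0.13  4.18] turn 0.2
[-0.071 -0.015 -0.997] [ 0.1  0.2 -0.5] 17.3 t 52.9
tcp s -180.4 [ 0.07  0.16 -0.52] 52.85
```

>>> arm_command:
  increments:
    - [[-3, 3, 0], 0]
    - [[-3, 3, 0], 0]
    - [[-3, 3, 0], 0]
    - [[-3, 3, 0], 0]
    - [[0, 0, 0], 0]
    - [[0, 0, 0], 0]

```text
t: 53.5
ee_pos: [470.9, -263.1, 276.7]
orientation: [3.126, 0.128, -0.115]
ft_force: [-0.5, -0.1, -0.1]
width: 17.5
```

>>> arm_command:
  increments:
    - [[3, -3, 0], 0]
    - [[3, -3, 0], 0]
    - [[3, -3, 0], 0]
    - [[3, -3, 0], 0]
    - [[0, 0, 0], 0]
    - [[0, 0, 0], 0]

```text
t: 54.1
ee_pos: [585.2, -120.1, 266.3]
orientation: [3.127, 0.138, -0.114]
ft_force: [-0.1, -0.2, -1.7]
width: 17.3
```

```bash
python3 st.py 600 -137 225 4; python3 car.py
```

```text
p [ 585.2 -120.1  266.3] yaw 5.0 shift cm [1.62 1.79 4.03] turn 1.0
[-0.072 -0.013 -0.997] [-0.1 -0.2 -1.7] 17.3 t 54.1
tcp s -161.6 [-0.14 -0.17 -1.7 ] 54.1
```

>>> arm_command:
  increments:
    - [[0.3, 0.4, -1.5], 0]
    - [[0.3, 0.4, -1.5], 0]
    - [[0.3, 0.4, -1.5], 0]
    - [[0.3, 0.4, -1.5], 0]
    - [[0, 0, 0], 0]
    - [[0, 0, 0], 0]

```text
t: 54.75
ee_pos: [598.3, -136.8, 326.3]
orientation: [3.128, 0.132, -0.121]
ft_force: [0.2, -0.1, -1.3]
width: 17.8
```

>>> arm_command:
  increments:
    - [[0, 0, 0], 0]
    - [[0, 0, 0], 0]
    - [[0, 0, 0], 0]
    - [[0, 0, 0], 0]
    - [[0, 0, 0], 0]
    - [[0, 0, 0], 0]
    - [[0, 0, 0], 0]
    - [[0, 0, 0], 0]

```text
t: 55.55
ee_pos: [595.8, -136.5, 323.1]
orientation: [3.129, 0.131, -0.129]
ft_force: [0.7, 0.5, -1.3]
width: 17.0
```

>>> arm_command:
  increments:
    - [[0, 0, 1], 0]
    - [[0, 0, 1], 0]
    - [[0, 0, 1], 0]
    - [[0, 0, 1], 0]
    - [[0, 0, 1], 0]
    - [[0, 0, 1], 0]
    - [[0, 0, 0], 0]
    - [[0, 0, 0], 0]

```text
t: 56.35
ee_pos: [589.4, -137.0, 256.1]
orientation: [3.13, 0.131, -0.133]
ft_force: [0.3, 0.3, -0.5]
width: 17.5
```

```bash
python3 st.py 602 -137 225 4
```

```text
p [ 589.4 -137.   256.1] yaw 4.8 shift cm [1.51 0.1  3.  ] turn 0.8
[-0.085 -0.01  -0.996] [ 0.3  0.3 -0.5] 17.5 t 56.4
```

>>> arm_command:
  increments:
    - [[-3, -0.5, 0], 0]
    - [[-4, -0.5, 0], 0]
    - [[-4, -0.5, 0], 0]
    - [[-4, -0.5, 1], 0]
    - [[-3, 0, 3], 0]
    - [[0, 0, 4], 0]
    - [[0, 0, 4], 0]
    - [[0, 0, 2], 0]
    - [[0, 0, 0], 0]

```text
t: 57.25
ee_pos: [397.2, -135.1, 133.7]
orientation: [3.124, 0.131, -0.106]
ft_force: [-0.1, 0.4, -0.8]
width: 17.2
```

>>> arm_command:
  increments:
    - [[0, 0, 0], 0]
    - [[0, 0, 0], 0]
    - [[0, 0, 0], 0]
    - [[0, 0, 0], 0]
    - [[0, 0, 0], 0]
    - [[0, 0, 0], 0]
    - [[0, 0, 0], 0]
    - [[0, 0, 0], 0]
    - [[0, 0, 0], 0]
    - [[0, 0, 0], 0]

```text
t: 58.25
ee_pos: [401.9, -136.4, 138.9]
orientation: [3.121, 0.132, -0.092]
ft_force: [-0.5, 0.4, -0.9]
width: 17.4
```

```bash
python3 st.py 400 -110 115 4;python3 car.py
```

```text
p [ 401.9 -136.4  138.9] yaw 4.8 shift cm [ 0.18 -2.68  2.35] turn 0.8
[-0.058 -0.019 -0.998] [-0.5  0.4 -0.9] 17.4 t 58.2
tcp s -164.8 [-0.53  0.43 -0.85] 58.25
[375.4 234.2] -171.6
```

>>> arm_command:
  increments:
    - [[-0.1, -0.2, 0.2], 0]
    - [[-0.1, -0.2, 0.2], 0]
    - [[-0.1, -0.2, 0.2], 0]
    - [[-0.1, -0.2, 0.2], 0]
    - [[-0.1, -0.2, 0.2], 0]
    - [[-0.1, -0.2, 0.2], 0]
    - [[-0.1, -0.2, 0.2], 0]
    - [[-0.1, -0.2, 0.2], 0]
    - [[-0.1, -0.2, 0.1], 0]
    - [[-0.1, -0.2, 0.1], 0]
    - [[-0.1, 0, 0.1], 0]
    - [[-0.1, 0, 0.1], 0]
    - [[-0.1, 0, 0.1], 0]
    - [[-0.1, 0, 0.1], 0]
    - [[-0.1, 0, 0.1], 0]
    - [[-0.1, 0, 0.1], 0]
    - [[-0.1, 0, 0.1], 0]
    - [[-0.1, 0, 0.1], 0]
    - [[-0.1, 0, 0.1], 0]
    - [[-0.1, 0, 0.1], 0]

```text
t: 60.3
ee_pos: [376.6, -117.1, 109.3]
orientation: [3.121, 0.132, -0.092]
ft_force: [-0.6, -0.7, -0.7]
width: 17.5
```

```bash
python3 st.py 400 -110 115 4
```

```text
p [ 376.6 -117.1  109.3] yaw 4.8 shift cm [ 2.36 -0.5  -0.72] turn 0.8
[-0.058 -0.019 -0.998] [-0.6 -0.7 -0.7] 17.5 t 60.3
```

>>> arm_command:
  increments:
    - [[0, 0, 0], 0]
    - [[0, 0, 0], 0]
    - [[0, 0, 0], 0]
    - [[0, 0, 0], 0]
    - [[0, 0, 0], 0]
    - [[0, 0, 0], 0]
    - [[0, 0, 0], 0]
    - [[0, 0, 0], 0]
    - [[0, 0, 0], 0]
    - [[0, 0, 0], 0]
    - [[0, 0, 0], 0]
    - [[0, 0, 0], 0]
    - [[0, 0, 0], 0]
    - [[0, 0, 0], 0]
    - [[0, 0, 0], 0]
    - [[0, 0, 0], 0]
    - [[0, 0, 0], 0]
    - [[0, 0, 0], 0]
    - [[0, 0, 0], 0]
    - [[0, 0, 0], 0]

```text
t: 62.3
ee_pos: [376.6, -117.1, 109.3]
orientation: [3.121, 0.132, -0.092]
ft_force: [0.2, -0.3, -0.8]
width: 17.6
```

```bash
python3 st.py 400 -110 115 4
```

```text
p [ 376.6 -117.1  109.3] yaw 4.8 shift cm [ 2.35 -0.5  -0.72] turn 0.8
[-0.058 -0.019 -0.998] [ 0.2 -0.3 -0.8] 17.6 t 62.3
```

>>> arm_command:
  increments:
    - [[0.2, 0, -1], 0]
    - [[0.2, 0, -1], 0]
    - [[0.2, 0, -1], 0]
    - [[0.2, 0, -1], 0]
    - [[0.2, 0, -1], 0]
    - [[0.2, 0, -1], 0]
    - [[0.2, 0, -1], 0]
    - [[0.2, 0, -1], 0]
    - [[0, 0, 0], 0]
    - [[0, 0, 0], 0]
    - [[0, 0, 0], 0]
    - [[0, 0, 0], 0]

```text
t: 63.5
ee_pos: [399.4, -114.0, 196.7]
orientation: [3.121, 0.132, -0.088]
ft_force: [0.5, 0.7, -0.3]
width: 17.2
```

>>> arm_command:
  increments:
    - [[0, 0, 4.5], 0]
    - [[0, 0, 3.5], 0]
    - [[0, 0, 0], 0]

```text
t: 63.8
ee_pos: [396.1, -116.0, 115.3]
orientation: [3.12, 0.132, -0.083]
ft_force: [-0.6, -0.3, -0.9]
width: 17.6
```

>>> arm_command:
  increments:
    - [[0, 0, 0], 0]
    - [[0, 0, 0], 0]
    - [[0, 0, 0], 0]
    - [[0, 0, 0], 0]
    - [[0, 0, 0], 0]
    - [[0, 0, 0], 0]

```text
t: 64.4
ee_pos: [398.7, -116.7, 119.6]
orientation: [3.118, 0.131, -0.076]
ft_force: [-0.5, 0.5, -0.2]
width: 17.1
```

```bash
python3 st.py 400 -110 115 4; python3 -c "
from h import *
print(pose()[2])"
```

```text
p [ 398.7 -116.7  119.6] yaw 4.8 shift cm [ 0.21 -0.66  0.44] turn 0.8
[-0.048 -0.022 -0.999] [-0.5  0.5 -0.2] 17.1 t 64.4
{'t': 64.4, 'qpos': array([-0.28779088,  0.31139065,  2.12533693, -0.05044935,  0.74507588,
       -0.33418688]), 'qvel': array([-6.55739687e-05, -1.22843579e-02, -3.13093079e-03, -9.33898880e-04,
        4.42618927e-03, -3.45869992e-04]), 'joint_torque': array([-2.56763822e-03, -3.79707420e+01, -1.77403879e+01, -4.98094351e-02,
        2.05949103e-01, -3.96707968e-03]), 'ee_pos': array([ 398.71731222, -116.65462181,  119.63651109]), 'orientation': array([ 3.11836472,  0.13131306, -0.07571782]), 'ft_force': array([-0.53018387,  0.45889312, -0.19450479]), 'moment': array([-0.02744516,  0.02321091,  0.04944126]), 'width': 17.138118355831857}
```

>>> arm_command:
  increments:
    - [[0, 0, -1], 0]
    - [[0, 0, -1], 0]
    - [[0, 0, -1], 0]
    - [[0, 0, -1], 0]
    - [[0, 0, -1], 0]
    - [[0, 0, -1], 0]
    - [[0, 0, -1], 0]
    - [[0, 0, -1], 0]
    - [[0, 0, 0], 0]
    - [[0, 0, 4.5], 0]
    - [[0, 0, 4.5], 0]
    - [[0, 0, 0], 0]
    - [[0, 0, 0], 0]
    - [[0, 0, 0], 0]
    - [[0, 0, 0], 0]
    - [[0, 0, 0], 0]
    - [[0, 0, 0], 0]
    - [[0, 0, 0], 0]

```text
t: 66.2
ee_pos: [405.5, -118.5, 124.2]
orientation: [3.113, 0.131, -0.05]
ft_force: [0.5, 0.5, -1.0]
width: 17.4
```

>>> arm_command:
  increments:
    - [[0, 0, -1], 0]
    - [[0, 0, -1], 0]
    - [[0, 0, -1], 0]
    - [[0, 0, -1], 0]
    - [[0, 0, -1], 0]
    - [[0, 0, -1], 0]
    - [[0, 0, -1], 0]
    - [[0, 0, -1], 0]
    - [[0, 0, 0], 0]
    - [[0, 0, 4.5], 0]
    - [[0, 0, 4.5], 0]
    - [[0, 0, 0], 0]
    - [[0, 0, 0], 0]
    - [[0, 0, 0], 0]
    - [[0, 0, 0], 0]
    - [[0, 0, 0], 0]
    - [[0, 0, 0], 0]
    - [[0, 0, 0], 0]

```text
t: 68.0
ee_pos: [412.3, -120.4, 128.9]
orientation: [3.108, 0.131, -0.024]
ft_force: [-0.7, 0.0, -0.5]
width: 17.2
```

```bash
python3 st.py 400 -110 115 4
```

```text
p [ 412.3 -120.4  128.9] yaw 4.8 shift cm [-1.11 -1.18  1.38] turn 0.8
[-0.014 -0.031 -0.999] [-0.7  0.  -0.5] 17.2 t 68.0
```

>>> arm_command:
  increments:
    - [[0, 0, -1], 0]
    - [[0, 0, -1], 0]
    - [[0, 0, -1], 0]
    - [[0, 0, -1], 0]
    - [[0, 0, -1], 0]
    - [[0, 0, -1], 0]
    - [[0, 0, -1], 0]
    - [[0, 0, -1], 0]
    - [[0, 0, 0], 0]
    - [[0, 0, 4.5], 0]
    - [[0, 0, 4.5], 0]
    - [[0, 0, 0], 0]
    - [[0, 0, 0], 0]
    - [[0, 0, 0], 0]
    - [[0, 0, 0], 0]
    - [[0, 0, 0], 0]
    - [[0, 0, 0], 0]
    - [[0, 0, 0], 0]

```text
t: 69.8
ee_pos: [418.9, -122.2, 133.8]
orientation: [3.103, 0.131, 0.001]
ft_force: [-0.8, -0.7, -1.3]
width: 17.8
```

>>> arm_command:
  increments:
    - [[0.5, 0, -1.3], 0.5]
    - [[0.8, 0, -1.3], 0.3]
    - [[1, 0, -1.3], 0]
    - [[1, 0.1, -1.3], 0]
    - [[1, 0.1, -1.3], 0]
    - [[1, 0.1, -1.3], 0]
    - [[1, 0.1, -1.3], 0]
    - [[1.2, 0.1, -1.2], 0]
    - [[1.2, 0.1, -0.8], 0]
    - [[1.4, 0.1, 0], 0]
    - [[1.4, 0.1, 0], 0]
    - [[1.4, 0.1, 0], 0]
    - [[1.4, 0.1, 0], 0]
    - [[1.4, 0.1, 0], 0]
    - [[1.4, 0.1, 0], 0]
    - [[1, 0, 0], 0]
    - [[0, 0, 0], 0]
    - [[0, 0, 0], 0]

```text
t: 71.6
ee_pos: [605.2, -116.4, 253.9]
orientation: [3.103, 0.108, 0.005]
ft_force: [-0.1, 0.1, -0.9]
width: 17.9
```

```bash
python3 st.py 598 -137 225 4
```

```text
p [ 605.2 -116.4  253.9] yaw 4.0 shift cm [-0.87  1.89  2.96] turn -0.0
[ 0.005 -0.036 -0.999] [-0.1  0.1 -0.9] 17.9 t 71.6
```

>>> arm_command:
  increments:
    - [[-0.4, 0.9, 0], 0]
    - [[-0.3, 0.8, 0], 0]
    - [[0, 0, 1], 0]
    - [[0, 0, 1], 0]
    - [[0, 0, 1], 0]
    - [[0, 0, 0], 0]

```text
t: 72.2
ee_pos: [596.3, -137.1, 221.8]
orientation: [3.104, 0.106, 0.002]
ft_force: [-0.0, -0.2, -0.2]
width: 17.1
```

```bash
python3 st.py 598 -135 220 4; python3 rz.py w33
```

```text
p [ 596.3 -137.1  221.8] yaw 3.9 shift cm [ 0.19 -0.21  0.17] turn -0.1
[ 0.003 -0.036 -0.999] [-0.  -0.2 -0.2] 17.1 t 72.2
```

View pics/w33.png

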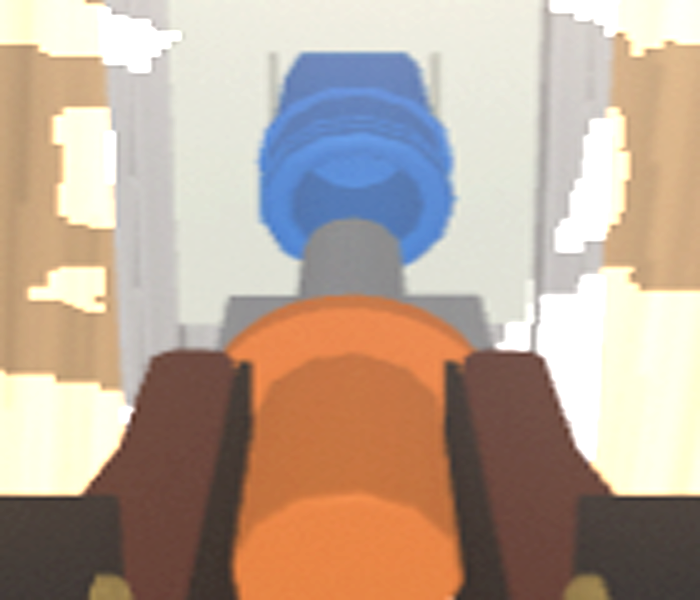

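```bash
python3 -c "
from h import *
p,r,o=pose();cm=cam('wrist',p,r);M=r.as_matrix()
print('mouth',onplane(cm,250+357/5,180+201/4,128)); L=(p[2]-128)/-M[2,2]
print('axis at mouth',p+M[:,2]*L)
for z in (80,): print(np.round(proj(cm,p+M@np.array([2.1,0,z])),1))
"
```

```text
mouth [ 600.21434127 -136.79557235  128.        ]
axis at mouth [ 597.00824292 -140.56068911  128.        ]
[319.5 240.7]
```

>>> arm_command:
  increments:
    - [[0.1, -0.28, 0], 0]
    - [[0, 0, 0], 0]
    - [[0, 0, 0.7], 0]
    - [[0, 0, 0.7], 0]
    - [[0, 0, 0.5], 0]
    - [[0, 0, 0], 0]

```text
t: 72.85
ee_pos: [598.4, -134.2, 202.3]
orientation: [3.103, 0.108, 0.006]
ft_force: [-0.3, -0.0, -1.1]
width: 17.2
```

```bash
python3 st.py 597.6 -134 220 4; python3 rz.py w34
```

```text
p [ 598.4 -134.2  202.3] yaw 4.0 shift cm [-0.08  0.04 -1.77] turn -0.0
[ 0.005 -0.036 -0.999] [-0.3 -0.  -1.1] 17.2 t 72.8
```

View pics/w34.png

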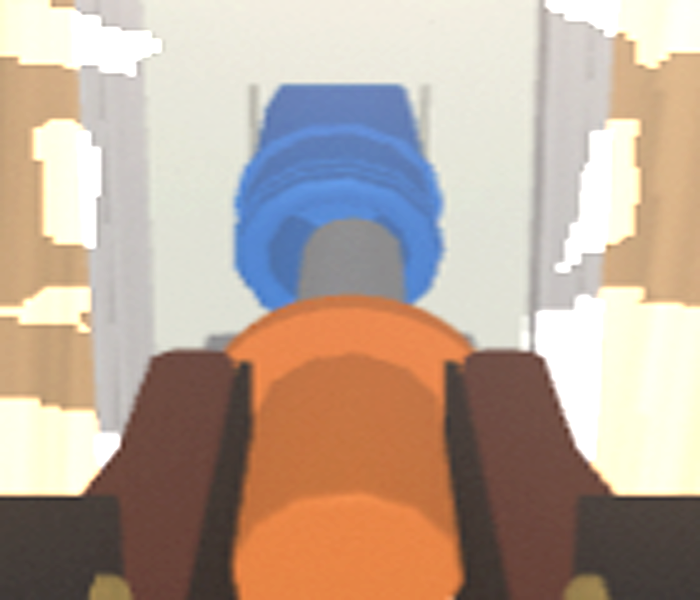

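>>> arm_command:
  increments:
    - [[-0.13, 0, 0], 0]
    - [[0, 0, 0.6], 0]
    - [[0, 0, 0.6], 0]
    - [[0, 0, 0.6], 0]
    - [[0, 0, 0], 0]

```text
t: 73.4
ee_pos: [597.4, -135.2, 183.4]
orientation: [3.103, 0.108, 0.007]
ft_force: [-0.3, 0.2, -1.0]
width: 17.6
```

>>> arm_command:
  increments:
    - [[0, 0, 0.4], 0]
    - [[0, 0, 0.4], 0]
    - [[0, 0, 0], 0]

```text
t: 73.7
ee_pos: [597.5, -135.5, 174.5]
orientation: [3.103, 0.108, 0.007]
ft_force: [-0.1, -0.8, -1.2]
width: 17.3
```

>>> arm_command:
  increments:
    - [[0, 0, 0.3], 0]
    - [[0, 0, 0.3], 0]
    - [[0, 0, 0], 0]

```text
t: 74.0
ee_pos: [597.6, -135.8, 168.1]
orientation: [3.103, 0.108, 0.007]
ft_force: [0.1, -0.6, -0.2]
width: 17.6
```

>>> arm_command:
  increments:
    - [[0, 0, 0.3], 0]
    - [[0, 0, 0], 0]

```text
t: 74.2
ee_pos: [597.7, -135.9, 164.9]
orientation: [3.103, 0.108, 0.007]
ft_force: [0.3, -0.7, -0.1]
width: 17.5
```

>>> arm_command:
  increments:
    - [[0, 0, 0.3], 0]
    - [[0, 0, 0], 0]

```text
t: 74.4
ee_pos: [600.1, -136.6, 164.9]
orientation: [3.101, 0.108, 0.016]
ft_force: [0.3, 0.3, -0.8]
width: 17.6
```

>>> arm_command:
  increments:
    - [[0, 0, 0.3], 0]
    - [[0, 0, 0], 0]

```text
t: 74.6
ee_pos: [601.4, -137.0, 164.7]
orientation: [3.1, 0.107, 0.02]
ft_force: [-0.6, 1.1, -0.1]
width: 17.5
```

```bash
python3 st.py 597.6 -134 220 4; python3 sz.py s35
```

```text
p [ 601.4 -137.   164.7] yaw 4.0 shift cm [-0.29 -0.11 -5.55] turn -0.0
[ 0.014 -0.039 -0.999] [-0.6  1.1 -0.1] 17.5 t 74.6
```

View pics/s35.png

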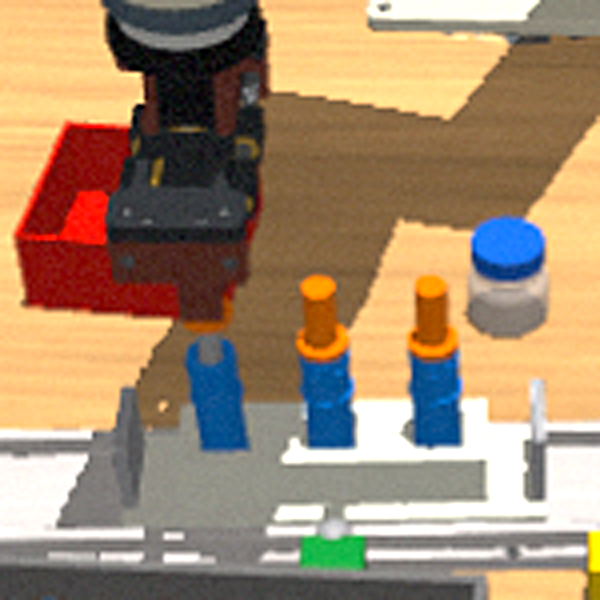

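>>> arm_command:
  increments:
    - [[-0.1, 0, -0.5], 0]
    - [[-0.1, 0, -1], 0]
    - [[0, 0, -1], 0]
    - [[0, 0, -1], 0]
    - [[0, 0, -1], 0]
    - [[0, 0, -1], 0]
    - [[0, 0, -1], 0]
    - [[0, 0, -1], 0]
    - [[0, 0, -1], 0]
    - [[0, 0, 0], 0]

```text
t: 75.65
ee_pos: [598.4, -133.6, 257.5]
orientation: [3.1, 0.108, 0.024]
ft_force: [-0.1, 0.4, -0.4]
width: 17.5
```

```bash
python3 st.py 362 145 230 4; python3 sz.py s36
```

```text
p [ 598.4 -133.6  257.5] yaw 4.0 shift cm [-21.68 -29.52   1.26] turn -0.0
[ 0.017 -0.039 -0.999] [-0.1  0.4 -0.4] 17.5 t 75.7
```

View pics/s36.png

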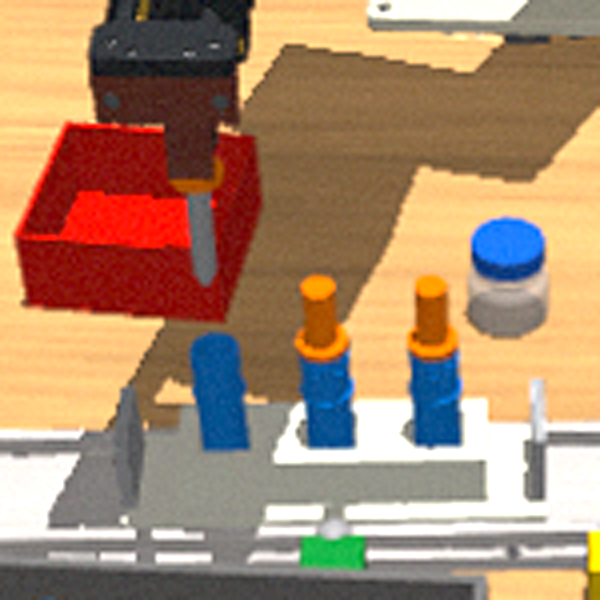

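>>> arm_command:
  increments:
    - [[-2, 0, 0], 0]
    - [[-2.5, 0, 0], 0]
    - [[-2.5, -0.5, 0], 0]
    - [[-2, -2, 0], 0]
    - [[-1.6, -2.4, 0], 0]
    - [[-1.6, -2.4, 0], 0]
    - [[-1.6, -2.4, 0], 0]
    - [[-1.6, -2.4, 0], 0]
    - [[-1.6, -2.4, 0], 0]
    - [[-1.6, -2.4, 0], 0]
    - [[-1.5, -2.4, 0.5], 0]
    - [[-1, -2.4, 1], 0]
    - [[0, -1, 2], 0]
    - [[0, 0, 0], 0]
    - [[0, 0, 0], 0]

```text
t: 77.2
ee_pos: [358.7, 83.0, 203.5]
orientation: [3.101, 0.105, 0.007]
ft_force: [-0.2, -0.3, -0.2]
width: 17.4
```

```bash
python3 st.py 362 145 180 4; python3 -c "
from h import *
shot('wrist','w37')"
```

```text
p [358.7  83.  203.5] yaw 3.9 shift cm [ 0.75 -6.25  2.11] turn -0.1
[ 0.006 -0.039 -0.999] [-0.2 -0.3 -0.2] 17.4 t 77.2
```

View pics/w37.png

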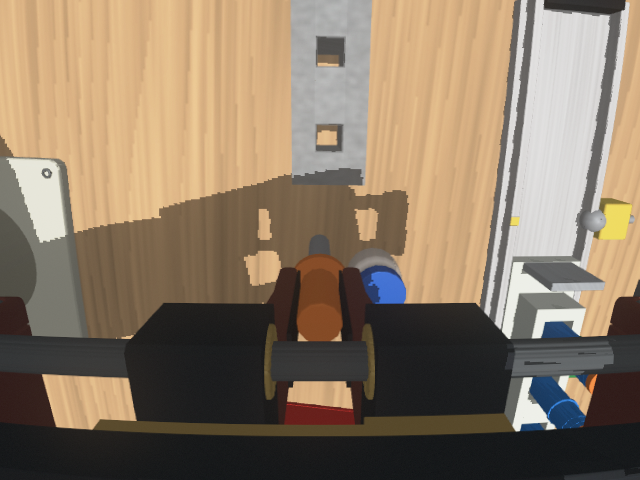

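```bash
python3 -c "
from h import *
p,r,o=pose();cm=cam('wrist',p,r)
a=onplane(cm,329.3,137.5,74);b=onplane(cm,330.3,52,74);print(a,b,np.linalg.norm(a-b))
im=cv2.imread('pics/w37.png');cv2.imwrite('pics/w37z.png',cv2.resize(im[20:200,280:380],None,fx=4,fy=3.2))
"
```

```text
[364.34447461 144.52421325  74.        ] [360.62191603 203.77287088  74.        ] 59.36548554583238
```

View pics/w37z.png

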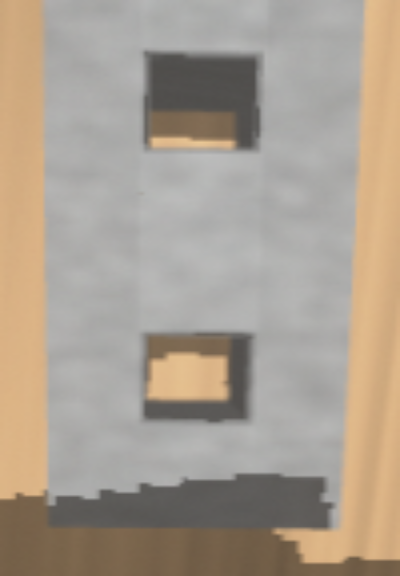

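>>> arm_command:
  increments:
    - [[0, -1.3, 0.5], 0]
    - [[0, -1.3, 0.5], 0]
    - [[0, -1.3, 0.5], 0]
    - [[0, -1.3, 0.5], 0]
    - [[0, -1.0, 0.5], 0]
    - [[0, 0, 0], 0]
    - [[0, 0, 0], 0]

```text
t: 77.95
ee_pos: [360.1, 142.8, 179.6]
orientation: [3.102, 0.093, 0.018]
ft_force: [0.8, 0.2, -0.8]
width: 18.1
```

```bash
python3 st.py 361.8 147 165 4; python3 rz.py w38
```

```text
p [360.1 142.8 179.6] yaw 3.4 shift cm [ 0.18 -0.47  1.44] turn -0.6
[ 0.013 -0.038 -0.999] [ 0.8  0.2 -0.8] 18.1 t 78.0
```

View pics/w38.png

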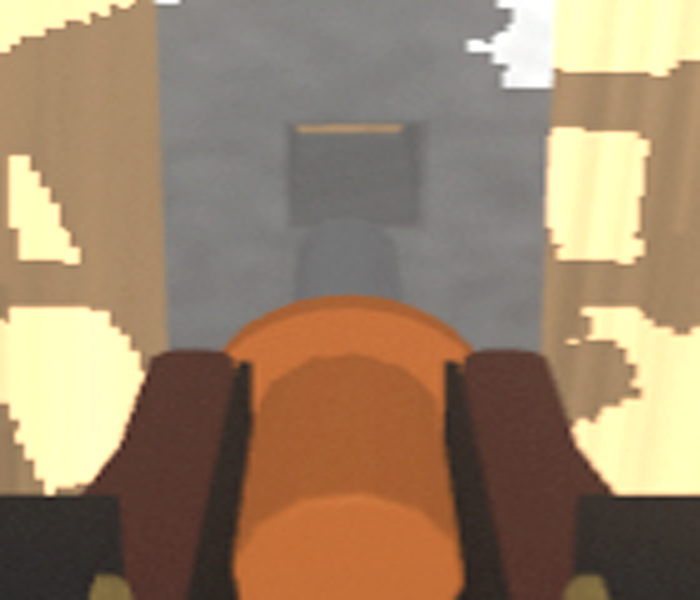

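```bash
python3 -c "
from h import *
p,r,o=pose();cm=cam('wrist',p,r);M=r.as_matrix()
print(onplane(cm,320.8,223.3,74)); L=(p[2]-74)/-M[2,2]; print('axis',p+M[:,2]*L)
print(proj(cm,p+M@np.array([2.1,0,80])))
"
```

```text
[364.23419368 144.9049262   74.        ]
axis [361.49547025 138.76839483  74.        ]
(np.float64(319.46367687483854), np.float64(240.75124605117554))
```

>>> arm_command:
  increments:
    - [[0.05, -0.45, 0], 0]
    - [[0, 0, 0.6], 0]
    - [[0, 0, 0.6], 0]
    - [[0, 0, 0], 0]

```text
t: 78.4
ee_pos: [361.0, 146.2, 167.1]
orientation: [3.103, 0.09, 0.02]
ft_force: [0.2, -0.2, 0.8]
width: 17.3
```

```bash
python3 st.py 361.8 147.7 165 4; python3 rz.py w39
```

```text
p [361.  146.2 167.1] yaw 3.3 shift cm [ 0.09 -0.16  0.21] turn -0.7
[ 0.014 -0.037 -0.999] [ 0.2 -0.2  0.8] 17.3 t 78.4
```

View pics/w39.png

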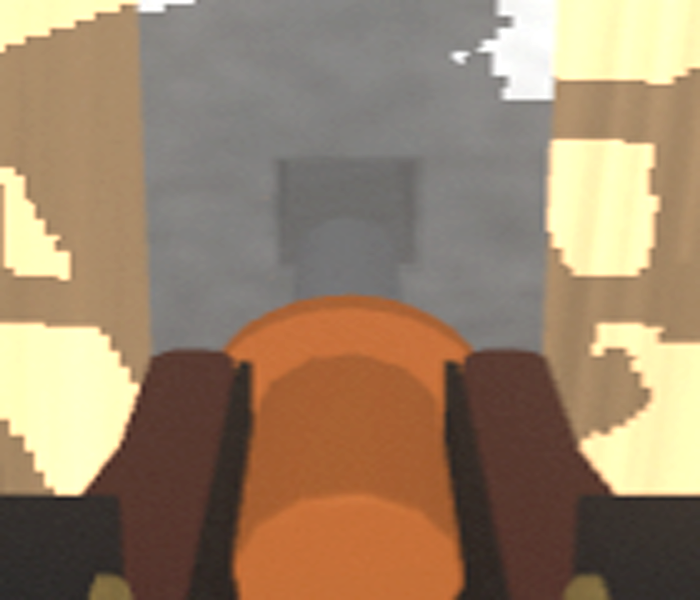

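>>> arm_command:
  increments:
    - [[0, -0.17, 0], 0]
    - [[0, 0, 0.5], 0]
    - [[0, 0, 0.4], 0]
    - [[0, 0, 0], 0]

```text
t: 78.85
ee_pos: [361.1, 147.6, 157.5]
orientation: [3.103, 0.09, 0.02]
ft_force: [-0.8, 0.0, -0.9]
width: 17.7
```

```bash
python3 st.py 361.8 147.7 165 4; python3 rz.py w40
```

```text
p [361.1 147.6 157.5] yaw 3.3 shift cm [ 0.08  0.03 -0.75] turn -0.7
[ 0.014 -0.037 -0.999] [-0.8  0.  -0.9] 17.7 t 78.8
```

View pics/w40.png

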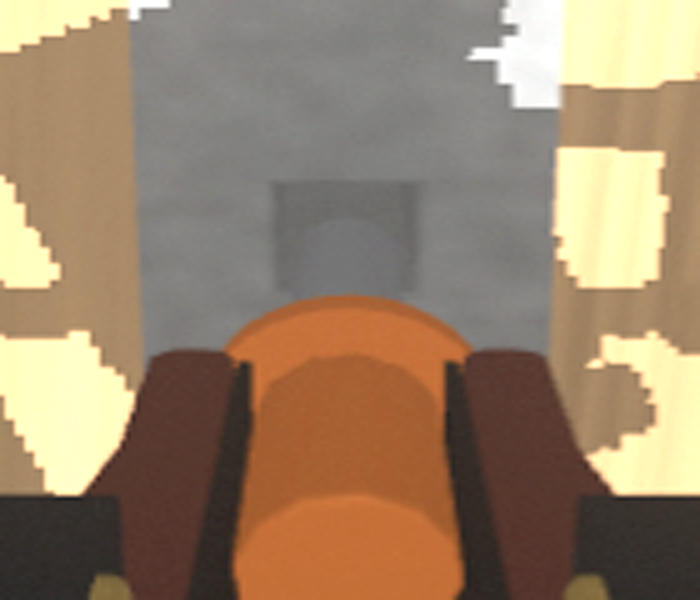

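>>> arm_command:
  increments:
    - [[0, -0.08, 0], 0]
    - [[0, 0, 0.5], 0]
    - [[0, 0, 0.5], 0]
    - [[0, 0, 0], 0]

```text
t: 79.3
ee_pos: [361.5, 148.2, 147.0]
orientation: [3.103, 0.09, 0.022]
ft_force: [0.4, -0.0, -0.3]
width: 17.9
```

>>> arm_command:
  increments:
    - [[0, 0, 0.5], 0]
    - [[0, 0, 0.5], 0]
    - [[0, 0, 0], 0]

```text
t: 79.6
ee_pos: [361.6, 147.8, 136.0]
orientation: [3.103, 0.09, 0.021]
ft_force: [0.1, -0.1, -1.1]
width: 17.7
```

```bash
python3 st.py 361.8 147.7 165 4; python3 rz.py w41
```

```text
p [361.6 147.8 136. ] yaw 3.3 shift cm [ 0.06  0.12 -2.9 ] turn -0.7
[ 0.015 -0.037 -0.999] [ 0.1 -0.1 -1.1] 17.7 t 79.6
```

View pics/w41.png

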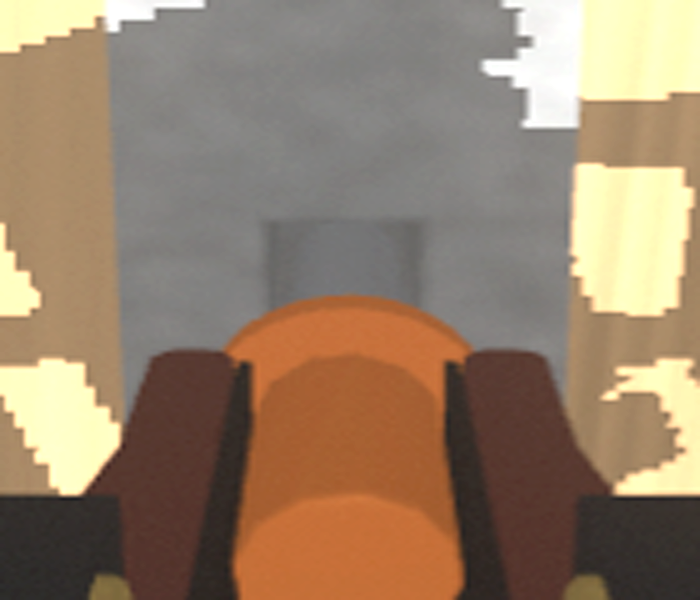

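>>> arm_command:
  increments:
    - [[0, -0.02, 0.6], 0]
    - [[0, -0.02, 0.6], 0]
    - [[0, -0.02, 0.6], 0]
    - [[0, -0.02, 0.6], 0]
    - [[0, 0, 0], 0]

```text
t: 80.15
ee_pos: [362.1, 147.8, 110.1]
orientation: [3.103, 0.09, 0.022]
ft_force: [-0.2, 1.0, -0.6]
width: 17.6
```

>>> arm_command:
  increments:
    - [[0, -0.02, 0.5], 0]
    - [[0, -0.02, 0.5], 0]
    - [[0, 0, 0.5], 0]
    - [[0, 0, 0], 0]

```text
t: 80.55
ee_pos: [362.4, 147.6, 93.7]
orientation: [3.103, 0.09, 0.022]
ft_force: [-0.0, -0.8, -2.2]
width: 17.8
```

>>> arm_command:
  increments:
    - [[0, 0, 0.4], 0]
    - [[0, 0, 0], 0]

```text
t: 80.75
ee_pos: [362.5, 147.5, 89.3]
orientation: [3.103, 0.09, 0.021]
ft_force: [-0.3, 0.3, -1.0]
width: 17.5
```

```bash
python3 st.py 361.8 147.7 84 4; python3 -c "
from h import *
im,_=shot('scene')
cv2.imwrite('pics/s42.png',cv2.convertScaleAbs(cv2.resize(im[150:250,350:480],None,fx=5,fy=5,interpolation=cv2.INTER_CUBIC)[:,:,::-1],alpha=1.3))"
```

```text
p [362.5 147.5  89.3] yaw 3.3 shift cm [-0.08 -0.05  0.53] turn -0.7
[ 0.015 -0.037 -0.999] [-0.3  0.3 -1. ] 17.5 t 80.8
```

View pics/s42.png

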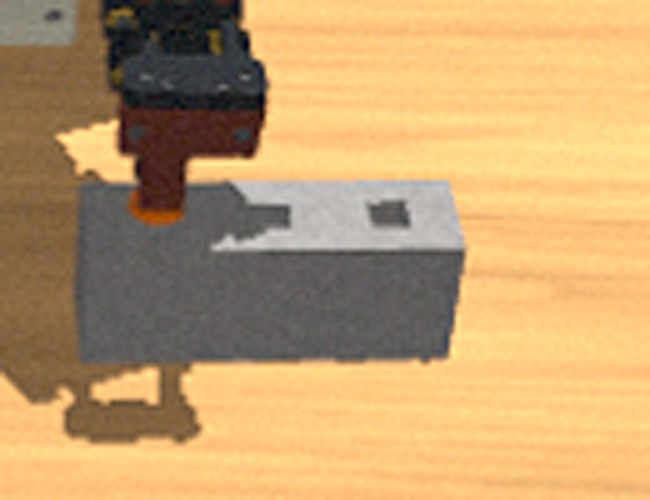

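In the hole, flange almost on the stand. A little further, then release.

>>> arm_command:
  increments:
    - [[0, 0, 0.3], 0]
    - [[0, 0, 0], 0]

```text
t: 81.0
ee_pos: [362.9, 147.5, 86.5]
orientation: [3.103, 0.09, 0.023]
ft_force: [0.1, -0.4, -0.6]
width: 17.4
```

>>> arm_command:
  increments:
    - [[0, 0, 0], 0]
    - [[0, 0, 0], 0]
    - [[0, 0, 0], 0]
    - [[0, 0, 0], 0]
    - [[0, 0, 0], 0]
    - [[0, 0, 0], 0]
    - [[0, 0, -1], 0]
    - [[0, 0, -1.5], 0]
    - [[0, 0, -2], 0]
    - [[0, 0, -2], 0]
    - [[0, 0, -2], 0]
    - [[0, 0, 0], 0]
  gripper: 1

```text
t: 82.2
ee_pos: [361.3, 150.8, 177.4]
orientation: [3.104, 0.09, 0.023]
ft_force: [-0.2, 0.6, -0.9]
width: 87.8
```

```bash
python3 st.py 361.8 147.7 84 4; python3 -c "
from h import *
im,_=shot('wrist','w43')
im,_=shot('scene')
cv2.imwrite('pics/s43.png',cv2.convertScaleAbs(cv2.resize(im[150:250,350:480],None,fx=5,fy=5,interpolation=cv2.INTER_CUBIC)[:,:,::-1],alpha=1.3))"
```

```text
p [361.3 150.8 177.4] yaw 3.3 shift cm [-0.1  -0.03  9.35] turn -0.7
[ 0.016 -0.036 -0.999] [-0.2  0.6 -0.9] 87.8 t 82.2
```

View pics/s43.png

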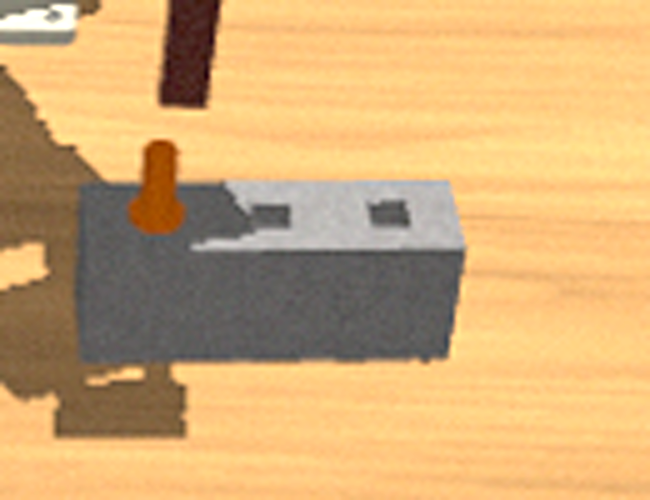

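View pics/w43.png

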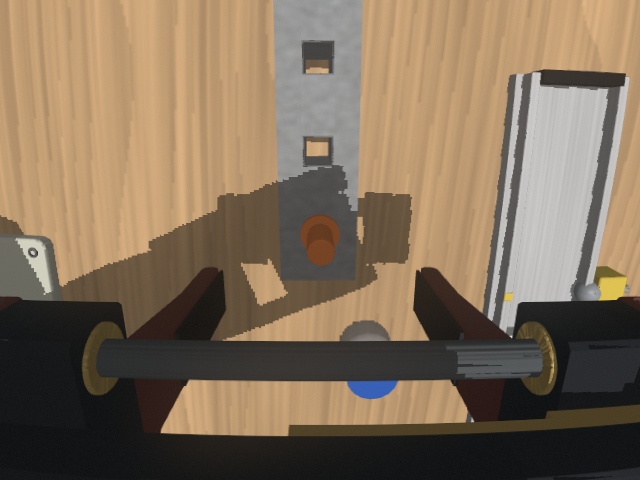

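```bash
python3 st.py 598 -137 225 4
```

```text
p [360.1 150.2 175.4] yaw 3.3 shift cm [22.13 30.22 -3.57] turn -0.7
[ 0.013 -0.038 -0.999] [-0.1 -0.   0.7] 88.0 t 82.3
```

>>> arm_command:
  increments:
    - [[0.5, 0.8, -1.5], -0.4]
    - [[1.2, 1.6, -1.5], -0.3]
    - [[1.6, 2.0, -1.5], 0]
    - [[1.6, 2.0, 0], 0]
    - [[1.6, 2.0, 0], 0]
    - [[1.6, 2.0, 0], 0]
    - [[1.6, 2.0, 0], 0]
    - [[1.6, 2.0, 0], 0]
    - [[1.6, 2.0, 0], 0]
    - [[1.6, 2.0, 0], 0]
    - [[1.6, 2.0, 0], 0]
    - [[1.6, 2.0, 0], 0]
    - [[1.6, 2.0, 0], 0]
    - [[1.6, 2.0, 0], 0]
    - [[1.6, 2.0, 0], 0]
    - [[0.8, 1.0, 0], 0]
    - [[0, 0, 0], 0]
    - [[0, 0, 0], 0]

```text
t: 84.1
ee_pos: [608.9, -136.8, 208.6]
orientation: [3.103, 0.112, -0.044]
ft_force: [-0.4, -0.4, -0.4]
width: 88.0
```

```bash
python3 st.py 598 -137 150 4; python3 -c "
from h import *
im,_=shot('wrist','w44')"
```

```text
p [ 608.9 -136.8  208.6] yaw 4.1 shift cm [-0.91 -0.26  5.88] turn 0.1
[-0.027 -0.037 -0.999] [-0.4 -0.4 -0.4] 88.0 t 84.1
```

View pics/w44.png

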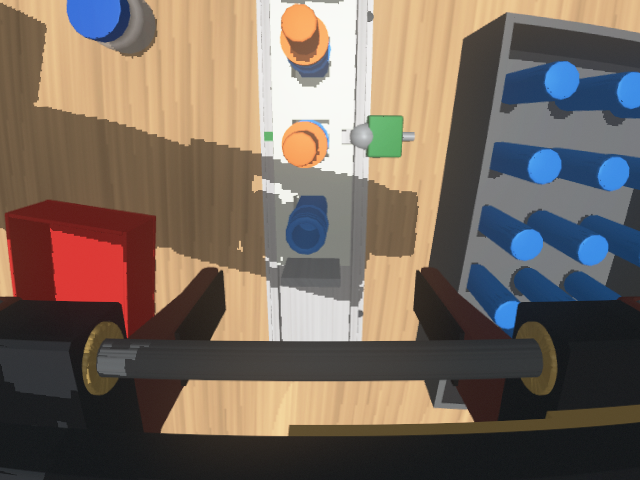

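>>> arm_command:
  increments:
    - [[-0.4, -0.1, 1], 0]
    - [[-0.4, -0.1, 1], 0]
    - [[0, 0, 1.5], 0]
    - [[0, 0, 1.5], 0]
    - [[0, 0, 0], 0]
    - [[0, 0, 0], 0]

```text
t: 84.75
ee_pos: [593.8, -132.9, 154.9]
orientation: [3.104, 0.119, -0.049]
ft_force: [-0.1, -0.2, 0.5]
width: 87.6
```

```bash
python3 st.py 597.5 -137.2 95 4; python3 -c "
from h import *
im,_=shot('wrist','w45')"
```

```text
p [ 593.8 -132.9  154.9] yaw 4.3 shift cm [0.54 0.25 5.98] turn 0.3
[-0.03  -0.036 -0.999] [-0.1 -0.2  0.5] 87.6 t 84.8
```

View pics/w45.png

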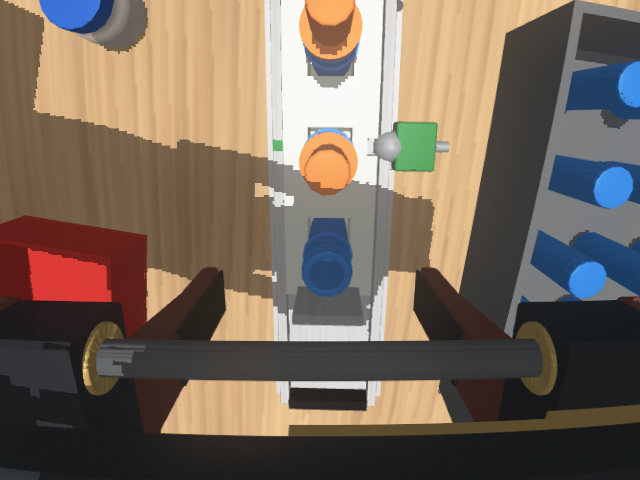

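>>> arm_command:
  increments:
    - [[0.45, 0.2, 0], 0]
    - [[0, 0, 1], 0]
    - [[0, 0, 1], 0]
    - [[0, 0, 1], 0]
    - [[0, 0, 1], 0]
    - [[0, 0, 0], 0]

```text
t: 85.4
ee_pos: [598.3, -136.3, 112.9]
orientation: [3.104, 0.119, -0.046]
ft_force: [-0.5, -1.4, 0.7]
width: 87.8
```

```bash
python3 st.py 597.5 -137.2 95 4; python3 -c "
from h import *
im,_=shot('wrist','w46')
p,r,o=pose();cm=cam('wrist',p,r)
print(proj(cm,[600.2,-136.8,128]))"
```

```text
p [ 598.3 -136.3  112.9] yaw 4.4 shift cm [-0.03  0.02  1.79] turn 0.4
[-0.028 -0.036 -0.999] [-0.5 -1.4  0.7] 87.8 t 85.4
(np.float64(317.48327024268156), np.float64(303.2192109637208))
```

View pics/w46.png

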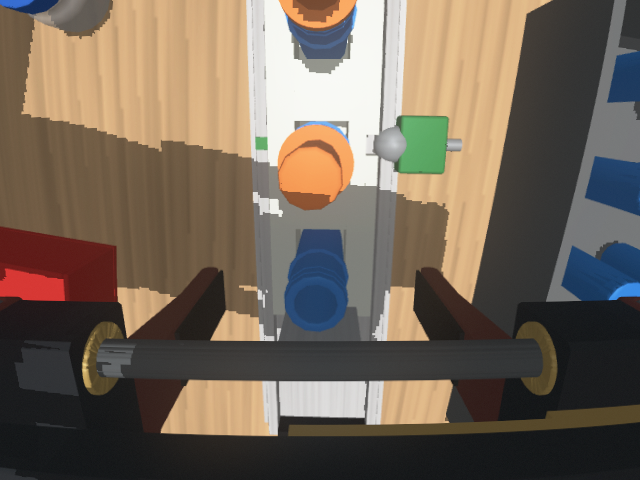

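>>> arm_command:
  increments:
    - [[0, -0.05, 0.9], 0]
    - [[0, 0, 0.9], 0]
    - [[0, 0, 0], 0]

```text
t: 85.75
ee_pos: [598.4, -136.6, 94.3]
orientation: [3.103, 0.119, -0.043]
ft_force: [0.4, -0.6, 0.5]
width: 87.6
```

>>> arm_command:
  increments:
    - [[0, 0, 0], 0]
    - [[0, 0, 0], 0]
    - [[0, 0, 0], 0]
    - [[0, 0, 0], 0]
    - [[0, 0, 0], 0]
    - [[0, 0, 0], 0]
    - [[0, 0, 0], 0]
    - [[0, 0, 0], 0]
    - [[0, 0, 0], 0]
    - [[0, 0, 0], 0]
  gripper: 0

```text
t: 86.75
ee_pos: [599.2, -136.8, 95.4]
orientation: [3.103, 0.119, -0.04]
ft_force: [-0.5, -0.3, -0.1]
width: 25.7
```

```bash
python3 st.py 597.5 -137.2 95 4; python3 sz.py s47
```

```text
p [ 599.2 -136.8   95.4] yaw 4.4 shift cm [-0.18  0.03  0.04] turn 0.4
[-0.025 -0.037 -0.999] [-0.5 -0.3 -0.1] 25.7 t 86.8
```

View pics/s47.png

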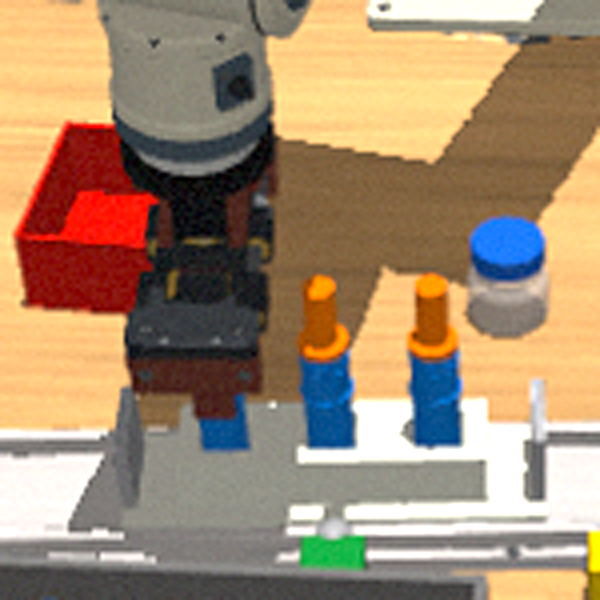

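>>> arm_command:
  increments:
    - [[0, 0.02, -0.5], 0]
    - [[0, 0.03, -1], 0]
    - [[0, 0.03, -1], 0]
    - [[0, 0.03, -1], 0]
    - [[0, 0.03, -1], 0]
    - [[0, 0, -1.5], 0]
    - [[0, 0, -1.5], 0]
    - [[0, 0, -1.5], 0]
    - [[0, 0, 0], 0]

```text
t: 87.7
ee_pos: [602.7, -134.8, 195.6]
orientation: [3.102, 0.119, -0.035]
ft_force: [0.7, 0.1, -0.7]
width: 25.6
```

```bash
python3 st.py 370 -228 160 4; python3 sz.py s48; python3 -c "
from h import *
im,_=shot('top'); cm=cam('top')
for c,s in blobs(masks(im)['red'],200): print(c,s,onplane(cm,*c,4).round(1),onplane(cm,s[0],s[1],60).round(0),onplane(cm,s[0]+s[2],s[1]+s[3],60).round(0))
cv2.imwrite('pics/t48.png',cv2.resize(im[190:370,170:450],None,fx=2.8,fy=2.8)[:,:,::-1])"
```

```text
p [ 602.7 -134.8  195.6] yaw 4.4 shift cm [-23.82   7.37   4.4 ] turn 0.4
[-0.021 -0.038 -0.999] [ 0.7  0.1 -0.7] 25.6 t 87.7
[420.8 320.9] [410 299  25  48 801] [ 371.2 -265.2    4. ] [ 431. -227.   60.] [ 307. -293.   60.]
```

View pics/s48.png

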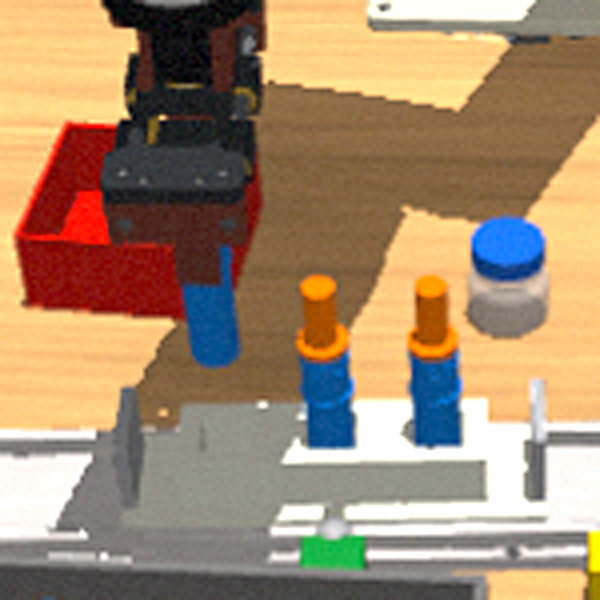

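View pics/t48.png

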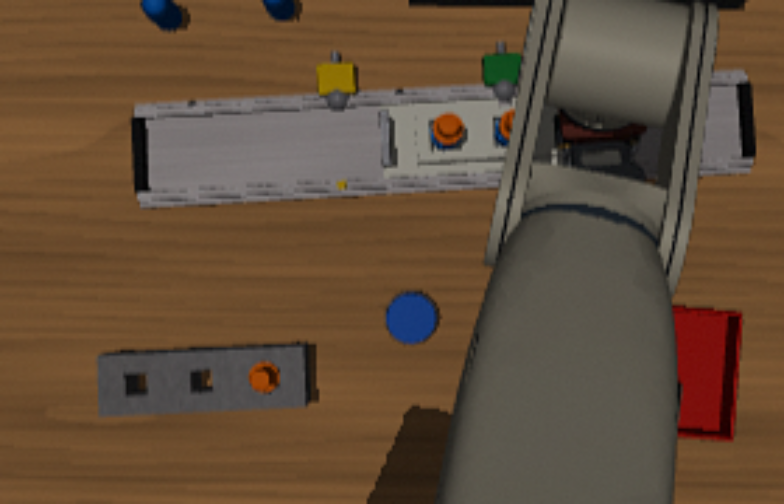

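>>> arm_command:
  increments:
    - [[-1.5, 0.5, 0], 0.4]
    - [[-2.5, 1, 0], 0]
    - [[-2.5, 1, 0], 0]
    - [[-2.5, 1, 0], 0]
    - [[-2.5, 1, 0], 0]
    - [[-2.5, 1, 0], 0]
    - [[-2.5, 1, 0], 0]
    - [[-2.5, 1, 0], 0]
    - [[-2.5, 1, 0], 0]
    - [[-1.5, 0.5, 0], 0]
    - [[0, 0, 0], 0]
    - [[0, 0, 0], 0]

```text
t: 89.0
ee_pos: [352.0, -240.5, 194.2]
orientation: [3.112, 0.101, -0.072]
ft_force: [-0.1, -0.6, -1.0]
width: 25.4
```

```bash
python3 st.py 370 -226 80 4; python3 -c "
from h import *
im,_=shot('wrist','w49')"
```

```text
p [ 352.  -240.5  194.2] yaw 3.7 shift cm [ 2.42 -1.62 11.28] turn -0.3
[-0.045 -0.029 -0.999] [-0.1 -0.6 -1. ] 25.4 t 89.0
```

View pics/w49.png

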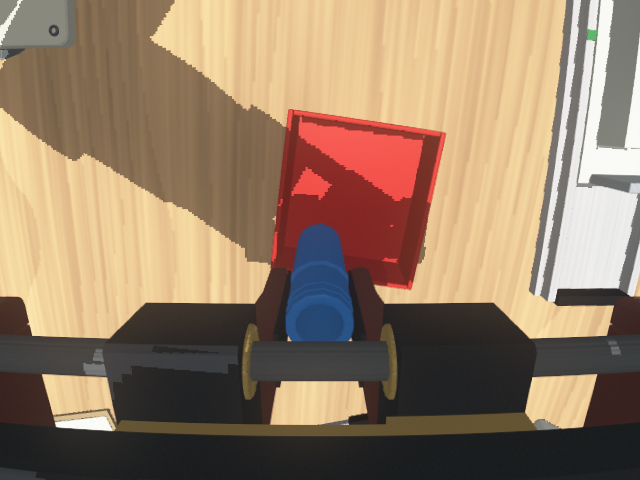

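```bash
python3 -c "
from h import *
p,r,o=pose();cm=cam('wrist',p,r)
c=[onplane(cm,u,v,60) for u,v in [(292,110),(443,133),(410,288),(272,262)]]
print(np.round(c,0),np.mean(c,0))"; python3 st.py 368 -225 165
```

```text
[[ 322. -159.   60.]
 [ 436. -168.   60.]
 [ 428. -294.   60.]
 [ 311. -281.   60.]] [ 374.14283465 -225.58464069   60.        ]
p [ 352.2 -240.3  194.2] yaw 3.7 shift cm [ 1.82 -1.49  2.8 ] 
[-0.046 -0.029 -0.999] [-0.7  0.7 -0.6] 25.3 t 89.0
```

>>> arm_command:
  increments:
    - [[0.8, -0.5, 0], 0]
    - [[0.8, -0.5, 0], 0]
    - [[0.7, -0.5, 0], 0]
    - [[0, 0, 1.5], 0]
    - [[0, 0, 1.5], 0]
    - [[0, 0, 1.5], 0]
    - [[0, 0, 1.5], 0]
    - [[0, 0, 0], 0]

```text
t: 89.85
ee_pos: [381.0, -220.5, 130.4]
orientation: [3.111, 0.115, -0.067]
ft_force: [-0.5, 0.3, -0.1]
width: 25.9
```

```bash
python3 st.py 372 -227 80 4; python3 -c "
from h import *
im,_=shot('wrist','w50')"
```

```text
p [ 381.  -220.5  130.4] yaw 4.2 shift cm [-0.73  0.45  5.09] turn 0.2
[-0.042 -0.03  -0.999] [-0.5  0.3 -0.1] 25.9 t 89.8
```

View pics/w50.png

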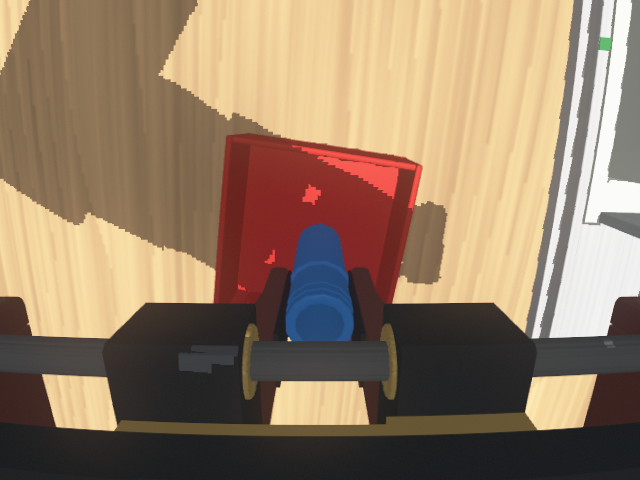

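>>> arm_command:
  increments:
    - [[-0.5, 0.2, 0], 0]
    - [[0, 0, 1.2], 0]
    - [[0, 0, 1.2], 0]
    - [[0, 0, 1.2], 0]
    - [[0, 0, 0.8], 0]
    - [[0, 0, 0], 0]

```text
t: 90.5
ee_pos: [377.6, -225.6, 87.4]
orientation: [3.106, 0.116, -0.056]
ft_force: [0.4, 0.7, 0.0]
width: 25.6
```

```bash
python3 st.py 372 -227 80 4; python3 sz.py s51
```

```text
p [ 377.6 -225.6   87.4] yaw 4.2 shift cm [-0.54  0.08  0.77] turn 0.2
[-0.035 -0.034 -0.999] [0.4 0.7 0. ] 25.6 t 90.5
```

View pics/s51.png

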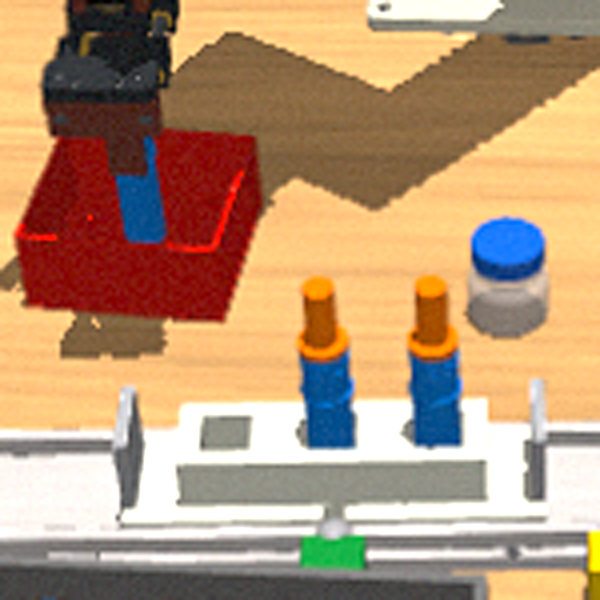

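Preform is inside the bin outline; lower a bit and release.

>>> arm_command:
  increments:
    - [[-0.3, 0, 0.6], 0]
    - [[0, 0, 0.4], 0]
    - [[0, 0, 0], 0]

```text
t: 90.85
ee_pos: [374.8, -226.7, 78.0]
orientation: [3.105, 0.115, -0.053]
ft_force: [-0.0, -0.1, -0.4]
width: 25.5
```

>>> arm_command:
  increments:
    - [[0, 0, 0], 0]
    - [[0, 0, 0], 0]
    - [[0, 0, 0], 0]
    - [[0, 0, 0], 0]
    - [[0, 0, 0], 0]
    - [[0, 0, -1], 0]
    - [[0, 0, -2], 0]
    - [[0, 0, -2], 0]
    - [[0, 0, -2], 0]
    - [[0, 0, -2], 0]
    - [[0, 0, -2], 0]
    - [[0, 0, 0], 0]
  gripper: 1

```text
t: 92.05
ee_pos: [378.9, -222.6, 196.3]
orientation: [3.105, 0.116, -0.05]
ft_force: [0.7, 0.2, -0.5]
width: 88.1
```

```bash
python3 st.py 610 -230 180 4; python3 sz.py s52
```

```text
p [ 378.9 -222.6  196.3] yaw 4.2 shift cm [23.03  2.42  0.94] turn 0.2
[-0.031 -0.036 -0.999] [ 0.7  0.2 -0.5] 88.1 t 92.0
```

View pics/s52.png

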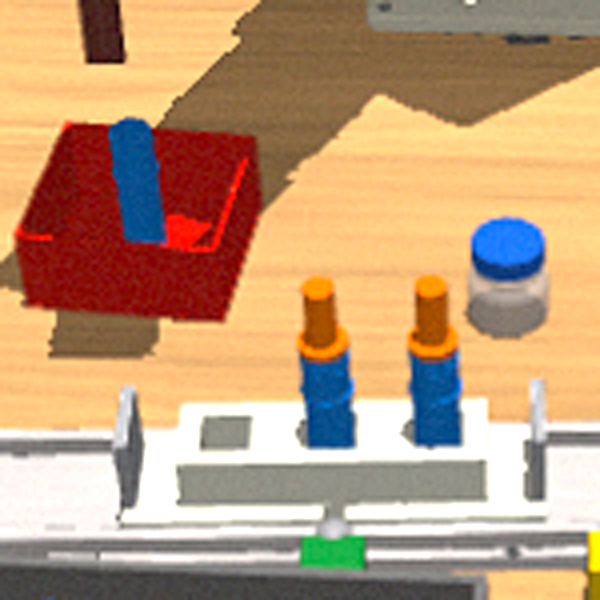

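>>> arm_command:
  increments:
    - [[1, 0.1, 0], 0]
    - [[1.8, 0.1, 0], 0]
    - [[1.8, 0.1, 0], 0]
    - [[1.8, 0.1, 0], 0]
    - [[1.8, 0.1, 0], 0]
    - [[1.8, 0.1, 0], 0]
    - [[1.8, 0.1, 0], 0]
    - [[1.8, 0.1, 0], 0]
    - [[1.8, 0.1, 0], 0]
    - [[1.8, 0.1, 0], 0]
    - [[1.8, 0.1, 0], 0]
    - [[1.8, 0.1, 0], 0]
    - [[1, 0, 0], 0]
    - [[0, 0, 0], 0]
    - [[0, 0, 0], 0]
  gripper: 0

```text
t: 93.6
ee_pos: [614.8, -211.3, 165.3]
orientation: [3.115, 0.12, -0.084]
ft_force: [0.1, 0.3, -0.7]
width: 0.6
```

```bash
python3 st.py 604 -234 100 4.1; python3 car.py; python3 -c "
from h import *
im,_=shot('wrist','w53')"
```

```text
p [ 614.8 -211.3  165.3] yaw 4.4 shift cm [-0.89  2.05  6.63] turn 0.3
[-0.053 -0.025 -0.998] [ 0.1  0.3 -0.7] 0.6 t 93.6
tcp s -254.7 [ 0.11  0.34 -0.72] 93.6
```

View pics/w53.png

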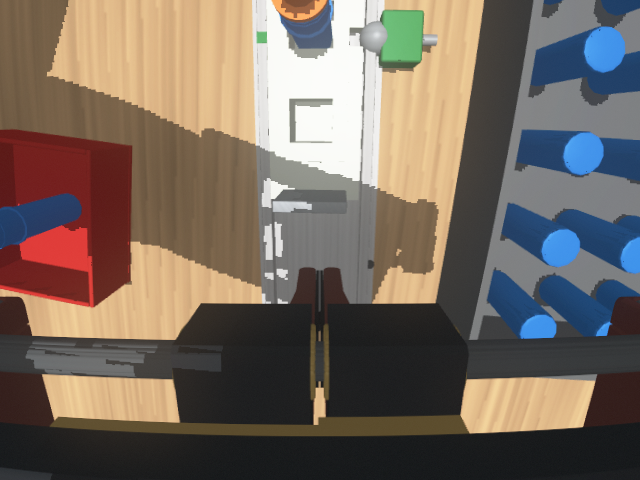

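>>> arm_command:
  increments:
    - [[-0.2, 1, 0], 0]
    - [[-0.1, 1, 0], 0]
    - [[0, 0, 1.5], 0]
    - [[0, 0, 1.5], 0]
    - [[0, 0, 1.5], 0]
    - [[0, 0, 1.5], 0]
    - [[0, 0, 1.5], 0]
    - [[0, 0, 0], 0]

```text
t: 94.5
ee_pos: [605.3, -236.1, 84.4]
orientation: [3.116, 0.116, -0.087]
ft_force: [0.3, -0.8, -0.5]
width: 0.4
```

```bash
python3 st.py 604 -232 60 4.1; python3 car.py; python3 -c "
from h import *
im,_=shot('wrist','w54')"
```

```text
p [ 605.3 -236.1   84.4] yaw 4.2 shift cm [ 0.04 -0.47  2.43] turn 0.1
[-0.055 -0.024 -0.998] [ 0.3 -0.8 -0.5] 0.4 t 94.5
tcp s -278.8 [ 0.28 -0.79 -0.55] 94.5
```

View pics/w54.png

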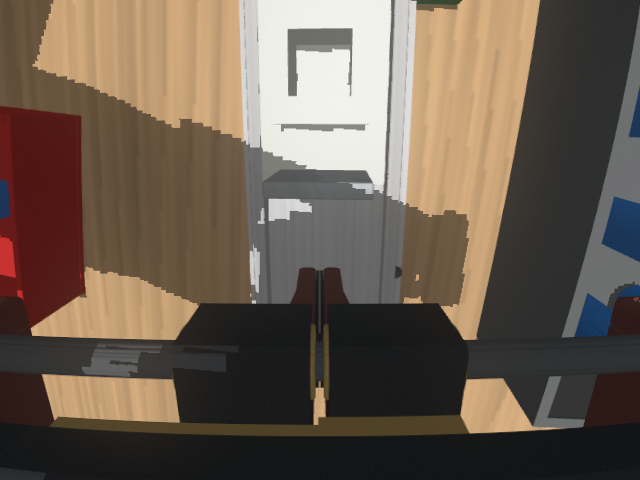

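>>> arm_command:
  increments:
    - [[0, 0, 1.2], 0]
    - [[0, 0, 1.2], 0]
    - [[0, -0.8, 0], 0]
    - [[0, -0.8, 0], 0]
    - [[0, -0.5, 0], 0]
    - [[0, -0.5, 0], 0]
    - [[0, -0.5, 0], 0]
    - [[0, 0, 0], 0]

```text
t: 95.4
ee_pos: [605.1, -204.2, 62.5]
orientation: [3.112, 0.118, -0.075]
ft_force: [0.9, -0.1, -0.3]
width: 0.7
```

```bash
python3 st.py 604 -232 60 4.1; python3 car.py; python3 sz.py s55
```

```text
p [ 605.1 -204.2   62.5] yaw 4.3 shift cm [-0.3   2.76  0.33] turn 0.2
[-0.047 -0.029 -0.998] [ 0.9 -0.1 -0.3] 0.7 t 95.4
tcp s -247.0 [ 0.92 -0.05 -0.32] 95.4
```

View pics/s55.png

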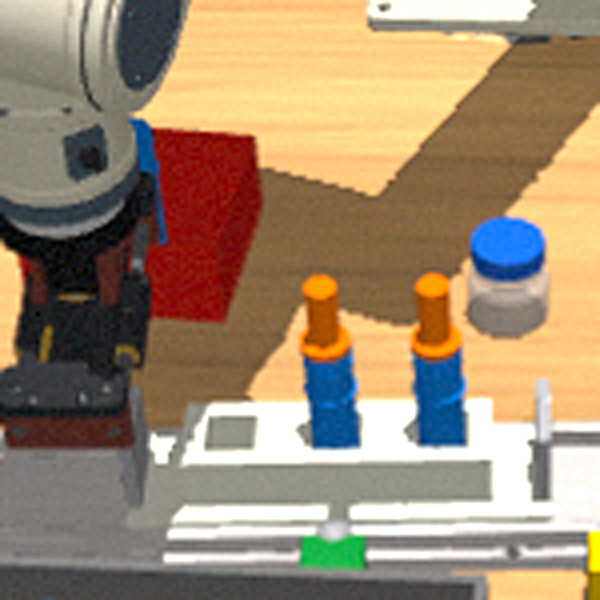

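>>> arm_command:
  increments:
    - [[0, -0.4, 0], 0]
    - [[0, -0.5, 0], 0]
    - [[0, -0.6, 0], 0]
    - [[0, -0.7, 0], 0]
    - [[0, -0.7, 0], 0]
    - [[0, -0.7, 0], 0]
    - [[0, -0.7, 0], 0]
    - [[0, -0.7, 0], 0]
    - [[0, -0.7, 0], 0]
    - [[0, -0.7, 0], 0]
    - [[0, -0.7, 0], 0]
    - [[0, -0.7, 0], 0]
    - [[0, -0.7, 0], 0]
    - [[0, -0.7, 0], 0]
    - [[0, -0.7, 0], 0]
    - [[0, -0.6, 0], 0]
    - [[0, -0.5, 0], 0]
    - [[0, -0.4, 0], 0]
    - [[0, -0.3, 0], 0]
    - [[0, 0, 0], 0]

```text
t: 97.5
ee_pos: [598.9, -112.3, 63.1]
orientation: [3.076, 0.115, -0.06]
ft_force: [0.4, 0.1, 0.0]
width: 0.6
```

```bash
python3 st.py 591 -60 60 4.1; python3 car.py; cat > yz.py <<'E'
from h import *
import sys
im,cm=shot('scene'); im2,cm2=shot('top')
a=cv2.resize(im[225:305,250:400],None,fx=5,fy=5,interpolation=cv2.INTER_CUBIC)
cv2.imwrite(f'pics/{sys.argv[1]}.png',cv2.convertScaleAbs(a,alpha=1.2)[:,:,::-1])
b=cv2.resize(im2[195:260,230:350],None,fx=6,fy=6,interpolation=cv2.INTER_CUBIC)
cv2.imwrite(f'pics/{sys.argv[1]}t.png',cv2.convertScaleAbs(b,alpha=1.3)[:,:,::-1])
E
python3 yz.py y1
```

```text
p [ 598.9 -112.3   63.1] yaw 4.2 shift cm [-0.39 -5.29  0.  ] turn 0.1
[-0.036 -0.064 -0.997] [0.4 0.1 0. ] 0.6 t 97.5
tcp s -154.9 [0.37 0.09 0.04] 97.5
```

View pics/y1.png

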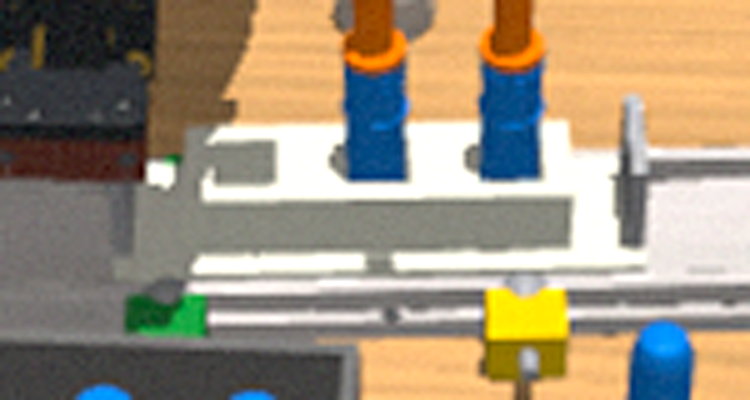

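>>> arm_command:
  increments:
    - [[0, -0.5, 0], 0]
    - [[0, -0.6, 0], 0]
    - [[0, -0.6, 0], 0]
    - [[0, -0.6, 0], 0]
    - [[0, -0.6, 0], 0]
    - [[0, -0.6, 0], 0]
    - [[0, -0.6, 0], 0]
    - [[0, -0.4, 0], 0]
    - [[0, -0.3, 0], 0]
    - [[0, 0, 0], 0]

```text
t: 98.65
ee_pos: [596.3, -73.7, 63.4]
orientation: [3.061, 0.119, -0.056]
ft_force: [0.1, -0.7, 0.2]
width: 0.4
```

```bash
python3 st.py 591 -60 60 4.1; python3 car.py; python3 yz.py y2
```

```text
p [596.3 -73.7  63.4] yaw 4.4 shift cm [-0.41 -1.43  0.24] turn 0.3
[-0.034 -0.08  -0.996] [ 0.1 -0.7  0.2] 0.4 t 98.7
tcp s -116.2 [ 0.14 -0.66  0.2 ] 98.65
```

View pics/y2.png

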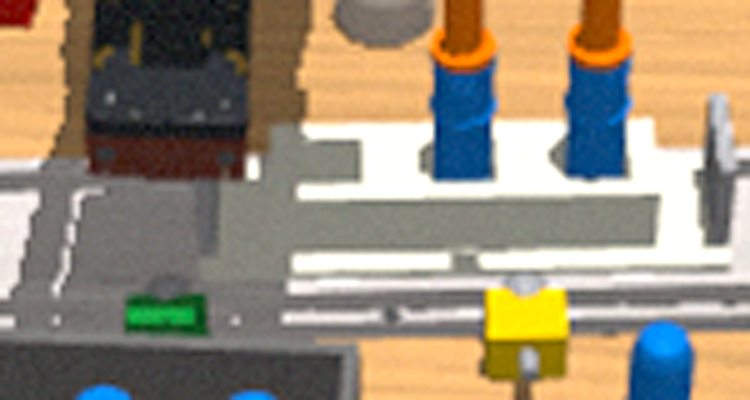

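>>> arm_command:
  increments:
    - [[0, -0.5, 0], 0]
    - [[0, -0.5, 0], 0]
    - [[0, -0.5, 0], 0]
    - [[0, -0.4, 0], 0]
    - [[0, 0, 0], 0]

```text
t: 99.3
ee_pos: [595.2, -57.9, 63.4]
orientation: [3.056, 0.119, -0.055]
ft_force: [-0.6, -0.0, -0.6]
width: 0.3
```

```bash
python3 car.py; python3 yz.py y3
```

```text
tcp s -100.3 [-0.57 -0.02 -0.61] 99.3
```

View pics/y3.png

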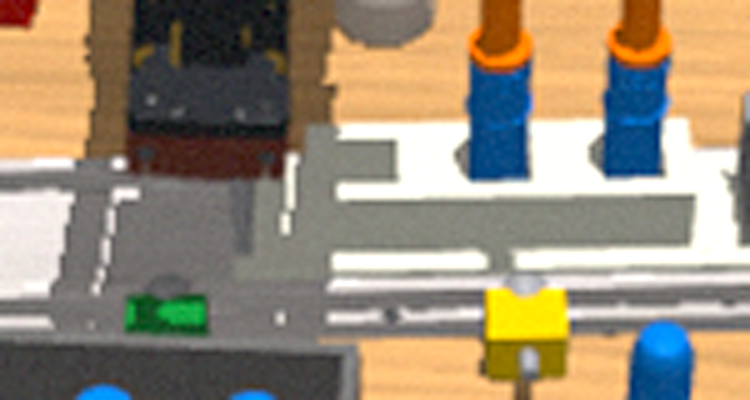

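>>> arm_command:
  increments:
    - [[0, -0.3, 0], 0]
    - [[0, -0.3, 0], 0]
    - [[0, 0, 0], 0]

```text
t: 99.75
ee_pos: [595.0, -53.2, 63.3]
orientation: [3.054, 0.119, -0.055]
ft_force: [0.0, -0.2, 0.5]
width: 0.5
```

```bash
python3 car.py; python3 yz.py y4
```

```text
tcp s -95.6 [ 0.04 -0.23  0.47] 99.75
```

View pics/y4.png

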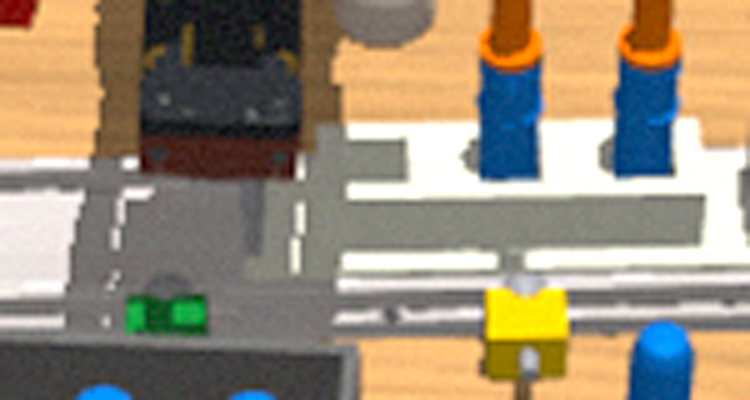

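View pics/y4t.png

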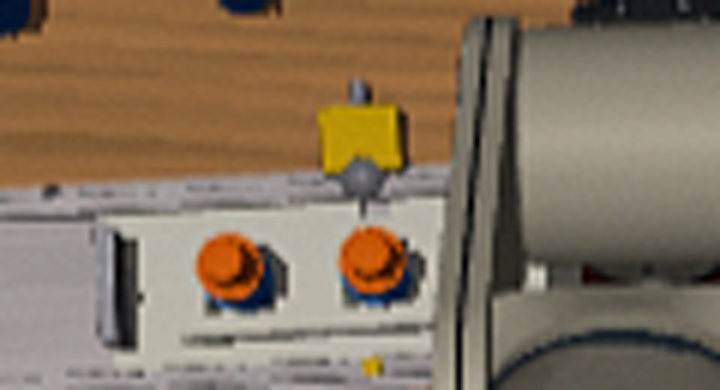

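>>> arm_command:
  increments:
    - [[0, -0.2, 0], 0]
    - [[0, 0, 0], 0]

```text
t: 100.1
ee_pos: [594.9, -51.5, 63.1]
orientation: [3.054, 0.119, -0.055]
ft_force: [-0.2, 0.5, 0.4]
width: 0.7
```

```bash
python3 car.py; python3 -c "
from h import *
im,cm=shot('scene'); im2,cm2=shot('top')
a=cv2.resize(im[265:297,335:385],None,fx=9,fy=9,interpolation=cv2.INTER_NEAREST)
b=cv2.resize(im2[205:237,265:315],None,fx=9,fy=9,interpolation=cv2.INTER_NEAREST)
cv2.imwrite('pics/z5.png',np.vstack([a,b])[:,:,::-1])
"
```

```text
tcp s -93.9 [-0.23  0.48  0.37] 100.1
```

View pics/z5.png

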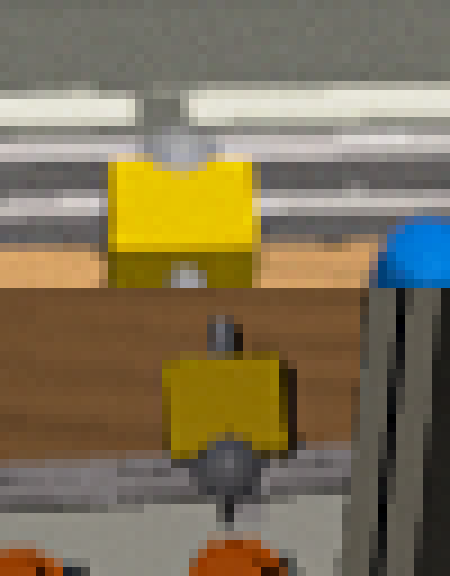

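```bash
python3 -c "
from h import *
a=np.radians(4.1);yh=np.array([-np.sin(a),np.cos(a)])
s=cam('scene')
for n,u,v in [('slotY',353,277),('ballY',355.2,281.7),('slotG',283.4,277.7),('ballG',283.4,282.2)]: print(n,onplane(s,u,v,28)[:2]@yh)
t=cam('top'); print(onplane(t,265+230/9,205+(470-288)/9,30)[:2]@yh, onplane(t,265+230/9,205+(510-288)/9,28)[:2]@yh)
"
```

```text
slotY 39.314152142191915
ballY 43.4778737018453
slotG -117.65367090748921
ballG -117.14917768552189
43.698324668136486 44.44799319215752
```

>>> arm_command:
  increments:
    - [[0, -0.2, 0], 0]
    - [[0, 0, 0], 0]

```text
t: 100.45
ee_pos: [594.8, -49.5, 62.9]
orientation: [3.053, 0.12, -0.055]
ft_force: [0.2, 0.3, -0.4]
width: 0.6
```

```bash
cat > z.py <<'E'
from h import *
import sys
p,r,o=pose();a=np.radians(4.1);print('s',p[:2]@np.array([-np.sin(a),np.cos(a)]),o['ft_force'].round(1),o['t'])
im,cm=shot('scene')
a=cv2.resize(im[265:297,335:385],None,fx=9,fy=9,interpolation=cv2.INTER_NEAREST)
cv2.imwrite(f'pics/{sys.argv[1]}.png',a[:,:,::-1])
E
python3 z.py z6
```

```text
s -91.92752377090014 [ 0.2  0.3 -0.4] 100.45
```

View pics/z6.png

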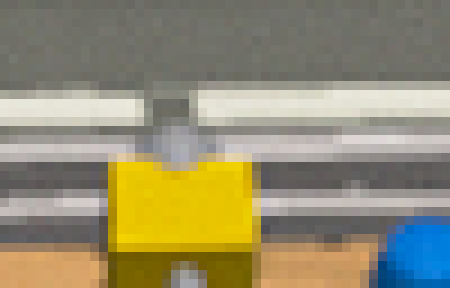

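>>> arm_command:
  increments:
    - [[0, -0.15, 0], 0]
    - [[0, 0, 0], 0]

```text
t: 100.7
ee_pos: [594.7, -48.1, 62.8]
orientation: [3.053, 0.12, -0.055]
ft_force: [-0.2, -0.9, 0.6]
width: 0.4
```

```bash
python3 z.py z7
```

```text
s -90.46182173667596 [-0.2 -0.9  0.6] 100.7
```

View pics/z7.png

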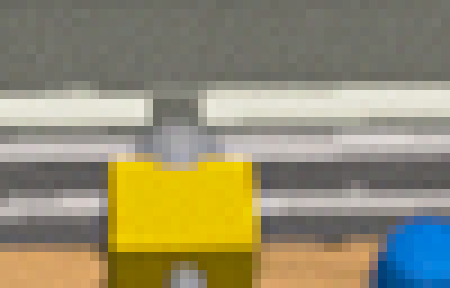

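>>> arm_command:
  increments:
    - [[0, 0.5, 0], 0]
    - [[0, 1, 0], 0]
    - [[0, 1, 0], 0]
    - [[0, 0, 0], 0]

```text
t: 101.15
ee_pos: [596.6, -74.3, 64.6]
orientation: [3.054, 0.12, -0.056]
ft_force: [-0.7, 0.7, 0.3]
width: 0.4
```

```bash
python3 z.py z8; python3 yz.py y8
```

```text
s -116.76851924463519 [-0.7  0.7  0.3] 101.15
```

View pics/z8.png

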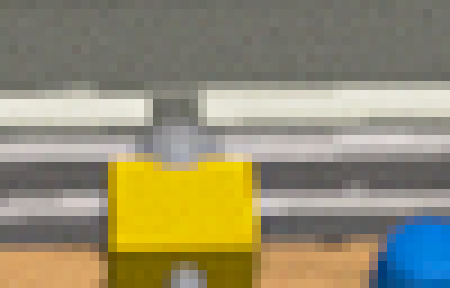

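View pics/y8t.png

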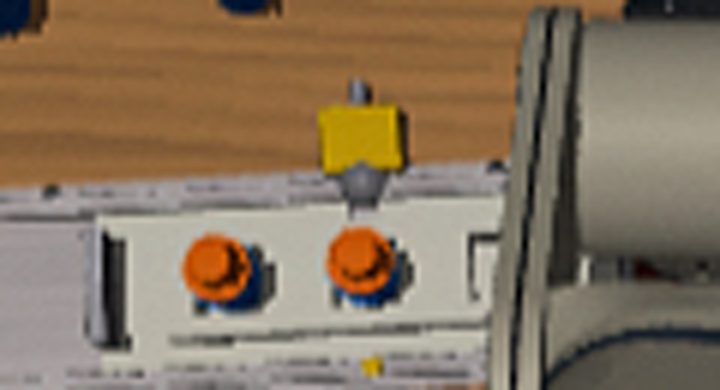

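>>> arm_command:
  increments:
    - [[0, 0.5, -1], 0]
    - [[0, 0.5, -2], 0]
    - [[0, 1, -3], 0]
    - [[0, 2, -3], 0]
    - [[0, 3, -3], 0]
    - [[0, 3, -3], 0]
    - [[0, 3, 0], 0]
    - [[0, 2, 0], 0]
    - [[0, 0, 0], 0]
    - [[0, 0, 0], 0]
    - [[0, 0, 0], 0]

```text
t: 102.4
ee_pos: [614.3, -212.4, 240.0]
orientation: [3.052, 0.128, -0.052]
ft_force: [0.2, 0.2, -0.4]
width: -0.0
```

```bash
python3 st.py 0 0 0; python3 -c "
from h import *
im,cm=shot('scene')
cv2.imwrite('pics/f1.png',cv2.resize(im[140:310,170:470],None,fx=2.66,fy=2.66,interpolation=cv2.INTER_CUBIC)[:,:,::-1])
im2,_=shot('top','f2')
s=cam('top')
a=np.radians(4.1);yh=np.array([-np.sin(a),np.cos(a)])
for c,b in blobs(masks(im2)['orange'],15): print(c,onplane(s,*c,165)[:2].round(1),round(onplane(s,*c,165)[:2]@yh,1))
"; python3 z.py z9
```

```text
p [ 614.3 -212.4  240. ] yaw 4.7 shift cm [-58.53 -28.35  23.9 ] 
[-0.03  -0.087 -0.996] [ 0.2  0.2 -0.4] -0.0 t 102.4
[288.9 237.8] [578.8  85.7] 44.1
[264.6 239.1] [574.9 145. ] 103.5
[262.8 324.7] [367.  145.6] 119.0
s -255.48850953301724 [0.5 0.1 0.2] 102.5
```

View pics/f1.png

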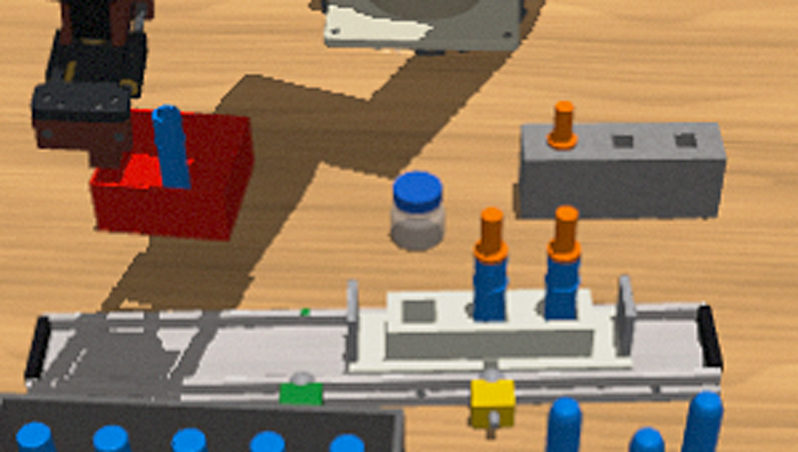

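View pics/f2.png

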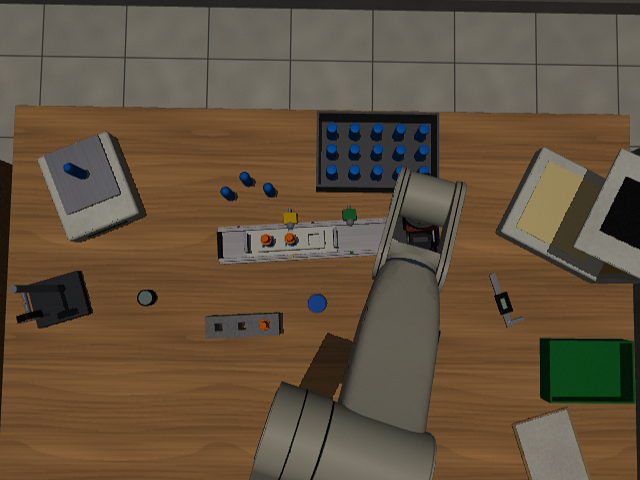

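View pics/z9.png

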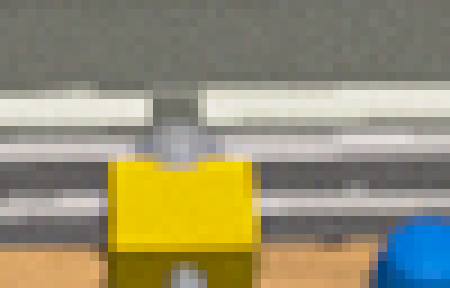

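```bash
python3 -c "
from h import *
s=cam('top')
for a,b in [((353.3,234.1),(288.9,237.8)),((329.4,235.1),(264.6,239.1))]: print(np.linalg.norm(onplane(s,*a,160)-onplane(s,*b,160)))
print(close_job())"
```

```text
158.46798885288692
159.29047918648934
the job is handed in; nothing more can be done
None
```

The job is handed in at t ≈ 102 s. Every check passed in the last pictures, but `close_job` gives no verdict, so I can't confirm how it was judged.

**What I did**
- **Green station:** I pushed the carrier about 5 mm too far, then pushed it back from the other end until it clicked in.
- **Gauging:** The rods went fully home in the +y and middle preforms. In the −y preform the rod stopped about 25 mm short, so that one is short-bored. I pulled that rod out, put it back in the stand and put the preform in the red bin.
- **Yellow station:** I pushed the carrier on, checking the last few millimetres by camera, and it stayed put when I backed off.

**Last checks**
- **Carrier:** Its slot lines up with the yellow spring ball to about 1 mm. The top camera measured 158.5–159.3 mm of travel from green, against the nominal 160 mm.
- **Preforms and rods:** Both rods are seated with their flanges on the mouths. The third rod hangs in the stand and the reject stands upright in the bin.
- **Robot and bench:** The gripper is clear of everything. The spares, jar, caliper and magnifier look unmoved.

**Problems along the way**
- **Stand moved:** It was knocked about 30 mm aside mid-run. I saw this in the pictures and measured it again before taking the third rod.
- **Tool tilt:** The tool drifted by up to about 5° off vertical during fast moves. I worked it back to about 2° before gauging the third preform, but it was about 5° again at the end.
- **Wrist camera:** Its calibration was about 2 mm off across the jaws, and I corrected for that.

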